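# Set out warmed cups and check them with a probe thermometer

## Task

Set all the warmed blue cups upright on the slate serving board; then, starting with the smallest cup and working up to the largest because small ones cool first, dip the probe thermometer into each and touch its tip gently to the cup's inner floor for a moment. Then press the stand's recessed save button right down with the probe's tip and let it spring back, and hang the probe in its well again. Finish with every cup still standing on the board, and leave the other things on the counter where they are.

Things in the scene. Friction and masses are not known exactly. Their poses are not given: they have to be found in the camera images.
- board: Flat dark slate serving board fixed on the counter, 160 mm (its x) by 340 mm (its y), 8 mm thick; origin at the centre of its underside, z up.
- cup1: Handleless blue stoneware cup, open at the top, straight-sided, round: 54 mm outer diameter, 50 mm high, wall 4 mm, inner floor 6 mm above its underside, about 0.1 to 0.3 kg. Origin at the centre of its underside, z up. May be absent; three or all four of the cups are there.
- cup1_in (a point): Centre of the inner floor of the 54 mm cup, where the probe should touch.
- cup2: Handleless blue stoneware cup, open at the top, straight-sided, round: 58 mm outer diameter, 63 mm high, wall 4 mm, inner floor 6 mm above its underside, about 0.1 to 0.3 kg. Origin at the centre of its underside, z up. May be absent; three or all four of the cups are there.
- cup2_in (a point): Centre of the inner floor of the 58 mm cup, where the probe should touch.
- cup3: Handleless blue stoneware cup, open at the top, straight-sided, round: 62 mm outer diameter, 77 mm high, wall 4 mm, inner floor 6 mm above its underside, about 0.1 to 0.3 kg. Origin at the centre of its underside, z up. May be absent; three or all four of the cups are there.
- cup3_in (a point): Centre of the inner floor of the 62 mm cup, where the probe should touch.
- cup4: Handleless blue stoneware cup, open at the top, straight-sided, round: 66 mm outer diameter, 92 mm high, wall 4 mm, inner floor 6 mm above its underside, about 0.1 to 0.3 kg. Origin at the centre of its underside, z up. May be absent; three or all four of the cups are there.
- cup4_in (a point): Centre of the inner floor of the 66 mm cup, where the probe should touch.
- stand: White thermometer stand fixed on the counter, 80 mm wide (its y). Its low front part (its x from -70 to +10 mm) is 30 mm high and holds the recessed save button; its tower (x from 10 to 70 mm) is 115 mm high, with the round well for the probe from its top down to the counter. Origin on the counter, z up.
- well (a point): Centre of the mouth of the well, on top of the tower (115 mm above the counter). The well is 16 mm in diameter, vertical; the probe hangs in it by its collar.
- save_top (a point): Centre of the top of the grey save button, 14 mm in diameter, at the bottom of an 18 mm round recess, 7 mm below the surface of the low front part. It moves straight down, 4 mm, with a spring: about 1.4 N to start and 5 N at its stop.
- save (a joint): Travel of the save button in m: 0 up, 0.004 fully down.
- probe: Probe thermometer, 203 mm long, 0.07 kg, starting upright in the well, tip down. Its z runs from the tip up through the handle: steel stem 6 mm thick with a round tip (0 to 110 mm), black collar 28 mm in diameter (110 to 118 mm), square black handle 18 by 18 mm with its flats facing its x and y (118 to 203 mm). Origin at the tip.
- probe_tip (a point): The tip of the probe.
- probe_handle (a point): Middle of the probe's handle, 163 mm above the tip: where to grip it from above.
- pepper_mill: Bystander: dark wooden pepper mill, 50 mm in diameter, 128 mm high; origin under its centre.
- sugar_jar: Bystander: glass sugar jar with a steel cap, 60 mm in diameter, 75 mm high; origin under its centre.
- milk_jug: Bystander: steel milk jug with a handle, 76 mm in diameter, 95 mm high; origin under its centre.
- tea_tin: Bystander: dark tea tin, 68 mm in diameter, 90 mm high; origin under its centre.
- spoon: Bystander: spoon lying on the counter, 150 mm long; origin under its middle.

How it is judged:
By the outcome, as a careful person would: the job done as asked, in the order asked, and still so for the second after the job is handed in, with the robot touching nothing.
Of cup1, cup2, cup3, cup4 only 3 to 4 are there at a start; the rules pass over those that are not, and their reading is None.
At some moment in a run one of cup1, cup2, cup3, cup4 may be knocked a few centimetres aside while the robot is not near it.
It also fails if it takes over 210 s, if anything falls off the work surface, if the arm or the gripper's body presses on something with over 40 N, if the wrist force passes 120 N, or if a joint passes its speed limit or range.

## Robot

A 6-joint arm with a two-finger parallel gripper is mounted at the origin on the work surface. World frame = base frame: x ahead of the robot, y to its left, z up, the work surface at z = 0. Lengths are in m, angles in rad, forces in N, time in s.
With the tool pointing down it reaches from about 0.375 to 0.9 m from the base axis. Payload 3.1 kg.
Tool frame: the origin (TCP) lies midway between the tips of the shut fingers; the grasp point (between the pads) lies robot.tcp_to_grasp behind it (robot.tcp_to_grasp is the distance from the TCP to the grasp point, in m); z points along the fingers, y is the direction in which the jaws open and shut (so a half turn about z gives the same grasp; the last joint's range is limited). The gripper opens to 87 mm and grips with 3 to 60 N. Pads are 19 mm wide; open, the fingers measure 117 mm over their backs; the gripper's body (75 mm by 190 mm) begins 51 mm behind the grasp point.
Start: joints at [-1.357, 0.527, 1.433, -0, 1.181, -0.178], TCP at [0.239, -0.577, 0.223] pointing down, gripper open.
Joint ranges: [-3.08, 3.08], [-0.75, 2.2], [0.22, 2.44], [-1.43, 4.57], [0, 2.65], [-2.85, 2.85]. Speed limits (rad/s): [2.79, 2.79, 3.14, 3.14, 3.14, 3.14].

## Interface

Orientations are given as a unit quaternion [x, y, z, w].
In Python, from rig import robot, cams, nets gives the robot as it stands. The module is installed in compiled form; this text tells all that it offers.
- The arm moves only by the tool play_rows, never from a script. Its argument "commands" is a list of rows, each an object of numbers: "x", "y", "z": the shift along the tool's x, y, z in mm; "spin": the turn about the tool's z in rad. In form: [{"x": .., "y": .., "z": .., "spin": ..}, ...]. A call has 1 to 8 rows; each row shifts and turns the pose as measured when the row begins, along the tool's axes as they then stand; what a row does not reach is not made up. A row lasts 1/10 s, in which the tool goes at most 50 mm and 8.59 degrees, less where a joint would pass 70% of its speed; a pose out of reach is approached as far as the arm can. A call is refused whole if a number of a shift passes 50 or a number of a turn 0.15, either way. A call with a gripper value outside its range is refused whole. "grip" is the opening, from 0 (shut) to 1 (fully open), set as the call begins (left out, the last holds). The fingers move at their own pace and stop on an object; "newtons" is the grip in N (left out, the last holds). Time passes only in rows, so rows that do not move let the fingers close. It gives the time, the measured TCP pose, the force and the opening at its end, in the units of the state.
- robot.get_obs(): the state, without advancing time (a new reading comes with each control period).
- cams.camera(name): name is "side" or "top" or "wrist"; returns a dict with "img" (420x560x3 uint8, red, green, blue), "fx", "fy", "cx", "cy" (pixels), "world_to_cam" (4x4, takes a point from world to camera coordinates); the wrist camera has in their place "mount" (4x4, takes a point from camera to tool coordinates, whose origin is the TCP and whose axes are the flange's). Camera axes: x right, y up, looking along -z (the intrinsics and any distortion apply to the point x, -y, -z); pixel columns grow to the right and rows downward; lengths in m; the calibration is good to about 2 mm. A picture is of the moment at which its call begins: read the wrist's pose just before it. There is no depth.
- robot.hand_in(): hands the job in, once; it reports no verdict.
Trained networks look in a picture, given as the dict that the camera call returned (one of the last four; its "shot" number tells which), for a name from the list of things; names that differ only in an ending like _2 or _b are one class to them, and where a whole thing is asked for, a point or a joint stands for the part that bears it (a point fixed in the world has none). Each returns a list of dicts, best first, with "conf" (0 to 1); they miss things now and then, are a little off and sometimes report something else, mostly with a low value. They report only what shows in the picture. A call takes as long as a camera call.
- nets.outline_of(picture, name): "region" (420x560 bool, what is visible of it) and "pixel" ([column, row] in pixels, amid what is visible of it).
The state is a dict: "time": time; "q": joint angles; "joint_velocities": joint speeds; "joint_torque": joint torques, N m; "position": TCP position; "tool_rot": TCP orientation; "ft_force": force on the tool from outside, world axes, zero at the start; "moment": the same for the moment, N m; "grip_width": finger opening in m.
Only numpy, scipy, OpenCV 4.12 (cv2) and the standard library are available. Lean on these libraries where they do the work, as an engineer would, in place of code of your own. Each camera call takes 0.05 s, during which the arm holds its last target.

## Working session

There is one attempt and no reset: what is moved stays moved. The work goes in short steps, Python scripts to look and compute and a tool call to move; the robot and the scene stay as the last step left them, time stands still between calls to the robot, and variables do not carry over. Pictures are saved under pics/ and viewed, and the job is handed in when it is done.

Besides the shell and the picture viewer there is one more tool, called after "Call:" by a JSON object that holds its "api" and its "payload", one argument or row to a line. play_rows: Moves the arm, as the interface text tells. Its arguments: {"type":"object","properties":{"commands":{"type":"array"},"grip":{"type":"number"},"newtons":{"type":"number"}},"required":["commands"]}

```bash
mkdir -p pics; ls
python3 - <<'E'
from rig import robot,cams,nets
import cv2
print(robot.get_obs(), robot.tcp_to_grasp)
for n in ["side","top","wrist"]:
    p=cams.camera(n); cv2.imwrite(f"pics/{n}0.png",p["img"][:,:,::-1])
    print(n,{k:v for k,v in p.items() if k!="img"})
E
```

```text
pics
{'time': 0.0, 'q': array([-1.35649801e+00,  5.28455776e-01,  1.43393906e+00, -2.17542241e-05,
        1.18139373e+00, -1.78504630e-01]), 'joint_velocities': array([-0.00108566,  0.00063199, -0.00121052, -0.00081904, -0.00103193,
       -0.0018746 ]), 'joint_torque': array([-6.63575083e-04, -4.40047753e+01, -1.76594585e+01,  6.33482030e-02,
        5.81541855e-02, -1.56909950e-04]), 'position': array([ 0.23909298, -0.57664355,  0.22156634]), 'tool_rot': array([ 9.80773748e-01,  1.95145199e-01, -2.97055550e-05, -1.09760021e-03]), 'ft_force': array([-0.3306172 , -0.67506266,  1.12972287]), 'moment': array([ 0.01135917, -0.04223394,  0.02670414]), 'grip_width': 0.08676648003393618} 0.0187
side {'fx': 379.55805602124855, 'fy': 379.55805602124855, 'cx': 275.7673042730687, 'cy': 207.234440462449, 'world_to_cam': array([[-0.97713051, -0.21239069,  0.01030341,  0.58160591],
       [ 0.14389125, -0.62476019,  0.76744382, -0.09895156],
       [-0.15656076,  0.75137534,  0.6410334 , -1.14234105],
       [ 0.        ,  0.        ,  0.        ,  1.        ]]), 'shot': 1}
top {'fx': 410.238316
[... 227 characters left out ...]
04,  9.64745195e-02,
        -5.72880587e-01],
       [-9.64528485e-02,  1.84695407e-02,  9.95166179e-01,
        -1.18617163e+00],
       [ 0.00000000e+00,  0.00000000e+00,  0.00000000e+00,
         1.00000000e+00]]), 'shot': 2}
wrist {'fx': 312.0016856819035, 'fy': 312.0016856819035, 'cx': 276.80090169287985, 'cy': 213.43637612373254, 'mount': array([[-4.69925233e-04,  9.70323721e-01,  2.41809132e-01,
         6.57970860e-02],
       [ 9.99998344e-01,  3.08782419e-05,  1.81946216e-03,
        -2.85792010e-04],
       [ 1.75800065e-03,  2.41809586e-01, -9.70322129e-01,
        -1.61709663e-01],
       [ 0.00000000e+00,  0.00000000e+00,  0.00000000e+00,
         1.00000000e+00]]), 'shot': 3}
```

View pics/side0.png

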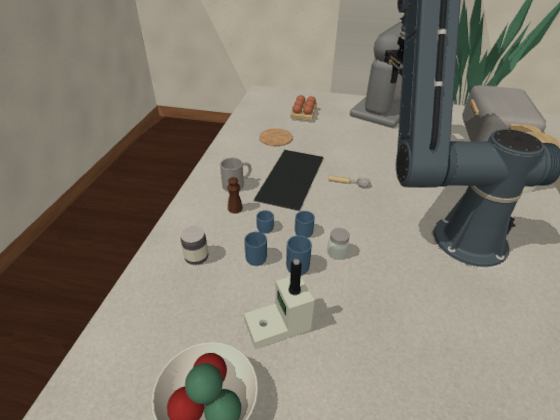

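View pics/top0.png

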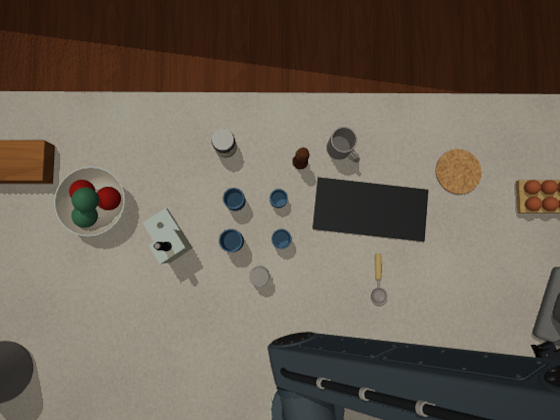

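View pics/wrist0.png

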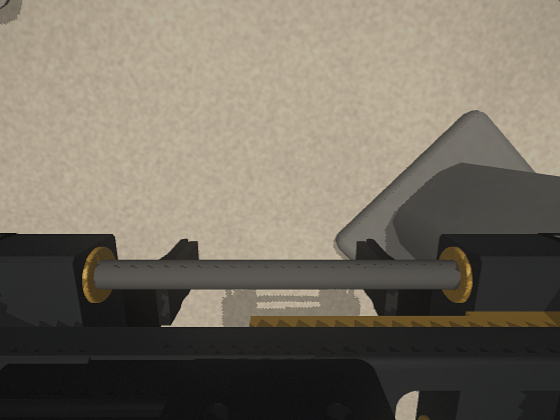

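The view shows four cups at top pixels (234,199), (278,198), (231,240) and (281,239), with the board at (371,210). The stand is at (165,236), with its button at (160,225). Next I'll measure them.

```bash
cat > h.py <<'E'
import numpy as np, cv2
from rig import robot,cams,nets
from scipy.optimize import minimize
from scipy.spatial.transform import Rotation as R
CUP={'cup1':(54,50),'cup2':(58,63),'cup3':(62,77),'cup4':(66,92)}
def pose():
    o=robot.get_obs(); T=np.eye(4); T[:3,:3]=R.from_quat(o['tool_rot']).as_matrix(); T[:3,3]=o['position']; return o,T
def shoot(n):
    o,T=pose(); p=cams.camera(n)
    if n=='wrist': p['world_to_cam']=np.linalg.inv(T@p['mount'])
    return p
def proj(p,X):
    X=np.atleast_2d(X); c=X@p['world_to_cam'][:3,:3].T+p['world_to_cam'][:3,3]
    return np.c_[p['cx']+p['fx']*c[:,0]/-c[:,2], p['cy']-p['fy']*c[:,1]/-c[:,2]]
def ray(p,px,z):
    M=np.linalg.inv(p['world_to_cam']); d=np.array([(px[0]-p['cx'])/p['fx'],-(px[1]-p['cy'])/p['fy'],-1]); d=M[:3,:3]@d; o=M[:3,3]
    return o+d*(z-o[2])/d[2]
def cyl(x,y,z0,d,h,n=48):
    a=np.linspace(0,2*np.pi,n,endpoint=False); c=np.c_[x+d/2*np.cos(a),y+d/2*np.sin(a)]
    return np.r_[np.c_[c,np.full(n,z0)],np.c_[c,np.full(n,z0+h)]]
S=4
def mask(p,X):
    m=np.zeros((420*S//2,560*S//2),np.uint8); q=proj(p,X)*S/2+(S/2-1)/2
    cv2.fillConvexPoly(m,cv2.convexHull(np.round(q*16).astype(np.int32)),1,lineType=8,shift=4); return m
def up(r): return cv2.resize(r.astype(np.uint8),(560*S//2,420*S//2),interpolation=cv2.INTER_NEAREST)
def fitcyl(views,x0,z0,d,h):
    # views: list (pic, region)
    rs=[(p,up(r)) for p,r in views]
    def cost(v):
        c=0
        for p,r in rs:
            m=mask(p,cyl(v[0],v[1],z0,d,h)); c+=1-(m&r).sum()/max(1,(m|r).sum())
        return c/len(rs)
    s=minimize(cost,x0,method='Nelder-Mead',options=dict(initial_simplex=np.array([x0,[x0[0]+.01,x0[1]],[x0[0],x0[1]+.01]]),xatol=2e-4,fatol=1e-4))
    return s.x,s.fun
def save(p,name,pts=()):
    im=p['img'][:,:,::-1].copy()
    for q in pts: cv2.circle(im,tuple(int(round(v)) for v in q),2,(0,0,255),-1)
    cv2.imwrite('pics/'+name,im)
E
python3 - <<'E'
from h import *
t=shoot('top'); s=shoot('side')
for n in ['cup1','cup2','cup3','cup4','board','stand','probe','pepper_mill','sugar_jar','milk_jug','tea_tin','spoon']:
    for nm,p in (('top',t),('side',s)):
        print(n,nm,[(round(r['conf'],2),np.round(r['pixel']).tolist(),int(r['region'].sum()),np.round(ray(p,r['pixel'],0.05),3)[:2].tolist()) for r in nets.outline_of(p,n)])
save(t,'t1.png'); 
cv2.imwrite('pics/tz.png',cv2.resize(t['img'][120:300,140:440,::-1],None,fx=2.66,fy=2.66,interpolation=cv2.INTER_CUBIC))
cv2.imwrite('pics/sz.png',cv2.resize(s['img'][140:350,180:400,::-1],None,fx=2.8,fy=2.8,interpolation=cv2.INTER_CUBIC))
E
```

```text
cup1 top [(0.94, [236.0, 196.0], 405, [0.616, 0.205]), (0.79, [283.0, 237.0], 315, [0.495, 0.07]), (0.73, [228.0, 239.0], 471, [0.49, 0.227]), (0.54, [276.0, 196.0], 291, [0.613, 0.088])]
cup1 side [(0.91, [302.0, 225.0], 445, [0.495, 0.102]), (0.73, [299.0, 254.0], 805, [0.485, 0.216]), (0.71, [258.0, 248.0], 685, [0.597, 0.219]), (0.55, [264.0, 222.0], 311, [0.607, 0.112])]
cup2 top [(0.94, [236.0, 196.0], 405, [0.616, 0.205]), (0.79, [283.0, 237.0], 315, [0.495, 0.07]), (0.73, [228.0, 239.0], 471, [0.49, 0.227]), (0.54, [276.0, 196.0], 291, [0.613, 0.088])]
cup2 side [(0.91, [302.0, 225.0], 445, [0.495, 0.102]), (0.73, [299.0, 254.0], 805, [0.485, 0.216]), (0.71, [258.0, 248.0], 685, [0.597, 0.219]), (0.55, [264.0, 222.0], 311, [0.607, 0.112])]
cup3 top [(0.94, [236.0, 196.0], 405, [0.616, 0.205]), (0.79, [283.0, 237.0], 315, [0.495, 0.07]), (0.73, [228.0, 239.0], 471, [0.49, 0.227]), (0.54, [276.0, 196.0], 291, [0.613, 0.088])]
cup3 side [(0.91, [302.0, 225.0], 445, [0.495, 0.102]), (0.73, [299.0, 254.0], 805, [0.485, 0.216]), (0.71, [258.0, 248.0], 685, [0.597, 0.219]), (0.55, [
[... 1103 characters left out ...]
15])]
sugar_jar top [(0.78, [259.0, 276.0], 374, [0.386, 0.14])]
sugar_jar side [(0.64, [340.0, 243.0], 588, [0.379, 0.149])]
milk_jug top [(0.74, [281.0, 240.0], 305, [0.487, 0.075]), (0.69, [342.0, 140.0], 842, [0.781, -0.107]), (0.61, [161.0, 246.0], 142, [0.471, 0.419]), (0.37, [231.0, 241.0], 458, [0.484, 0.219]), (0.22, [257.0, 276.0], 328, [0.384, 0.144])]
milk_jug side [(0.92, [228.0, 168.0], 644, [0.797, -0.133])]
tea_tin top [(0.7, [224.0, 143.0], 553, [0.773, 0.243])]
tea_tin side [(0.86, [192.0, 241.0], 923, [0.783, 0.233])]
spoon top [(0.85, [383.0, 288.0], 344, [0.35, -0.216])]
spoon side [(0.74, [355.0, 181.0], 221, [0.355, -0.157]), (0.22, [278.0, 316.0], 2903, [0.5, 0.418])]
```

```bash
cat > loc.py <<'E'
from h import *
from itertools import permutations
def findcups(z0=0.0,pick=None):
    t=shoot('top'); s=shoot('side')
    rt=[r for r in nets.outline_of(t,'cup1') if r['conf']>.3]; rs=[r for r in nets.outline_of(s,'cup1') if r['conf']>.3]
    out=[]
    for a in rt:
        A=ray(t,a['pixel'],z0+.05)[:2]
        b=min(rs,key=lambda r:np.linalg.norm(ray(s,r['pixel'],z0+.04)[:2]-A))
        if np.linalg.norm(ray(s,b['pixel'],z0+.04)[:2]-A)>.05: b=None
        row={}
        for n,(d,h) in CUP.items():
            v=[(t,a['region'])]+([(s,b['region'])] if b else [])
            row[n]=fitcyl(v,A,z0,d/1e3,h/1e3)
        out.append(row)
    return t,s,out
if __name__=='__main__':
    import sys
    t,s,o=findcups(float(sys.argv[1]) if len(sys.argv)>1 else 0)
    for row in o: print({n:(np.round(x*1e3,1).tolist(),round(c,3)) for n,(x,c) in row.items()})
E
python3 loc.py
python3 - <<'E'
from h import *
t=shoot('top'); s=shoot('side')
# board
b=nets.outline_of(t,'board')[0]['region'].astype(np.uint8); bs=nets.outline_of(s,'board')[0]['region']
def box(x,y,yaw,cs,z0,z1):
    c,sn=np.cos(yaw),np.sin(yaw); P=[]
    for u,v in cs:
        for z in (z0,z1): P.append([x+c*u-sn*v,y+sn*u+c*v,z])
    return np.array(P)
def fit(cost,x0,st):
    sim=np.array([x0]+[np.array(x0)+np.eye(3)[i]*st[i] for i in range(3)]); r=minimize(cost,x0,method='Nelder-Mead',options=dict(initial_simplex=sim,xatol=2e-4,fatol=1e-4)); return r.x,r.fun
BC=[(a,c) for a in(-.08,.08) for c in(-.17,.17)]
def iou(m,r): return (m&r).sum()/(m|r).sum()
V=[(t,up(b)),(s,up(bs))]
for vs in (V,V[:1],V[1:]):
    print('board',fit(lambda v:sum(1-iou(mask(p,box(*v,BC,0,.008)),r) for p,r in vs)/len(vs),[.57,-.16,0],[.01,.01,.05]))
st=nets.outline_of(t,'stand')[0]['region']|nets.outline_of(t,'probe')[0]['region']; ss=nets.outline_of(s,'stand')[0]['region']
V=[(t,up(st)),(s,up(ss))]
L=[(a,c) for a in(-.07,.01) for c in(-.04,.04)];H=[(a,c) for a in(.01,.07) for c in(-.04,.04)]
def sm(p,v): return mask(p,box(*v,L,0,.03))|mask(p,box(*v,H,0,.115))
for vs in (V,V[:1],V[1:]):
  best=min((fit(lambda v:sum(1-iou(sm(p,v),r) for p,r in vs)/len(vs),[.5,.41,y],[.01,.01,.1]) for y in (3.14,2.4,-2.6,-2.2)),key=lambda k:k[1]); print('stand',best)
v=best[0]
q=proj(s,box(*v,L,0,.03)); q2=proj(s,box(*v,H,0,.115)); save(s,'stand_s.png',list(q)+list(q2))
E
```

```text
{'cup1': ([607.7, 212.0], np.float64(0.241)), 'cup2': ([607.9, 213.6], np.float64(0.109)), 'cup3': ([607.4, 213.3], np.float64(0.114)), 'cup4': ([606.5, 208.7], np.float64(0.258))}
{'cup1': ([486.2, 215.8], np.float64(0.46)), 'cup2': ([488.2, 216.9], np.float64(0.335)), 'cup3': ([487.8, 218.8], np.float64(0.201)), 'cup4': ([487.5, 217.7], np.float64(0.14))}
{'cup1': ([493.2, 75.3], np.float64(0.145)), 'cup2': ([492.7, 75.5], np.float64(0.111)), 'cup3': ([492.9, 75.2], np.float64(0.248)), 'cup4': ([491.3, 77.0], np.float64(0.369))}
{'cup1': ([611.9, 84.5], np.float64(0.15)), 'cup2': ([611.0, 84.8], np.float64(0.311)), 'cup3': ([609.2, 82.6], np.float64(0.432)), 'cup4': ([611.1, 76.2], np.float64(0.526))}
{'cup1': ([779.8, 251.7], np.float64(0.393)), 'cup2': ([777.5, 247.2], np.float64(0.266)), 'cup3': ([776.6, 243.1], np.float64(0.122)), 'cup4': ([772.8, 242.6], np.float64(0.059))}
board (array([ 0.58283949, -0.19537087, -0.11004102]), np.float64(0.035526874662603125))
board (array([ 0.58315463, -0.19500791, -0.10977322]), np.float64(0.02009057225195554))
board (array([ 0.58288815, -0.19718404, -0.11211816]), np.float64(0.04946008484381026))
stand (array([ 0.50405423,  0.41121354, -2.56455006]), np.float64(0.06236832914102647))
stand (array([ 0.50412081,  0.41103821, -2.58037411]), np.float64(0.036737804878048785))
stand (array([ 0.5038099 ,  0.41121566, -2.55064683]), np.float64(0.08506958094189798))
```

View pics/sz.png

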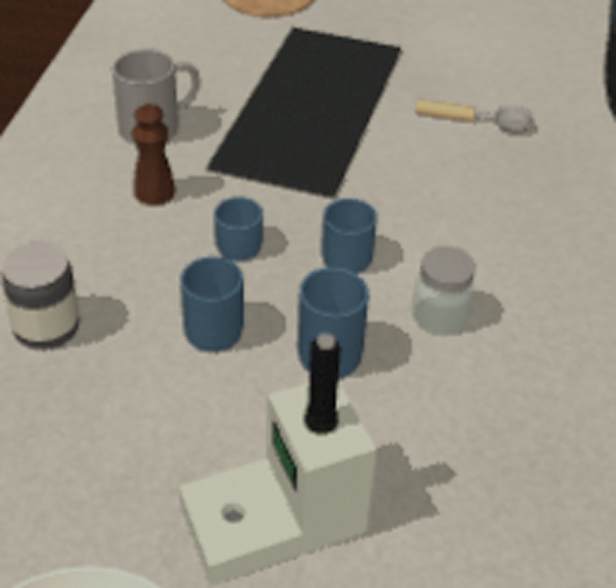

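View pics/tz.png

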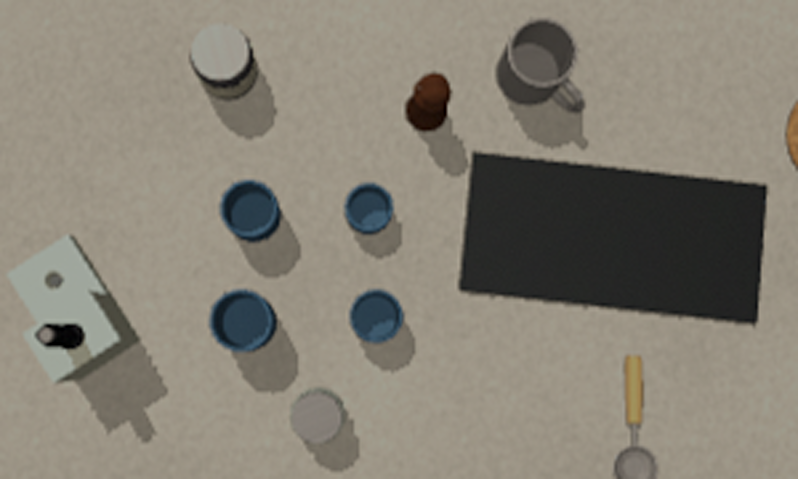

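Call:
{"api": "play_rows", "payload": {
  "commands": [
    {"spin": -0.15},
    {"spin": -0.15},
    {"spin": -0.15},
    {"spin": -0.15},
    {"spin": -0.15},
    {"spin": -0.15},
    {"spin": -0.15},
    {"x": 0}
  ],
  "grip": 1,
  "newtons": 12
}}

```text
invalid input
```

```bash
cat > go.py <<'E'
from h import *
import sys
# usage: go.py x y z(mm, TCP) [xang]
o,T=pose(); a=list(map(float,sys.argv[1:]))
d=T[:3,:3].T@(np.array(a[:3])-T[:3,3]*1e3)
xa=np.arctan2(T[1,0],T[0,0])
print('t',round(o['time'],2),'pos',np.round(o['position']*1e3,1),'xang',round(xa,4),'tilt',np.round(T[:3,2],3),'w',round(o['grip_width']*1e3,1),'F',np.round(o['ft_force'],1),'q',np.round(o['q'],2))
n=int(np.ceil(np.abs(d).max()/45)); print('tool delta',np.round(d,1),'rows',n,'each',np.round(d/max(n,1),1))
if len(a)>3: print('spin',round(-(a[3]-xa),3))
E
python3 go.py 612 84.5 200 1.46
```

```text
t 2.0 pos [ 239.3 -577.4  222.6] xang 0.3928 tilt [ 0. -0. -1.] w 87.5 F [0.  0.7 0.1] q [-1.36  0.53  1.43  0.    1.18 -0.18]
tool delta [ 597.7 -468.8   22.6] rows 14 each [ 42.7 -33.5   1.6]
spin -1.067
```

Perhaps every field must be present in each row.

Call:
{"api": "play_rows", "payload": {
  "commands": [
    {"x": 0, "y": 0, "z": -5, "spin": -0.15},
    {"x": 0, "y": 0, "z": -5, "spin": -0.15},
    {"x": 0, "y": 0, "z": -5, "spin": -0.15},
    {"x": 0, "y": 0, "z": -5, "spin": -0.15},
    {"x": 0, "y": 0, "z": -5, "spin": -0.15},
    {"x": 0, "y": 0, "z": -5, "spin": -0.15},
    {"x": 0, "y": 0, "z": -5, "spin": -0.15},
    {"x": 0, "y": 0, "z": 0, "spin": 0}
  ],
  "grip": 1,
  "newtons": 12
}}

```text
time: 2.8
position: [0.2392, -0.577, 0.2584]
tool_rot: [0.749, 0.663, 0.0, -0.0]
ft_force: [-0.1, -0.4, -0.6]
grip_width: 0.087
```

```bash
python3 go.py 612 84.5 200 1.46
```

```text
t 2.8 pos [ 239.2 -577.   258.4] xang 1.4491 tilt [-0.     0.001 -1.   ] w 87.0 F [-0.1 -0.4 -0.6] q [-1.36  0.49  1.39  0.    1.26 -1.23]
tool delta [701.8 289.7  59.1] rows 16 each [43.9 18.1  3.7]
spin -0.011
```

Call:
{"api": "play_rows", "payload": {
  "commands": [
    {"x": 44, "y": 18, "z": 3, "spin": 0},
    {"x": 44, "y": 18, "z": 3, "spin": 0},
    {"x": 44, "y": 18, "z": 3, "spin": 0},
    {"x": 44, "y": 18, "z": 3, "spin": 0},
    {"x": 44, "y": 18, "z": 3, "spin": 0},
    {"x": 44, "y": 18, "z": 3, "spin": 0},
    {"x": 44, "y": 18, "z": 3, "spin": 0},
    {"x": 44, "y": 18, "z": 3, "spin": 0}
  ]
}}

```text
time: 3.6
position: [0.4334, -0.245, 0.2315]
tool_rot: [0.763, 0.647, -0.001, 0.003]
ft_force: [-0.0, 0.2, -0.1]
grip_width: 0.0869
```

Call:
{"api": "play_rows", "payload": {
  "commands": [
    {"x": 44, "y": 18, "z": 3, "spin": 0},
    {"x": 44, "y": 18, "z": 3, "spin": 0},
    {"x": 44, "y": 18, "z": 3, "spin": 0},
    {"x": 44, "y": 18, "z": 3, "spin": 0},
    {"x": 44, "y": 18, "z": 3, "spin": 0},
    {"x": 44, "y": 18, "z": 3, "spin": 0},
    {"x": 20, "y": 18, "z": 3, "spin": 0},
    {"x": 0, "y": 0, "z": 0, "spin": 0}
  ]
}}

```text
time: 4.4
position: [0.6144, 0.0307, 0.2071]
tool_rot: [0.77, 0.638, 0.0, 0.004]
ft_force: [-0.9, -0.1, -0.0]
grip_width: 0.0872
```

```bash
python3 go.py 612 84.5 160 1.46
python3 - <<'E'
from h import *
w=shoot('wrist'); save(w,'w1.png',list(proj(w,cyl(.612,.0845,0,.054,.05,12)))); print([(r['conf'],r['pixel']) for r in nets.outline_of(w,'cup1')])
E
```

```text
t 4.4 pos [614.4  30.7 207.1] xang 1.3847 tilt [ 0.006 -0.006 -1.   ] w 87.2 F [-0.9 -0.1 -0. ] q [-0.13  0.53  1.48 -0.01  1.13  0.06]
tool delta [ 52.6 -12.6  46.8] rows 2 each [26.3 -6.3 23.4]
spin -0.075
[(0.9, [154.5, 180.3]), (0.85, [261.3, 151.3]), (0.67, [231.3, 20.2]), (0.62, [96.4, 33.3])]
```

View pics/w1.png

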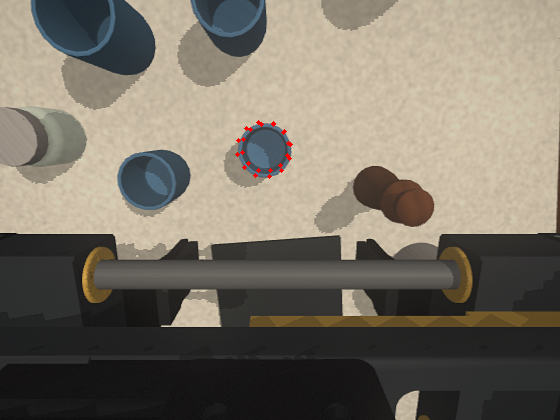

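Call:
{"api": "play_rows", "payload": {
  "commands": [
    {"x": 0, "y": 0, "z": 0, "spin": -0.075},
    {"x": 26, "y": -6, "z": 10, "spin": 0},
    {"x": 26, "y": -6, "z": 10, "spin": 0},
    {"x": 0, "y": 0, "z": 0, "spin": 0}
  ]
}}

```text
time: 4.9
position: [0.6018, 0.0763, 0.1865]
tool_rot: [0.749, 0.662, -0.003, 0.003]
ft_force: [-0.3, -0.3, 0.9]
grip_width: 0.0872
```

```bash
python3 go.py 612 84.5 15 1.46;  python3 - <<'E'
from h import *
w=shoot('wrist')
r=nets.outline_of(w,'cup1')
for q in r: print(q['conf'],q['pixel'],fitcyl([(w,q['region'])],[.612,.0845],0,.054,.05))
E
```

```text
t 4.9 pos [601.8  76.3 186.5] xang 1.4474 tilt [-0.002 -0.009 -1.   ] w 87.2 F [-0.3 -0.3  0.9] q [-0.05  0.55  1.51 -0.01  1.08  0.07]
tool delta [ 10.9   9.1 171.4] rows 4 each [ 2.7  2.3 42.9]
spin -0.013
0.76 [284.5, 194.4] (array([0.61221236, 0.08362447]), np.float64(0.04415981647868472))
0.72 [170.3, 213.7] (array([0.612 , 0.0845]), np.float64(1.0))
0.72 [263.2, 45.3] (array([0.612 , 0.0845]), np.float64(1.0))
0.7 [115.0, 57.1] (array([0.612 , 0.0845]), np.float64(1.0))
```

Call:
{"api": "play_rows", "payload": {
  "commands": [
    {"x": 5, "y": 4, "z": 40, "spin": 0},
    {"x": 5, "y": 4, "z": 40, "spin": 0},
    {"x": 0, "y": 0, "z": 0, "spin": 0}
  ]
}}

```text
time: 5.3
position: [0.6166, 0.0767, 0.1101]
tool_rot: [0.752, 0.659, -0.0, 0.008]
ft_force: [-1.5, -0.4, -0.3]
grip_width: 0.087
```

```bash
python3 go.py 612 84 15 1.46
```

```text
t 5.3 pos [616.6  76.7 110.1] xang 1.4395 tilt [ 0.011 -0.013 -1.   ] w 87.0 F [-1.5 -0.4 -0.3] q [-0.05  0.66  1.54 -0.02  0.93  0.09]
tool delta [ 7.7 -6.7 95. ] rows 3 each [ 2.6 -2.2 31.7]
spin -0.021
```

Call:
{"api": "play_rows", "payload": {
  "commands": [
    {"x": 4, "y": -3, "z": 15, "spin": -0.02},
    {"x": 4, "y": -3, "z": 15, "spin": 0},
    {"x": 0, "y": 0, "z": 15, "spin": 0},
    {"x": 0, "y": 0, "z": 15, "spin": 0},
    {"x": 0, "y": 0, "z": 0, "spin": 0}
  ]
}}

```text
time: 5.8
position: [0.6171, 0.0777, 0.0551]
tool_rot: [0.748, 0.664, 0.003, 0.013]
ft_force: [0.4, -0.2, -0.1]
grip_width: 0.087
```

```bash
python3 go.py 612 84 15 1.46
```

```text
t 5.8 pos [617.1  77.7  55.1] xang 1.4524 tilt [ 0.021 -0.015 -1.   ] w 87.0 F [ 0.4 -0.2 -0.1] q [-0.05  0.74  1.58 -0.02  0.81  0.08]
tool delta [ 6.1 -6.7 39.9] rows 1 each [ 6.1 -6.7 39.9]
spin -0.008
```

Call:
{"api": "play_rows", "payload": {
  "commands": [
    {"x": 0, "y": 0, "z": 0, "spin": 0},
    {"x": 0, "y": 0, "z": 0, "spin": 0},
    {"x": 0, "y": 0, "z": 0, "spin": 0},
    {"x": 0, "y": 0, "z": 0, "spin": 0}
  ]
}}

```text
time: 6.2
position: [0.6192, 0.0767, 0.0575]
tool_rot: [0.748, 0.664, 0.004, 0.014]
ft_force: [0.5, 0.3, 0.6]
grip_width: 0.0871
```

```bash
python3 go.py 612 84 15 1.46
```

```text
t 6.2 pos [619.2  76.7  57.5] xang 1.4512 tilt [ 0.025 -0.016 -1.   ] w 87.1 F [0.5 0.3 0.6] q [-0.05  0.73  1.57 -0.02  0.81  0.08]
tool delta [ 6.9 -9.1 42.2] rows 1 each [ 6.9 -9.1 42.2]
spin -0.009
```

Call:
{"api": "play_rows", "payload": {
  "commands": [
    {"x": 5, "y": -5, "z": 0, "spin": 0}
  ]
}}

```text
time: 6.3
position: [0.6158, 0.0819, 0.0579]
tool_rot: [0.748, 0.663, 0.005, 0.015]
ft_force: [0.1, 0.6, -0.0]
grip_width: 0.0867
```

```bash
python3 go.py 612 84 15 1.46
```

```text
t 6.3 pos [615.8  81.9  57.9] xang 1.4504 tilt [ 0.027 -0.016 -1.   ] w 86.7 F [ 0.1  0.6 -0. ] q [-0.04  0.73  1.58 -0.02  0.8   0.09]
tool delta [ 2.1 -5.3 42.7] rows 1 each [ 2.1 -5.3 42.7]
spin -0.01
```

Call:
{"api": "play_rows", "payload": {
  "commands": [
    {"x": 0, "y": 0, "z": 0, "spin": 0}
  ]
}}

```text
time: 6.4
position: [0.6148, 0.0828, 0.0579]
tool_rot: [0.748, 0.664, 0.005, 0.014]
ft_force: [-0.2, 0.0, -0.1]
grip_width: 0.0872
```

```bash
python3 go.py 612 84 15 1.46
```

```text
t 6.4 pos [614.8  82.8  57.9] xang 1.4512 tilt [ 0.026 -0.016 -1.   ] w 87.2 F [-0.2  0.  -0.1] q [-0.04  0.73  1.58 -0.02  0.8   0.09]
tool delta [ 1.4 -4.1 42.8] rows 1 each [ 1.4 -4.1 42.8]
spin -0.009
```

Call:
{"api": "play_rows", "payload": {
  "commands": [
    {"x": 1, "y": -3, "z": 15, "spin": -0.01},
    {"x": 1, "y": -2, "z": 15, "spin": 0},
    {"x": 0, "y": -1, "z": 12, "spin": 0}
  ]
}}

```text
time: 6.7
position: [0.6123, 0.0858, 0.0174]
tool_rot: [0.744, 0.668, 0.007, 0.017]
ft_force: [-0.1, 0.1, -0.2]
grip_width: 0.0869
```

```bash
python3 go.py 612 84 15 1.46
```

```text
t 6.7 pos [612.3  85.8  17.4] xang 1.463 tilt [ 0.033 -0.016 -0.999] w 86.9 F [-0.1  0.1 -0.2] q [-0.03  0.79  1.61 -0.02  0.71  0.09]
tool delta [-1.8 -0.1  2.5] rows 1 each [-1.8 -0.1  2.5]
spin 0.003
```

Call:
{"api": "play_rows", "payload": {
  "commands": [
    {"x": -1, "y": 0, "z": 2, "spin": 0},
    {"x": 0, "y": 0, "z": 0, "spin": 0},
    {"x": 0, "y": 0, "z": 0, "spin": 0},
    {"x": 0, "y": 0, "z": 0, "spin": 0},
    {"x": 0, "y": 0, "z": 0, "spin": 0}
  ],
  "grip": 0,
  "newtons": 15
}}

```text
time: 7.2
position: [0.6119, 0.0848, 0.0147]
tool_rot: [0.744, 0.668, 0.006, 0.016]
ft_force: [0.6, 0.6, -0.1]
grip_width: 0.0549
```

```bash
python3 go.py 612 84 150 1.46
```

```text
t 7.2 pos [611.9  84.8  14.7] xang 1.4634 tilt [ 0.031 -0.016 -0.999] w 54.9 F [ 0.6  0.6 -0.1] q [-0.04  0.79  1.61 -0.02  0.71  0.09]
tool delta [  -2.5    4.6 -135.2] rows 4 each [ -0.6   1.2 -33.8]
spin 0.003
```

Call:
{"api": "play_rows", "payload": {
  "commands": [
    {"x": 0, "y": 0, "z": -15, "spin": 0},
    {"x": 0, "y": 0, "z": -30, "spin": 0},
    {"x": 0, "y": 0, "z": -30, "spin": 0},
    {"x": 0, "y": 0, "z": -30, "spin": 0},
    {"x": 0, "y": 0, "z": -20, "spin": 0},
    {"x": 0, "y": 0, "z": 0, "spin": 0}
  ]
}}

```text
time: 7.8
position: [0.6075, 0.0869, 0.1489]
tool_rot: [0.744, 0.668, 0.007, 0.017]
ft_force: [0.6, 0.2, -0.9]
grip_width: 0.0527
```

```bash
python3 go.py 596 -78 120 1.46
```

```text
t 7.8 pos [607.5  86.9 148.9] xang 1.4632 tilt [ 0.032 -0.016 -0.999] w 52.7 F [ 0.6  0.2 -0.9] q [-0.03  0.59  1.55 -0.02  0.96  0.08]
tool delta [-164.8    5.3   31.1] rows 4 each [-41.2   1.3   7.8]
spin 0.003
```

Call:
{"api": "play_rows", "payload": {
  "commands": [
    {"x": -35, "y": 0, "z": 0, "spin": 0},
    {"x": -42, "y": 1, "z": 8, "spin": 0},
    {"x": -42, "y": 1, "z": 8, "spin": 0},
    {"x": -35, "y": 1, "z": 8, "spin": 0},
    {"x": 0, "y": 0, "z": 0, "spin": 0}
  ]
}}

```text
time: 8.3
position: [0.5941, -0.0696, 0.127]
tool_rot: [0.742, 0.67, 0.008, 0.018]
ft_force: [-0.3, -0.3, -0.7]
grip_width: 0.0528
```

```bash
python3 go.py 596 -78 24 1.46
```

```text
t 8.3 pos [594.1 -69.6 127. ] xang 1.4686 tilt [ 0.036 -0.015 -0.999] w 52.8 F [-0.3 -0.3 -0.7] q [-0.3   0.6   1.62 -0.01  0.89 -0.2 ]
tool delta [ -7.   -1.1 103.1] rows 3 each [-2.3 -0.4 34.4]
spin 0.009
```

Call:
{"api": "play_rows", "payload": {
  "commands": [
    {"x": -4, "y": -1, "z": 35, "spin": 0},
    {"x": -3, "y": 0, "z": 35, "spin": 0},
    {"x": -2, "y": 0, "z": 20, "spin": 0},
    {"x": 0, "y": 0, "z": 4, "spin": 0}
  ]
}}

```text
time: 8.7
position: [0.5956, -0.0803, 0.0306]
tool_rot: [0.743, 0.669, 0.009, 0.018]
ft_force: [-0.6, 0.3, -0.9]
grip_width: 0.0529
```

```bash
python3 go.py 596 -78 23 1.46
```

```text
t 8.7 pos [595.6 -80.3  30.6] xang 1.4649 tilt [ 0.037 -0.014 -0.999] w 52.9 F [-0.6  0.3 -0.9] q [-0.32  0.75  1.66 -0.    0.69 -0.21]
tool delta [ 2.4 -0.1  7.6] rows 1 each [ 2.4 -0.1  7.6]
spin 0.005
```

Call:
{"api": "play_rows", "payload": {
  "commands": [
    {"x": 2, "y": 0, "z": 5, "spin": 0},
    {"x": 0, "y": 0, "z": 3, "spin": 0}
  ]
}}

```text
time: 8.9
position: [0.5959, -0.0771, 0.0232]
tool_rot: [0.743, 0.669, 0.009, 0.017]
ft_force: [-4.5, 0.0, 16.2]
grip_width: 0.0529
```

```bash
python3 go.py 596 -78 23 1.46
```

```text
t 8.9 pos [595.9 -77.1  23.2] xang 1.4656 tilt [ 0.036 -0.014 -0.999] w 52.9 F [-4.5  0.  16.2] q [-0.31  0.76  1.66 -0.    0.68 -0.21]
tool delta [-0.9  0.2  0.2] rows 1 each [-0.9  0.2  0.2]
spin 0.006
```

Call:
{"api": "play_rows", "payload": {
  "commands": [
    {"x": 0, "y": 0, "z": 0, "spin": 0},
    {"x": 0, "y": 0, "z": 0, "spin": 0},
    {"x": 0, "y": 0, "z": 0, "spin": 0},
    {"x": 0, "y": 0, "z": 0, "spin": 0}
  ],
  "grip": 1
}}

```text
time: 9.3
position: [0.5987, -0.0759, 0.0271]
tool_rot: [0.742, 0.67, 0.011, 0.02]
ft_force: [-0.2, 0.2, 0.1]
grip_width: 0.0774
```

Call:
{"api": "play_rows", "payload": {
  "commands": [
    {"x": 0, "y": 0, "z": -20, "spin": 0},
    {"x": 0, "y": 0, "z": -45, "spin": 0},
    {"x": 0, "y": 0, "z": -45, "spin": 0},
    {"x": 0, "y": 0, "z": -40, "spin": 0},
    {"x": 0, "y": 0, "z": 0, "spin": 0}
  ]
}}

```text
time: 9.8
position: [0.5922, -0.0732, 0.1817]
tool_rot: [0.742, 0.67, 0.01, 0.019]
ft_force: [0.5, -0.1, -0.2]
grip_width: 0.0869
```

```bash
python3 go.py 493 75.5 150 1.46; python3 loc.py;  python3 loc.py 0.008|head -8; python3 -c "
from h import *
save(shoot('top'),'t2.png')"
```

```text
t 9.8 pos [592.2 -73.2 181.7] xang 1.4676 tilt [ 0.041 -0.015 -0.999] w 86.9 F [ 0.5 -0.1 -0.2] q [-0.31  0.52  1.58 -0.    1.   -0.21]
tool delta [ 138.1 -115.2   25.4] rows 4 each [ 34.5 -28.8   6.3]
spin 0.008
{'cup1': ([486.7, 217.3], np.float64(0.445)), 'cup2': ([486.9, 218.9], np.float64(0.32)), 'cup3': ([487.5, 219.8], np.float64(0.193)), 'cup4': ([487.6, 216.5], np.float64(0.169))}
{'cup1': ([610.2, 213.4], np.float64(0.232)), 'cup2': ([609.3, 213.4], np.float64(0.112)), 'cup3': ([608.3, 211.2], np.float64(0.128)), 'cup4': ([608.5, 211.4], np.float64(0.268))}
{'cup1': ([494.1, 75.4], np.float64(0.142)), 'cup2': ([492.7, 75.1], np.float64(0.127)), 'cup3': ([491.7, 73.2], np.float64(0.266)), 'cup4': ([491.4, 75.1], np.float64(0.386))}
{'cup1': ([610.7, 216.3], np.float64(0.279)), 'cup2': ([607.7, 213.3], np.float64(0.122)), 'cup3': ([607.0, 214.1], np.float64(0.114)), 'cup4': ([606.4, 216.3], np.float64(0.223))}
{'cup1': ([485.9, 215.2], np.float64(0.446)), 'cup2': ([487.3, 217.0], np.float64(0.32)), 'cup3': ([486.2, 219.7], np.float64(0.18)), 'cup4': ([486.5, 218.7], np.float64(0.147))}
{'cup1': ([492.9, 76.4], np.float64(0.077)), 'cup2': ([492.6, 78.3], np.float64(0.126)), 'cup3': ([492.5, 79.2], np.float64(0.263)), 'cup4': ([494.1, 78.7], np.float64(0.382))}
```

View pics/t2.png

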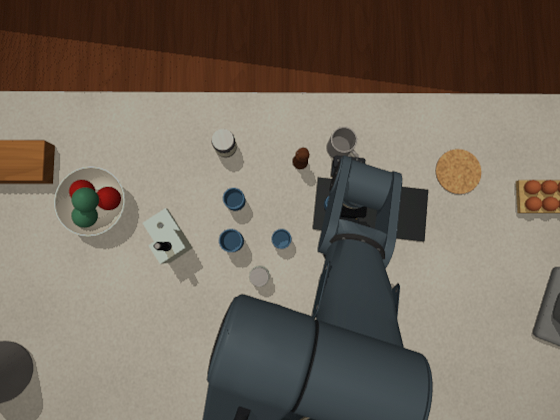

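Call:
{"api": "play_rows", "payload": {
  "commands": [
    {"x": 35, "y": -30, "z": 0, "spin": 0},
    {"x": 40, "y": -33, "z": 5, "spin": 0},
    {"x": 40, "y": -33, "z": 5, "spin": 0},
    {"x": 25, "y": -20, "z": 5, "spin": 0},
    {"x": 0, "y": 0, "z": 0, "spin": 0}
  ]
}}

```text
time: 10.75
position: [0.4856, 0.0796, 0.1504]
tool_rot: [0.744, 0.668, 0.005, 0.012]
ft_force: [-0.3, -0.6, 0.0]
grip_width: 0.0869
```

```bash
python3 go.py 493 76 20 1.46
```

```text
t 10.75 pos [485.6  79.6 150.4] xang 1.4622 tilt [ 0.023 -0.011 -1.   ] w 86.9 F [-0.3 -0.6  0. ] q [-0.06  0.45  1.85 -0.01  0.81  0.06]
tool delta [ -1.6   4.5 130.6] rows 3 each [-0.5  1.5 43.5]
spin 0.002
```

Call:
{"api": "play_rows", "payload": {
  "commands": [
    {"x": -1, "y": 3, "z": 35, "spin": 0},
    {"x": -1, "y": 2, "z": 38, "spin": 0},
    {"x": 0, "y": 0, "z": 38, "spin": 0},
    {"x": 0, "y": 0, "z": 15, "spin": 0}
  ]
}}

```text
time: 11.15
position: [0.501, 0.0749, 0.0232]
tool_rot: [0.743, 0.669, 0.01, 0.017]
ft_force: [0.1, -0.3, 1.2]
grip_width: 0.087
```

```bash
python3 go.py 493 76 20 1.46
```

```text
t 11.15 pos [501.   74.9  23.2] xang 1.4655 tilt [ 0.037 -0.013 -0.999] w 87.0 F [ 0.1 -0.3  1.2] q [-0.07  0.7   1.9  -0.02  0.5   0.06]
tool delta [ 0.3 -8.1  2.9] rows 1 each [ 0.3 -8.1  2.9]
spin 0.006
```

Call:
{"api": "play_rows", "payload": {
  "commands": [
    {"x": 0, "y": -8, "z": 1, "spin": 0},
    {"x": 0, "y": 0, "z": 0, "spin": 0}
  ]
}}

```text
time: 11.35
position: [0.4924, 0.0746, 0.0189]
tool_rot: [0.744, 0.668, 0.008, 0.016]
ft_force: [-0.2, 0.2, -0.0]
grip_width: 0.087
```

Call:
{"api": "play_rows", "payload": {
  "commands": [
    {"x": 0, "y": 0, "z": 0, "spin": 0},
    {"x": 0, "y": 0, "z": 0, "spin": 0},
    {"x": 0, "y": 0, "z": 0, "spin": 0},
    {"x": 0, "y": 0, "z": 0, "spin": 0}
  ],
  "grip": 0,
  "newtons": 15
}}

```text
time: 11.75
position: [0.4952, 0.0738, 0.0221]
tool_rot: [0.744, 0.668, 0.01, 0.018]
ft_force: [-0.8, 0.3, -0.2]
grip_width: 0.0631
```

```bash
python3 go.py 493 76 150 1.46
```

```text
t 11.75 pos [495.2  73.8  22.1] xang 1.4637 tilt [ 0.04  -0.013 -0.999] w 63.1 F [-0.8  0.3 -0.2] q [-0.07  0.7   1.92 -0.02  0.48  0.06]
tool delta [   0.8    2.8 -127.9] rows 3 each [  0.3   0.9 -42.6]
spin 0.004
```

Still closing; one more pause before I lift.

Call:
{"api": "play_rows", "payload": {
  "commands": [
    {"x": 0, "y": 0, "z": 0, "spin": 0},
    {"x": 0, "y": 0, "z": 0, "spin": 0}
  ]
}}

```text
time: 11.95
position: [0.4954, 0.0739, 0.0229]
tool_rot: [0.744, 0.668, 0.011, 0.019]
ft_force: [-0.2, 0.3, -1.6]
grip_width: 0.0587
```

Call:
{"api": "play_rows", "payload": {
  "commands": [
    {"x": 0, "y": 0, "z": -20, "spin": 0},
    {"x": 0, "y": 0, "z": -40, "spin": 0},
    {"x": 0, "y": 0, "z": -40, "spin": 0},
    {"x": 0, "y": 0, "z": -40, "spin": 0},
    {"x": 0, "y": 0, "z": 0, "spin": 0}
  ]
}}

```text
time: 12.45
position: [0.489, 0.076, 0.166]
tool_rot: [0.744, 0.668, 0.009, 0.017]
ft_force: [0.6, 0.2, -1.2]
grip_width: 0.0583
```

```bash
python3 go.py 587 -155 140 1.46
```

```text
t 12.45 pos [489.  76. 166.] xang 1.4641 tilt [ 0.037 -0.013 -0.999] w 58.3 F [ 0.6  0.2 -1.2] q [-0.07  0.43  1.84 -0.01  0.84  0.05]
tool delta [-219.   120.9   32.6] rows 5 each [-43.8  24.2   6.5]
spin 0.004
```

Call:
{"api": "play_rows", "payload": {
  "commands": [
    {"x": -35, "y": 20, "z": 0, "spin": 0},
    {"x": -45, "y": 26, "z": 5, "spin": 0},
    {"x": -45, "y": 26, "z": 5, "spin": 0},
    {"x": -45, "y": 26, "z": 5, "spin": 0},
    {"x": -40, "y": 22, "z": 5, "spin": 0},
    {"x": 0, "y": 0, "z": 0, "spin": 0}
  ]
}}

```text
time: 13.05
position: [0.5857, -0.1474, 0.1477]
tool_rot: [0.741, 0.671, 0.009, 0.016]
ft_force: [-0.5, 0.6, -1.9]
grip_width: 0.0588
```

```bash
python3 go.py 587 -157 50 1.46
```

```text
t 13.05 pos [ 585.7 -147.4  147.7] xang 1.4705 tilt [ 0.034 -0.012 -0.999] w 58.8 F [-0.5  0.6 -1.9] q [-0.43  0.58  1.59  0.    0.94 -0.34]
tool delta [-8.6 -1.2 97.8] rows 3 each [-2.9 -0.4 32.6]
spin 0.011
```

Call:
{"api": "play_rows", "payload": {
  "commands": [
    {"x": -4, "y": 0, "z": 30, "spin": 0},
    {"x": -4, "y": 0, "z": 35, "spin": 0},
    {"x": 0, "y": 0, "z": 35, "spin": 0},
    {"x": 0, "y": 0, "z": 5, "spin": 0}
  ]
}}

```text
time: 13.45
position: [0.5869, -0.1576, 0.0364]
tool_rot: [0.743, 0.669, 0.008, 0.014]
ft_force: [-1.3, 1.1, -2.1]
grip_width: 0.0588
```

```bash
python3 go.py 587 -157 30 1.46
```

```text
t 13.45 pos [ 586.9 -157.6   36.4] xang 1.4665 tilt [ 0.031 -0.01  -0.999] w 58.8 F [-1.3  1.1 -2.1] q [-0.45  0.75  1.63  0.01  0.73 -0.35]
tool delta [ 0.7 -0.1  6.4] rows 1 each [ 0.7 -0.1  6.4]
spin 0.006
```

Call:
{"api": "play_rows", "payload": {
  "commands": [
    {"x": 0, "y": 0, "z": 4, "spin": 0},
    {"x": 0, "y": 0, "z": 2, "spin": 0}
  ]
}}

```text
time: 13.65
position: [0.5859, -0.1563, 0.0301]
tool_rot: [0.743, 0.67, 0.008, 0.013]
ft_force: [-2.2, 0.6, 14.1]
grip_width: 0.0581
```

```bash
python3 go.py 587 -157 30 1.46
```

```text
t 13.65 pos [ 585.9 -156.3   30.1] xang 1.4674 tilt [ 0.028 -0.009 -1.   ] w 58.1 F [-2.2  0.6 14.1] q [-0.45  0.76  1.64  0.01  0.72 -0.35]
tool delta [-0.6  1.1  0.1] rows 1 each [-0.6  1.1  0.1]
spin 0.007
```

Call:
{"api": "play_rows", "payload": {
  "commands": [
    {"x": 0, "y": 0, "z": 0, "spin": 0},
    {"x": 0, "y": 0, "z": 0, "spin": 0},
    {"x": 0, "y": 0, "z": 0, "spin": 0},
    {"x": 0, "y": 0, "z": 0, "spin": 0}
  ],
  "grip": 1
}}

```text
time: 14.05
position: [0.5887, -0.1562, 0.0352]
tool_rot: [0.742, 0.67, 0.009, 0.017]
ft_force: [-0.6, 0.0, -0.2]
grip_width: 0.082
```

Call:
{"api": "play_rows", "payload": {
  "commands": [
    {"x": 0, "y": 0, "z": -20, "spin": 0},
    {"x": 0, "y": 0, "z": -45, "spin": 0},
    {"x": 0, "y": 0, "z": -45, "spin": 0},
    {"x": 0, "y": 0, "z": -45, "spin": 0},
    {"x": 0, "y": 0, "z": 0, "spin": 0}
  ]
}}

```text
time: 14.55
position: [0.5834, -0.1544, 0.1959]
tool_rot: [0.742, 0.67, 0.009, 0.016]
ft_force: [0.9, 0.0, 0.5]
grip_width: 0.0869
```

```bash
python3 go.py 608 213 190 1.46; python3 loc.py; python3 -c "
from h import *
save(shoot('side'),'s3.png')"
```

```text
t 14.55 pos [ 583.4 -154.4  195.9] xang 1.469 tilt [ 0.036 -0.012 -0.999] w 86.9 F [0.9 0.  0.5] q [-0.45  0.51  1.55  0.01  1.04 -0.35]
tool delta [368.  -13.    2.4] rows 9 each [40.9 -1.4  0.3]
spin 0.009
{'cup1': ([488.0, 214.9], np.float64(0.443)), 'cup2': ([488.0, 216.9], np.float64(0.319)), 'cup3': ([487.4, 218.9], np.float64(0.195)), 'cup4': ([487.3, 218.4], np.float64(0.161))}
{'cup1': ([608.7, 211.9], np.float64(0.269)), 'cup2': ([608.0, 213.6], np.float64(0.129)), 'cup3': ([607.5, 213.8], np.float64(0.081)), 'cup4': ([607.2, 211.4], np.float64(0.228))}
{'cup1': ([586.8, -155.3], np.float64(0.327)), 'cup2': ([586.4, -157.4], np.float64(0.304)), 'cup3': ([584.4, -149.5], np.float64(0.409)), 'cup4': ([582.5, -141.0], np.float64(0.511))}
{'cup1': ([596.7, -81.3], np.float64(0.148)), 'cup2': ([593.8, -77.4], np.float64(0.291)), 'cup3': ([590.1, -71.5], np.float64(0.418)), 'cup4': ([590.3, -80.5], np.float64(0.517))}
{'cup1': ([483.0, 420.8], np.float64(0.589)), 'cup2': ([475.1, 413.8], np.float64(0.66)), 'cup3': ([485.7, 412.0], np.float64(0.714)), 'cup4': ([487.6, 403.1], np.float64(0.758))}
```

View pics/s3.png

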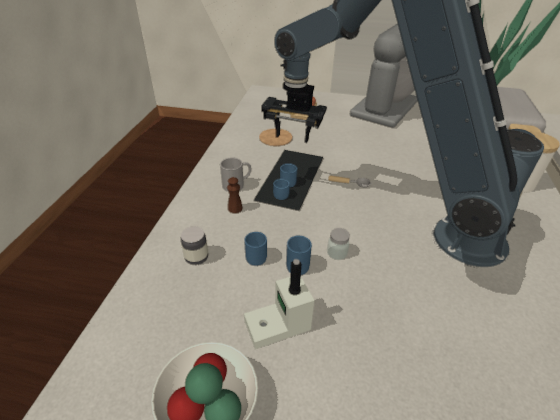

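Call:
{"api": "play_rows", "payload": {
  "commands": [
    {"x": 35, "y": -1, "z": 0, "spin": 0},
    {"x": 46, "y": -1, "z": 0, "spin": 0},
    {"x": 46, "y": -1, "z": 0, "spin": 0},
    {"x": 46, "y": -1, "z": 0, "spin": 0},
    {"x": 46, "y": -1, "z": 0, "spin": 0},
    {"x": 46, "y": -1, "z": 0, "spin": 0},
    {"x": 46, "y": -1, "z": 0, "spin": 0},
    {"x": 36, "y": -1, "z": 0, "spin": 0}
  ]
}}

```text
time: 15.6
position: [0.6016, 0.1995, 0.1692]
tool_rot: [0.746, 0.665, -0.004, -0.001]
ft_force: [0.8, -0.0, 0.2]
grip_width: 0.0873
```

Call:
{"api": "play_rows", "payload": {
  "commands": [
    {"x": 0, "y": 0, "z": 0, "spin": 0}
  ]
}}

```text
time: 15.7
position: [0.6003, 0.2043, 0.1669]
tool_rot: [0.745, 0.667, -0.005, -0.003]
ft_force: [0.0, -0.9, 0.3]
grip_width: 0.087
```

```bash
python3 go.py 608 213 130 1.46
```

```text
t 15.7 pos [600.3 204.3 166.9] xang 1.4614 tilt [-0.011 -0.003 -1.   ] w 87.0 F [ 0.  -0.9  0.3] q [ 0.15  0.61  1.45 -0.    1.09  0.26]
tool delta [ 9.7  7.1 36.7] rows 1 each [ 9.7  7.1 36.7]
spin 0.001
```

Call:
{"api": "play_rows", "payload": {
  "commands": [
    {"x": 5, "y": 4, "z": 25, "spin": 0},
    {"x": 4, "y": 3, "z": 35, "spin": 0},
    {"x": 0, "y": 0, "z": 35, "spin": 0},
    {"x": 0, "y": 0, "z": 25, "spin": 0},
    {"x": 0, "y": 0, "z": 10, "spin": 0}
  ]
}}

```text
time: 16.2
position: [0.6041, 0.2109, 0.0265]
tool_rot: [0.744, 0.669, -0.009, -0.004]
ft_force: [-0.6, 0.2, 0.3]
grip_width: 0.087
```

```bash
python3 go.py 608 213 28 1.46
```

```text
t 16.2 pos [604.1 210.9  26.5] xang 1.4648 tilt [-0.019 -0.006 -1.   ] w 87.0 F [-0.6  0.2  0.3] q [ 0.16  0.81  1.51 -0.    0.85  0.27]
tool delta [ 2.5  3.7 -1.6] rows 1 each [ 2.5  3.7 -1.6]
spin 0.005
```

Call:
{"api": "play_rows", "payload": {
  "commands": [
    {"x": 2, "y": 4, "z": -3, "spin": 0},
    {"x": 0, "y": 0, "z": 0, "spin": 0},
    {"x": 0, "y": 0, "z": 0, "spin": 0},
    {"x": 0, "y": 0, "z": 0, "spin": 0},
    {"x": 0, "y": 0, "z": 0, "spin": 0},
    {"x": 0, "y": 0, "z": 0, "spin": 0}
  ],
  "grip": 0,
  "newtons": 15
}}

```text
time: 16.8
position: [0.609, 0.2108, 0.0305]
tool_rot: [0.744, 0.668, -0.009, -0.004]
ft_force: [0.4, -0.3, -2.1]
grip_width: 0.0607
```

```bash
python3 go.py 604 211 170 1.46
```

```text
t 16.8 pos [609.  210.8  30.5] xang 1.463 tilt [-0.019 -0.007 -1.   ] w 60.7 F [ 0.4 -0.3 -2.1] q [ 0.16  0.81  1.49 -0.    0.86  0.27]
tool delta [  -1.6   -7.6 -139.3] rows 4 each [ -0.4  -1.9 -34.8]
spin 0.003
```

Call:
{"api": "play_rows", "payload": {
  "commands": [
    {"x": 0, "y": 0, "z": -20, "spin": 0},
    {"x": 0, "y": 0, "z": -40, "spin": 0},
    {"x": 0, "y": 0, "z": -45, "spin": 0},
    {"x": 0, "y": 0, "z": -45, "spin": 0},
    {"x": 0, "y": 0, "z": 0, "spin": 0}
  ]
}}

```text
time: 17.3
position: [0.6109, 0.2119, 0.1844]
tool_rot: [0.744, 0.668, -0.011, -0.005]
ft_force: [1.9, 0.6, -2.1]
grip_width: 0.0607
```

```bash
python3 go.py 579 -236 180 1.46
```

```text
t 17.3 pos [610.9 211.9 184.4] xang 1.4635 tilt [-0.023 -0.007 -1.   ] w 60.7 F [ 1.9  0.6 -2.1] q [ 0.16  0.61  1.39 -0.    1.16  0.27]
tool delta [-448.6   16.5    8.4] rows 10 each [-44.9   1.6   0.8]
spin 0.003
```

Call:
{"api": "play_rows", "payload": {
  "commands": [
    {"x": -35, "y": 1, "z": -3, "spin": 0},
    {"x": -45, "y": 1, "z": -3, "spin": 0},
    {"x": -45, "y": 1, "z": -3, "spin": 0},
    {"x": -45, "y": 1, "z": -3, "spin": 0},
    {"x": -45, "y": 1, "z": -3, "spin": 0},
    {"x": -45, "y": 1, "z": -3, "spin": 0},
    {"x": -45, "y": 1, "z": -3, "spin": 0},
    {"x": -45, "y": 1, "z": -3, "spin": 0}
  ]
}}

```text
time: 18.1
position: [0.5792, -0.1401, 0.2091]
tool_rot: [0.739, 0.673, -0.01, -0.007]
ft_force: [1.2, -1.1, -2.0]
grip_width: 0.0605
```

```bash
python3 go.py 579 -237 150 1.46
```

```text
t 18.1 pos [ 579.2 -140.1  209.1] xang 1.4772 tilt [-0.024 -0.003 -1.   ] w 60.5 F [ 1.2 -1.1 -2. ] q [-0.42  0.51  1.5  -0.01  1.14 -0.32]
tool delta [-96.2  10.3  59.4] rows 3 each [-32.1   3.4  19.8]
spin 0.017
```

Call:
{"api": "play_rows", "payload": {
  "commands": [
    {"x": -35, "y": 3, "z": 0, "spin": 0.017},
    {"x": -35, "y": 3, "z": 0, "spin": 0},
    {"x": -20, "y": 3, "z": 5, "spin": 0},
    {"x": 0, "y": 0, "z": 35, "spin": 0},
    {"x": 0, "y": 0, "z": 30, "spin": 0},
    {"x": 0, "y": 0, "z": 0, "spin": 0}
  ]
}}

```text
time: 18.7
position: [0.5735, -0.2434, 0.1353]
tool_rot: [0.749, 0.663, -0.011, -0.006]
ft_force: [-1.8, 0.3, -2.2]
grip_width: 0.0603
```

```bash
python3 go.py 579 -237 50 1.46
```

```text
t 18.7 pos [ 573.5 -243.4  135.3] xang 1.4488 tilt [-0.024 -0.006 -1.   ] w 60.3 F [-1.8  0.3 -2.2] q [-0.57  0.64  1.5  -0.02  1.02 -0.44]
tool delta [ 7.7  6.6 85.1] rows 2 each [ 3.9  3.3 42.6]
spin -0.011
```

Call:
{"api": "play_rows", "payload": {
  "commands": [
    {"x": 4, "y": 4, "z": 25, "spin": 0},
    {"x": 4, "y": 3, "z": 35, "spin": 0},
    {"x": 0, "y": 0, "z": 22, "spin": 0},
    {"x": 0, "y": 0, "z": 0, "spin": 0}
  ]
}}

```text
time: 19.1
position: [0.5814, -0.2367, 0.0538]
tool_rot: [0.749, 0.663, -0.01, -0.004]
ft_force: [-0.6, 0.0, -2.0]
grip_width: 0.0604
```

```bash
python3 go.py 579 -237 37 1.46
```

```text
t 19.1 pos [ 581.4 -236.7   53.8] xang 1.4496 tilt [-0.021 -0.007 -1.   ] w 60.4 F [-0.6  0.  -2. ] q [-0.56  0.75  1.53 -0.02  0.87 -0.42]
tool delta [-0.4 -2.  16.8] rows 1 each [-0.4 -2.  16.8]
spin -0.01
```

Call:
{"api": "play_rows", "payload": {
  "commands": [
    {"x": 0, "y": -2, "z": 9, "spin": 0},
    {"x": 0, "y": 0, "z": 5, "spin": 0}
  ]
}}

```text
time: 19.3
position: [0.5808, -0.2369, 0.042]
tool_rot: [0.748, 0.663, -0.01, -0.002]
ft_force: [-0.5, 0.3, -1.8]
grip_width: 0.0604
```

Call:
{"api": "play_rows", "payload": {
  "commands": [
    {"x": 0, "y": 0, "z": 3, "spin": 0}
  ]
}}

```text
time: 19.4
position: [0.5815, -0.2374, 0.0399]
tool_rot: [0.748, 0.663, -0.009, -0.001]
ft_force: [0.4, -0.2, -2.0]
grip_width: 0.0605
```

Call:
{"api": "play_rows", "payload": {
  "commands": [
    {"x": 0, "y": 0, "z": 3, "spin": 0}
  ]
}}

```text
time: 19.5
position: [0.5819, -0.2377, 0.0377]
tool_rot: [0.748, 0.663, -0.009, -0.0]
ft_force: [0.0, -0.7, -2.4]
grip_width: 0.0602
```

Call:
{"api": "play_rows", "payload": {
  "commands": [
    {"x": 0, "y": 0, "z": 2, "spin": 0}
  ]
}}

```text
time: 19.6
position: [0.5821, -0.2379, 0.0368]
tool_rot: [0.748, 0.663, -0.009, -0.0]
ft_force: [-4.1, 2.4, 9.0]
grip_width: 0.0605
```

Contact. I'll release and lift.

Call:
{"api": "play_rows", "payload": {
  "commands": [
    {"x": 0, "y": 0, "z": 0, "spin": 0},
    {"x": 0, "y": 0, "z": 0, "spin": 0},
    {"x": 0, "y": 0, "z": 0, "spin": 0},
    {"x": 0, "y": 0, "z": 0, "spin": 0}
  ],
  "grip": 1
}}

```text
time: 20.0
position: [0.584, -0.2392, 0.0392]
tool_rot: [0.748, 0.663, -0.008, 0.003]
ft_force: [0.5, -0.2, -0.1]
grip_width: 0.0834
```

Call:
{"api": "play_rows", "payload": {
  "commands": [
    {"x": 0, "y": 0, "z": -15, "spin": 0},
    {"x": 0, "y": 0, "z": -45, "spin": 0},
    {"x": 0, "y": 0, "z": -48, "spin": 0},
    {"x": 0, "y": 0, "z": -48, "spin": 0},
    {"x": 0, "y": 0, "z": 0, "spin": 0}
  ]
}}

```text
time: 20.5
position: [0.5858, -0.2371, 0.203]
tool_rot: [0.748, 0.663, -0.008, 0.002]
ft_force: [1.1, -0.4, 0.1]
grip_width: 0.0872
```

```bash
python3 go.py 487 218 200 1.46; python3 loc.py
```

```text
t 20.5 pos [ 585.8 -237.1  203. ] xang 1.4502 tilt [-0.009 -0.014 -1.   ] w 87.2 F [ 1.1 -0.4  0.1] q [-0.55  0.56  1.43 -0.02  1.15 -0.42]
tool delta [ 439.9 -152.8   -2.5] rows 10 each [ 44.  -15.3  -0.3]
spin -0.01
{'cup1': ([486.7, 216.4], np.float64(0.437)), 'cup2': ([487.3, 217.0], np.float64(0.311)), 'cup3': ([487.8, 218.7], np.float64(0.179)), 'cup4': ([487.6, 218.2], np.float64(0.188))}
{'cup1': ([587.3, -156.3], np.float64(0.267)), 'cup2': ([586.4, -157.5], np.float64(0.255)), 'cup3': ([586.9, -154.9], np.float64(0.371)), 'cup4': ([587.0, -153.4], np.float64(0.481))}
{'cup1': ([582.0, -246.9], np.float64(0.403)), 'cup2': ([582.9, -241.9], np.float64(0.28)), 'cup3': ([583.1, -242.1], np.float64(0.238)), 'cup4': ([584.5, -241.1], np.float64(0.334))}
{'cup1': ([596.6, -82.6], np.float64(0.133)), 'cup2': ([596.2, -81.2], np.float64(0.259)), 'cup3': ([594.6, -74.5], np.float64(0.392)), 'cup4': ([590.2, -72.8], np.float64(0.495))}
```

Call:
{"api": "play_rows", "payload": {
  "commands": [
    {"x": 35, "y": -12, "z": -3, "spin": 0},
    {"x": 45, "y": -16, "z": -3, "spin": 0},
    {"x": 45, "y": -16, "z": -3, "spin": 0},
    {"x": 45, "y": -16, "z": -3, "spin": 0},
    {"x": 45, "y": -16, "z": -3, "spin": 0},
    {"x": 45, "y": -16, "z": -3, "spin": 0},
    {"x": 45, "y": -16, "z": -3, "spin": 0},
    {"x": 45, "y": -16, "z": -3, "spin": 0}
  ]
}}

```text
time: 21.5
position: [0.4909, 0.1353, 0.2039]
tool_rot: [0.753, 0.657, -0.021, -0.019]
ft_force: [0.6, 0.2, -0.2]
grip_width: 0.0867
```

```bash
python3 go.py 487.5 218 170 1.46
```

```text
t 21.5 pos [490.9 135.3 203.9] xang 1.4357 tilt [-0.056  0.001 -0.998] w 86.7 F [ 0.6  0.2 -0.2] q [0.05 0.42 1.7  0.   1.08 0.18]
tool delta [ 81.7 -12.6  34.2] rows 2 each [40.9 -6.3 17.1]
spin -0.024
```

Call:
{"api": "play_rows", "payload": {
  "commands": [
    {"x": 35, "y": -5, "z": 0, "spin": -0.024},
    {"x": 35, "y": -5, "z": 5, "spin": 0},
    {"x": 10, "y": -2, "z": 15, "spin": 0},
    {"x": 0, "y": 0, "z": 0, "spin": 0}
  ]
}}

```text
time: 21.9
position: [0.4786, 0.2244, 0.1771]
tool_rot: [0.742, 0.67, -0.027, -0.024]
ft_force: [-0.5, -1.1, 0.6]
grip_width: 0.0868
```

```bash
python3 go.py 487.5 218 120 1.46
python3 - <<'E'
from h import *
w=shoot('wrist')
save(w,'w4.png',proj(w,cyl(.4875,.218,0,.066,.092,16)))
for q in nets.outline_of(w,'cup4'): print(q['conf'],q['pixel'],fitcyl([(w,q['region'])],[.4875,.218],0,.066,.092))
E
```

```text
t 21.9 pos [478.6 224.4 177.1] xang 1.4693 tilt [-0.073 -0.001 -0.997] w 86.8 F [-0.5 -1.1  0.6] q [0.22 0.49 1.67 0.02 1.05 0.31]
tool delta [-5.  13.6 56.3] rows 2 each [-2.5  6.8 28.1]
spin 0.009
0.82 [295.4, 220.3] (array([0.48692584, 0.21890436]), np.float64(0.034098447658219455))
0.75 [404.1, 414.0] (array([0.4875, 0.218 ]), np.float64(1.0))
```

View pics/w4.png

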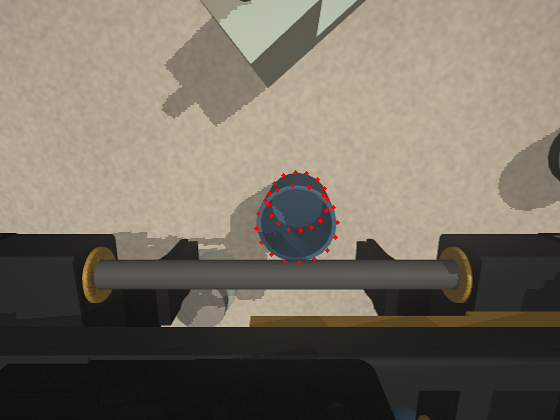

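Call:
{"api": "play_rows", "payload": {
  "commands": [
    {"x": 0, "y": 48, "z": 0, "spin": 0},
    {"x": 0, "y": 30, "z": 0, "spin": 0},
    {"x": 0, "y": -15, "z": 0, "spin": 0},
    {"x": 0, "y": -15, "z": 0, "spin": 0},
    {"x": 0, "y": -15, "z": 0, "spin": 0},
    {"x": 0, "y": -15, "z": 0, "spin": 0}
  ]
}}

```text
time: 22.6
position: [0.4963, 0.2135, 0.1765]
tool_rot: [0.746, 0.665, -0.029, -0.024]
ft_force: [0.1, -0.0, 0.4]
grip_width: 0.0871
```

```bash
python3 go.py 487.5 218.5 120 1.46
```

```text
t 22.6 pos [496.3 213.5 176.5] xang 1.4577 tilt [-0.076 -0.003 -0.997] w 87.1 F [ 0.1 -0.   0.4] q [0.19 0.5  1.64 0.01 1.07 0.3 ]
tool delta [ 4.6 -5.1 57. ] rows 2 each [ 2.3 -2.5 28.5]
spin -0.002
```

Call:
{"api": "play_rows", "payload": {
  "commands": [
    {"x": 3, "y": 0, "z": 20, "spin": 0},
    {"x": 2, "y": 0, "z": 20, "spin": 0},
    {"x": 0, "y": 0, "z": 20, "spin": 0}
  ]
}}

```text
time: 22.9
position: [0.4867, 0.2171, 0.12]
tool_rot: [0.746, 0.665, -0.028, -0.024]
ft_force: [0.5, 0.3, -0.2]
grip_width: 0.0871
```

```bash
python3 go.py 487.5 218.5 80 1.46
```

```text
t 22.9 pos [486.7 217.1 120. ] xang 1.4568 tilt [-0.073 -0.002 -0.997] w 87.1 F [ 0.5  0.3 -0.2] q [0.2  0.58 1.71 0.02 0.93 0.31]
tool delta [ 1.9  3.5 39.9] rows 1 each [ 1.9  3.5 39.9]
spin -0.003
```

Call:
{"api": "play_rows", "payload": {
  "commands": [
    {"x": 1, "y": 4, "z": 20, "spin": 0},
    {"x": 1, "y": 3, "z": 20, "spin": 0},
    {"x": 0, "y": 2, "z": 18, "spin": 0},
    {"x": 0, "y": 0, "z": 14, "spin": 0}
  ]
}}

```text
time: 23.3
position: [0.4829, 0.2154, 0.0477]
tool_rot: [0.746, 0.664, -0.03, -0.024]
ft_force: [-0.2, -1.5, 0.5]
grip_width: 0.0866
```

```bash
python3 go.py 486.5 218.5 44 1.46
```

```text
t 23.3 pos [482.9 215.4  47.7] xang 1.4553 tilt [-0.077 -0.003 -0.997] w 86.6 F [-0.2 -1.5  0.5] q [0.2  0.69 1.75 0.02 0.77 0.3 ]
tool delta [3.5 3.5 3.4] rows 1 each [3.5 3.5 3.4]
spin -0.005
```

Call:
{"api": "play_rows", "payload": {
  "commands": [
    {"x": 4, "y": 3, "z": 3, "spin": 0},
    {"x": 0, "y": 0, "z": 0, "spin": 0},
    {"x": 0, "y": 0, "z": 0, "spin": 0},
    {"x": 0, "y": 0, "z": 0, "spin": 0},
    {"x": 0, "y": 0, "z": 0, "spin": 0},
    {"x": 0, "y": 0, "z": 0, "spin": 0}
  ],
  "grip": 0,
  "newtons": 18
}}

```text
time: 23.9
position: [0.4832, 0.218, 0.0466]
tool_rot: [0.747, 0.664, -0.03, -0.025]
ft_force: [-0.0, 1.1, -2.7]
grip_width: 0.0685
```

```bash
python3 go.py 486.5 218.5 44 1.46
```

```text
t 23.9 pos [483.2 218.   46.6] xang 1.4543 tilt [-0.078 -0.003 -0.997] w 68.5 F [-0.   1.1 -2.7] q [0.21 0.7  1.75 0.02 0.77 0.31]
tool delta [0.9 3.4 2.3] rows 1 each [0.9 3.4 2.3]
spin -0.006
```

Call:
{"api": "play_rows", "payload": {
  "commands": [
    {"x": 0, "y": 0, "z": -20, "spin": 0},
    {"x": 0, "y": 0, "z": -40, "spin": 0},
    {"x": 0, "y": 0, "z": -45, "spin": 0},
    {"x": 0, "y": 0, "z": -45, "spin": 0},
    {"x": 0, "y": 0, "z": -15, "spin": 0},
    {"x": 0, "y": 0, "z": 0, "spin": 0}
  ]
}}

```text
time: 24.5
position: [0.4933, 0.2181, 0.2152]
tool_rot: [0.747, 0.664, -0.035, -0.027]
ft_force: [0.0, -0.2, -3.0]
grip_width: 0.0674
```

```bash
python3 go.py 569 -315 190 1.46
```

```text
t 24.5 pos [493.3 218.1 215.2] xang 1.4544 tilt [-0.088 -0.005 -0.996] w 67.4 F [ 0.  -0.2 -3. ] q [0.2  0.46 1.6  0.01 1.18 0.31]
tool delta [-520.3  139.5   21.1] rows 12 each [-43.4  11.6   1.8]
spin -0.006
```

Call:
{"api": "play_rows", "payload": {
  "commands": [
    {"x": -35, "y": 9, "z": 0, "spin": 0},
    {"x": -45, "y": 12, "z": 0, "spin": 0},
    {"x": -45, "y": 12, "z": 0, "spin": 0},
    {"x": -45, "y": 12, "z": 0, "spin": 0},
    {"x": -45, "y": 12, "z": 0, "spin": 0},
    {"x": -45, "y": 12, "z": 0, "spin": 0},
    {"x": -45, "y": 12, "z": 0, "spin": 0},
    {"x": -45, "y": 12, "z": 0, "spin": 0}
  ]
}}

```text
time: 25.3
position: [0.5378, -0.1433, 0.1998]
tool_rot: [0.742, 0.668, -0.039, -0.037]
ft_force: [1.7, 0.3, -2.6]
grip_width: 0.0655
```

```bash
python3 go.py 569 -315 190 1.46
```

```text
t 25.3 pos [ 537.8 -143.3  199.8] xang 1.467 tilt [-0.107  0.004 -0.994] w 65.5 F [ 1.7  0.3 -2.6] q [-0.44  0.51  1.55 -0.05  1.18 -0.31]
tool delta [-167.5   49.7    5.8] rows 4 each [-41.9  12.4   1.4]
spin 0.007
```

Call:
{"api": "play_rows", "payload": {
  "commands": [
    {"x": -40, "y": 12, "z": 0, "spin": 0},
    {"x": -45, "y": 13, "z": 0, "spin": 0},
    {"x": -45, "y": 13, "z": 0, "spin": 0},
    {"x": -30, "y": 10, "z": 0, "spin": 0},
    {"x": 0, "y": 0, "z": 0, "spin": 0}
  ]
}}

```text
time: 25.8
position: [0.5633, -0.3182, 0.1835]
tool_rot: [0.744, 0.665, -0.041, -0.044]
ft_force: [-0.2, 0.9, -2.3]
grip_width: 0.0657
```

```bash
python3 go.py 569 -315 100 1.46
```

```text
t 25.8 pos [ 563.3 -318.2  183.5] xang 1.4596 tilt [-0.12   0.012 -0.993] w 65.7 F [-0.2  0.9 -2.3] q [-0.66  0.65  1.32 -0.07  1.28 -0.52]
tool delta [ 4.  15.3 82.2] rows 2 each [ 2.   7.7 41.1]
spin -0.0
```

Call:
{"api": "play_rows", "payload": {
  "commands": [
    {"x": 0, "y": 0, "z": 0, "spin": 0},
    {"x": 0, "y": 0, "z": 0, "spin": 0},
    {"x": 0, "y": 0, "z": 0, "spin": 0},
    {"x": 0, "y": 0, "z": 0, "spin": 0},
    {"x": 0, "y": 0, "z": 0, "spin": 0},
    {"x": 0, "y": 0, "z": 0, "spin": 0},
    {"x": 0, "y": 0, "z": 0, "spin": 0},
    {"x": 0, "y": 0, "z": 0, "spin": 0}
  ]
}}

```text
time: 26.6
position: [0.5605, -0.3108, 0.1791]
tool_rot: [0.742, 0.667, -0.041, -0.05]
ft_force: [0.5, -0.1, -1.8]
grip_width: 0.0659
```

```bash
python3 go.py 569 -315 100 1.46
```

```text
t 26.6 pos [ 560.5 -310.8  179.1] xang 1.4636 tilt [-0.128  0.02  -0.992] w 65.9 F [ 0.5 -0.1 -1.8] q [-0.65  0.65  1.33 -0.06  1.28 -0.52]
tool delta [-3.8 19.1 77.3] rows 2 each [-1.9  9.5 38.6]
spin 0.004
```

Call:
{"api": "play_rows", "payload": {
  "commands": [
    {"x": 0, "y": 0, "z": -48, "spin": 0},
    {"x": 0, "y": 0, "z": 48, "spin": 0},
    {"x": 0, "y": 0, "z": 0, "spin": 0}
  ]
}}

```text
time: 26.9
position: [0.5607, -0.3102, 0.184]
tool_rot: [0.742, 0.667, -0.041, -0.052]
ft_force: [-2.1, 2.1, -5.4]
grip_width: 0.0657
```

```bash
python3 go.py 569 -315 100 1.46
```

```text
t 26.9 pos [ 560.7 -310.2  184. ] xang 1.4638 tilt [-0.131  0.022 -0.991] w 65.7 F [-2.1  2.1 -5.4] q [-0.65  0.64  1.32 -0.06  1.29 -0.52]
tool delta [-4.5 19.8 82.1] rows 2 each [-2.3  9.9 41.1]
spin 0.004
```

Call:
{"api": "play_rows", "payload": {
  "commands": [
    {"x": -2, "y": 10, "z": 30, "spin": 0},
    {"x": -2, "y": 10, "z": 30, "spin": 0},
    {"x": 0, "y": 0, "z": 25, "spin": 0},
    {"x": 0, "y": 0, "z": 0, "spin": 0}
  ]
}}

```text
time: 27.3
position: [0.576, -0.3194, 0.1034]
tool_rot: [0.743, 0.667, -0.04, -0.044]
ft_force: [-1.1, 0.4, -3.1]
grip_width: 0.066
```

```bash
python3 go.py 571 -315 75 1.46;python3 -c "
from h import *
s=shoot('side');cv2.imwrite('pics/s4.png',cv2.resize(s['img'][80:240,200:400,::-1],None,fx=3.5,fy=3.5))"
```

```text
t 27.3 pos [ 576.  -319.4  103.4] xang 1.4638 tilt [-0.117  0.012 -0.993] w 66.0 F [-1.1  0.4 -3.1] q [-0.65  0.75  1.35 -0.07  1.14 -0.51]
tool delta [ 3.9 -2.  28.8] rows 1 each [ 3.9 -2.  28.8]
spin 0.004
```

View pics/s4.png

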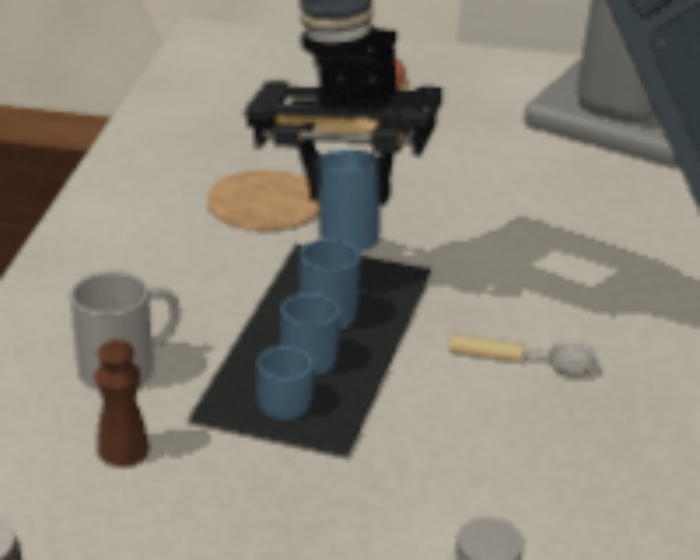

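Call:
{"api": "play_rows", "payload": {
  "commands": [
    {"x": 3, "y": -2, "z": 20, "spin": 0},
    {"x": 0, "y": 0, "z": 16, "spin": 0},
    {"x": 0, "y": 0, "z": 4, "spin": 0}
  ]
}}

```text
time: 27.65
position: [0.5783, -0.3218, 0.0748]
tool_rot: [0.743, 0.667, -0.038, -0.032]
ft_force: [-1.0, 0.0, -2.9]
grip_width: 0.0655
```

Call:
{"api": "play_rows", "payload": {
  "commands": [
    {"x": 0, "y": 0, "z": 3, "spin": 0}
  ]
}}

```text
time: 27.75
position: [0.5794, -0.3228, 0.0739]
tool_rot: [0.743, 0.667, -0.037, -0.03]
ft_force: [0.2, -0.3, -2.8]
grip_width: 0.0658
```

```bash
python3 go.py 571 -315 57 1.46
```

```text
t 27.75 pos [ 579.4 -322.8   73.9] xang 1.464 tilt [-0.096 -0.005 -0.995] w 65.8 F [ 0.2 -0.3 -2.8] q [-0.65  0.79  1.37 -0.07  1.06 -0.5 ]
tool delta [ 7.1 -7.5 17.6] rows 1 each [ 7.1 -7.5 17.6]
spin 0.004
```

Call:
{"api": "play_rows", "payload": {
  "commands": [
    {"x": 4, "y": -4, "z": 4, "spin": 0},
    {"x": 4, "y": -4, "z": 3, "spin": 0},
    {"x": 1, "y": -2, "z": 3, "spin": 0}
  ]
}}

```text
time: 28.05
position: [0.5715, -0.3139, 0.0685]
tool_rot: [0.743, 0.667, -0.036, -0.027]
ft_force: [0.3, 0.8, -3.2]
grip_width: 0.0657
```

```bash
python3 go.py 571 -315 57 1.46
```

```text
t 28.05 pos [ 571.5 -313.9   68.5] xang 1.4639 tilt [-0.09  -0.009 -0.996] w 65.7 F [ 0.3  0.8 -3.2] q [-0.64  0.78  1.41 -0.07  1.02 -0.5 ]
tool delta [-0.9  0.6 11.5] rows 1 each [-0.9  0.6 11.5]
spin 0.004
```

Call:
{"api": "play_rows", "payload": {
  "commands": [
    {"x": 0, "y": 0, "z": 4, "spin": 0},
    {"x": 0, "y": 0, "z": 4, "spin": 0}
  ]
}}

```text
time: 28.25
position: [0.5707, -0.3137, 0.061]
tool_rot: [0.743, 0.667, -0.036, -0.026]
ft_force: [0.4, -0.3, -2.4]
grip_width: 0.0657
```

Call:
{"api": "play_rows", "payload": {
  "commands": [
    {"x": 0, "y": 0, "z": 3, "spin": 0}
  ]
}}

```text
time: 28.35
position: [0.5705, -0.3135, 0.0584]
tool_rot: [0.743, 0.667, -0.036, -0.026]
ft_force: [-1.8, 4.0, 15.9]
grip_width: 0.0658
```

Call:
{"api": "play_rows", "payload": {
  "commands": [
    {"x": 0, "y": 0, "z": 2, "spin": 0}
  ]
}}

```text
time: 28.45
position: [0.5706, -0.3135, 0.0584]
tool_rot: [0.743, 0.667, -0.036, -0.026]
ft_force: [-3.3, 3.8, 16.3]
grip_width: 0.0657
```

```bash
python3 go.py 571 -315 57 1.46
```

```text
t 28.45 pos [ 570.6 -313.5   58.4] xang 1.4639 tilt [-0.089 -0.009 -0.996] w 65.7 F [-3.3  3.8 16.3] q [-0.64  0.79  1.42 -0.07  1.   -0.5 ]
tool delta [-1.5  0.7  1.3] rows 1 each [-1.5  0.7  1.3]
spin 0.004
```

Call:
{"api": "play_rows", "payload": {
  "commands": [
    {"x": 0, "y": 0, "z": 0, "spin": 0},
    {"x": 0, "y": 0, "z": 0, "spin": 0},
    {"x": 0, "y": 0, "z": 0, "spin": 0},
    {"x": 0, "y": 0, "z": 0, "spin": 0},
    {"x": 0, "y": 0, "z": 0, "spin": 0}
  ],
  "grip": 1
}}

```text
time: 28.95
position: [0.5717, -0.3146, 0.0595]
tool_rot: [0.743, 0.667, -0.036, -0.025]
ft_force: [-0.5, -0.5, -0.3]
grip_width: 0.086
```

```bash
python3 go.py 571 -315 57 1.46;python3 -c "
from h import *
s=shoot('side');cv2.imwrite('pics/s5.png',cv2.resize(s['img'][80:240,200:400,::-1],None,fx=3.5,fy=3.5))"
```

```text
t 28.95 pos [ 571.7 -314.6   59.5] xang 1.4638 tilt [-0.087 -0.011 -0.996] w 86.0 F [-0.5 -0.5 -0.3] q [-0.65  0.79  1.42 -0.07  1.   -0.5 ]
tool delta [-0.4 -0.4  2.6] rows 1 each [-0.4 -0.4  2.6]
spin 0.004
```

View pics/s5.png

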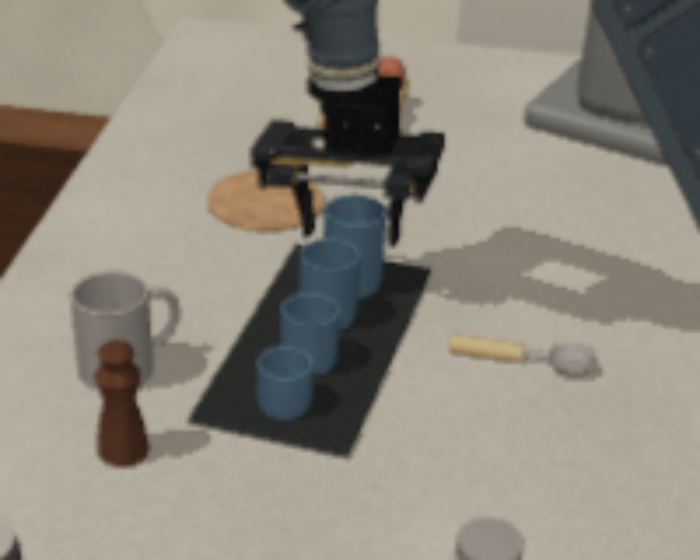

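Call:
{"api": "play_rows", "payload": {
  "commands": [
    {"x": 0, "y": -1, "z": -15, "spin": 0},
    {"x": 0, "y": -3, "z": -35, "spin": 0},
    {"x": 0, "y": -3, "z": -40, "spin": 0},
    {"x": 0, "y": -3, "z": -45, "spin": 0},
    {"x": 0, "y": 0, "z": -45, "spin": 0},
    {"x": 0, "y": 0, "z": 0, "spin": 0},
    {"x": 0, "y": 0, "z": 0, "spin": 0},
    {"x": 0, "y": 0, "z": 0, "spin": 0}
  ]
}}

```text
time: 29.8
position: [0.578, -0.3115, 0.2521]
tool_rot: [0.744, 0.667, -0.036, -0.023]
ft_force: [-0.2, 0.3, -0.6]
grip_width: 0.0871
```

```bash
python3 go.py 470 389 230 1.46
```

```text
t 29.8 pos [ 578.  -311.5  252.1] xang 1.4638 tilt [-0.084 -0.013 -0.996] w 87.1 F [-0.2  0.3 -0.6] q [-0.64  0.57  1.26 -0.06  1.37 -0.51]
tool delta [ 685.3 -181.    22.2] rows 16 each [ 42.8 -11.3   1.4]
spin 0.004
```

Call:
{"api": "play_rows", "payload": {
  "commands": [
    {"x": 0, "y": 0, "z": 0, "spin": 0},
    {"x": 0, "y": 0, "z": 0, "spin": 0},
    {"x": 0, "y": 0, "z": 0, "spin": 0},
    {"x": 0, "y": 0, "z": 0, "spin": 0},
    {"x": 0, "y": 0, "z": 0, "spin": 0},
    {"x": 0, "y": 0, "z": 0, "spin": 0},
    {"x": 0, "y": 0, "z": 0, "spin": 0},
    {"x": 0, "y": 0, "z": 0, "spin": 0}
  ]
}}

```text
time: 30.6
position: [0.5752, -0.3098, 0.2457]
tool_rot: [0.743, 0.667, -0.037, -0.029]
ft_force: [-0.1, -0.4, 1.0]
grip_width: 0.0872
```

```bash
python3 go.py 470 389 230 1.46
```

```text
t 30.6 pos [ 575.2 -309.8  245.7] xang 1.4635 tilt [-0.094 -0.005 -0.996] w 87.2 F [-0.1 -0.4  1. ] q [-0.64  0.58  1.26 -0.06  1.37 -0.51]
tool delta [ 683.7 -178.2   21.9] rows 16 each [ 42.7 -11.1   1.4]
spin 0.003
```

Call:
{"api": "play_rows", "payload": {
  "commands": [
    {"x": 35, "y": -5, "z": 0, "spin": 0},
    {"x": 45, "y": -5, "z": 0, "spin": 0},
    {"x": 45, "y": -5, "z": 0, "spin": 0},
    {"x": 45, "y": -5, "z": 0, "spin": 0},
    {"x": 45, "y": -5, "z": 0, "spin": 0},
    {"x": 45, "y": -5, "z": 0, "spin": 0},
    {"x": 45, "y": -5, "z": 0, "spin": 0},
    {"x": 45, "y": -5, "z": 0, "spin": 0}
  ]
}}

```text
time: 31.4
position: [0.5764, 0.0458, 0.2438]
tool_rot: [0.748, 0.662, -0.036, -0.025]
ft_force: [-0.1, 0.6, 0.9]
grip_width: 0.0867
```

```bash
python3 go.py 550 150 100 1.46
```

```text
t 31.4 pos [576.4  45.8 243.8] xang 1.4505 tilt [-0.087 -0.009 -0.996] w 86.7 F [-0.1  0.6  0.9] q [-0.1   0.48  1.46 -0.02  1.29  0.02]
tool delta [103.  -26.5 144.6] rows 4 each [25.8 -6.6 36.2]
spin -0.009
```

Call:
{"api": "play_rows", "payload": {
  "commands": [
    {"x": 40, "y": -4, "z": 20, "spin": 0},
    {"x": 40, "y": -4, "z": 35, "spin": 0},
    {"x": 15, "y": 0, "z": 40, "spin": 0},
    {"x": 0, "y": 0, "z": 40, "spin": 0},
    {"x": 0, "y": 0, "z": 40, "spin": 0},
    {"x": 0, "y": 0, "z": 30, "spin": 0},
    {"x": 0, "y": 0, "z": 0, "spin": 0},
    {"x": 0, "y": 0, "z": 0, "spin": 0}
  ]
}}

```text
time: 32.2
position: [0.5681, 0.1499, 0.0391]
tool_rot: [0.744, 0.667, -0.029, -0.02]
ft_force: [-0.3, 0.2, 0.2]
grip_width: 0.087
```

```bash
python3 go.py 550 150 35 1.46
```

```text
t 32.2 pos [568.1 149.9  39.1] xang 1.4621 tilt [-0.07  -0.008 -0.998] w 87.0 F [-0.3  0.2  0.2] q [ 0.07  0.76  1.6  -0.    0.85  0.18]
tool delta [ -1.8 -17.7   5.3] rows 1 each [ -1.8 -17.7   5.3]
spin 0.002
```

Call:
{"api": "play_rows", "payload": {
  "commands": [
    {"x": 0, "y": 0, "z": 0, "spin": 0},
    {"x": 0, "y": 0, "z": 0, "spin": 0},
    {"x": 0, "y": 0, "z": 0, "spin": 0},
    {"x": 0, "y": 0, "z": 0, "spin": 0},
    {"x": 0, "y": 0, "z": 0, "spin": 0},
    {"x": 0, "y": 0, "z": 0, "spin": 0},
    {"x": 0, "y": 0, "z": 0, "spin": 0},
    {"x": 0, "y": 0, "z": 0, "spin": 0}
  ]
}}

```text
time: 33.0
position: [0.5741, 0.1497, 0.0469]
tool_rot: [0.745, 0.667, -0.023, -0.016]
ft_force: [-1.0, 0.3, -0.4]
grip_width: 0.087
```

```bash
python3 go.py 550 150 35 1.46
```

```text
t 33.0 pos [574.1 149.7  46.9] xang 1.4609 tilt [-0.055 -0.007 -0.998] w 87.0 F [-1.   0.3 -0.4] q [ 0.07  0.74  1.6  -0.    0.86  0.18]
tool delta [ -2.2 -23.3  13.2] rows 1 each [ -2.2 -23.3  13.2]
spin 0.001
```

Call:
{"api": "play_rows", "payload": {
  "commands": [
    {"x": 0, "y": -2, "z": 2, "spin": 0},
    {"x": 0, "y": -2, "z": 2, "spin": 0},
    {"x": 0, "y": -2, "z": 2, "spin": 0},
    {"x": 0, "y": -2, "z": 2, "spin": 0},
    {"x": 0, "y": -2, "z": 2, "spin": 0},
    {"x": 0, "y": -2, "z": 2, "spin": 0},
    {"x": 0, "y": -2, "z": 2, "spin": 0},
    {"x": 0, "y": -2, "z": 2, "spin": 0}
  ]
}}

```text
time: 33.8
position: [0.5553, 0.1515, 0.0299]
tool_rot: [0.745, 0.667, -0.024, -0.016]
ft_force: [1.0, 0.1, -0.7]
grip_width: 0.0875
```

Call:
{"api": "play_rows", "payload": {
  "commands": [
    {"x": 0, "y": -1, "z": 1, "spin": 0},
    {"x": 0, "y": -1, "z": 1, "spin": 0},
    {"x": 0, "y": -1, "z": 1, "spin": 0},
    {"x": 0, "y": -1, "z": 1, "spin": 0},
    {"x": 0, "y": -1, "z": 1, "spin": 0},
    {"x": 0, "y": -1, "z": 1, "spin": 0},
    {"x": 0, "y": -1, "z": 1, "spin": 0},
    {"x": 0, "y": -1, "z": 1, "spin": 0}
  ]
}}

```text
time: 34.6
position: [0.5464, 0.1524, 0.0218]
tool_rot: [0.745, 0.667, -0.023, -0.016]
ft_force: [0.2, -0.1, -0.9]
grip_width: 0.0874
```

```bash
python3 go.py 550 150 35 1.46
```

```text
t 34.6 pos [546.4 152.4  21.8] xang 1.461 tilt [-0.056 -0.007 -0.998] w 87.4 F [ 0.2 -0.1 -0.9] q [ 0.08  0.76  1.67 -0.    0.76  0.19]
tool delta [ -2.2   3.1 -13.4] rows 1 each [ -2.2   3.1 -13.4]
spin 0.001
```

Call:
{"api": "play_rows", "payload": {
  "commands": [
    {"x": 0, "y": 0, "z": 0, "spin": 0},
    {"x": 0, "y": 0, "z": 0, "spin": 0},
    {"x": 0, "y": 0, "z": 0, "spin": 0},
    {"x": 0, "y": 0, "z": 0, "spin": 0}
  ]
}}

```text
time: 35.0
position: [0.5462, 0.1524, 0.0217]
tool_rot: [0.745, 0.667, -0.023, -0.016]
ft_force: [0.4, 0.2, -0.4]
grip_width: 0.0872
```

```bash
python3 go.py 550 150 35 1.46
```

```text
t 35.0 pos [546.2 152.4  21.7] xang 1.461 tilt [-0.057 -0.007 -0.998] w 87.2 F [ 0.4  0.2 -0.4] q [ 0.08  0.76  1.67 -0.    0.76  0.19]
tool delta [ -2.2   3.3 -13.5] rows 1 each [ -2.2   3.3 -13.5]
spin 0.001
```

Call:
{"api": "play_rows", "payload": {
  "commands": [
    {"x": 0, "y": 10, "z": 0, "spin": 0},
    {"x": 0, "y": 0, "z": 0, "spin": 0},
    {"x": 0, "y": 0, "z": 0, "spin": 0},
    {"x": 0, "y": 0, "z": 0, "spin": 0}
  ]
}}

```text
time: 35.4
position: [0.5579, 0.1512, 0.0212]
tool_rot: [0.745, 0.667, -0.023, -0.016]
ft_force: [0.5, -0.0, -0.4]
grip_width: 0.0867
```

```bash
python3 go.py 550 150 35 1.46
```

```text
t 35.4 pos [557.9 151.2  21.2] xang 1.4608 tilt [-0.055 -0.007 -0.998] w 86.7 F [ 0.5 -0.  -0.4] q [ 0.07  0.77  1.64 -0.    0.78  0.19]
tool delta [ -2.2  -8.4 -13.3] rows 1 each [ -2.2  -8.4 -13.3]
spin 0.001
```

Call:
{"api": "play_rows", "payload": {
  "commands": [
    {"x": 0, "y": -2, "z": -15, "spin": 0},
    {"x": 0, "y": -2, "z": -15, "spin": 0},
    {"x": 0, "y": -2, "z": -15, "spin": 0},
    {"x": 0, "y": -1, "z": -15, "spin": 0},
    {"x": 0, "y": 0, "z": -15, "spin": 0},
    {"x": 0, "y": 0, "z": -15, "spin": 0},
    {"x": 0, "y": 0, "z": -15, "spin": 0},
    {"x": 0, "y": 0, "z": -15, "spin": 0}
  ]
}}

```text
time: 36.2
position: [0.5549, 0.1533, 0.1536]
tool_rot: [0.744, 0.667, -0.023, -0.016]
ft_force: [-0.1, 0.5, 0.1]
grip_width: 0.0872
```

```bash
python3 go.py 550 150 35 1.46
```

```text
t 36.2 pos [554.9 153.3 153.6] xang 1.4616 tilt [-0.055 -0.007 -0.998] w 87.2 F [-0.1  0.5  0.1] q [ 0.08  0.57  1.58 -0.    1.04  0.19]
tool delta [ -2.3   1.9 118.7] rows 3 each [-0.8  0.6 39.6]
spin 0.002
```

Call:
{"api": "play_rows", "payload": {
  "commands": [
    {"x": 0, "y": 0, "z": 45, "spin": 0},
    {"x": 0, "y": 0, "z": 50, "spin": 0},
    {"x": 0, "y": 0, "z": 0, "spin": 0},
    {"x": 0, "y": 0, "z": 0, "spin": 0},
    {"x": 0, "y": 0, "z": 0, "spin": 0},
    {"x": 0, "y": 0, "z": 0, "spin": 0},
    {"x": 0, "y": 0, "z": 0, "spin": 0},
    {"x": 0, "y": 0, "z": 0, "spin": 0}
  ]
}}

```text
time: 37.0
position: [0.5606, 0.1543, 0.076]
tool_rot: [0.744, 0.668, -0.01, -0.006]
ft_force: [-0.2, -0.5, -0.1]
grip_width: 0.087
```

```bash
python3 go.py 550 150 35 1.46
```

```text
t 37.0 pos [560.6 154.3  76. ] xang 1.4623 tilt [-0.024 -0.004 -1.   ] w 87.0 F [-0.2 -0.5 -0.1] q [ 0.08  0.68  1.64 -0.    0.85  0.19]
tool delta [-5.1 -9.1 41.3] rows 1 each [-5.1 -9.1 41.3]
spin 0.002
```

Call:
{"api": "play_rows", "payload": {
  "commands": [
    {"x": 0, "y": 0, "z": 0, "spin": 0},
    {"x": 0, "y": 0, "z": 0, "spin": 0},
    {"x": 0, "y": 0, "z": 0, "spin": 0},
    {"x": 0, "y": 0, "z": 0, "spin": 0},
    {"x": 0, "y": 0, "z": 0, "spin": 0},
    {"x": 0, "y": 0, "z": 0, "spin": 0},
    {"x": 0, "y": 0, "z": 0, "spin": 0},
    {"x": 0, "y": 0, "z": 0, "spin": 0}
  ]
}}

```text
time: 37.8
position: [0.561, 0.1543, 0.077]
tool_rot: [0.744, 0.668, -0.01, -0.006]
ft_force: [0.4, 0.2, 0.1]
grip_width: 0.0876
```

```bash
python3 go.py 470 389 240 1.46
```

```text
t 37.8 pos [561.  154.3  77. ] xang 1.4624 tilt [-0.022 -0.004 -1.   ] w 87.6 F [0.4 0.2 0.1] q [ 0.08  0.68  1.64 -0.    0.85  0.19]
tool delta [ 222.3 -119.4 -161.9] rows 5 each [ 44.5 -23.9 -32.4]
spin 0.002
```

Call:
{"api": "play_rows", "payload": {
  "commands": [
    {"x": 0, "y": 0, "z": -15, "spin": 0},
    {"x": 0, "y": 0, "z": -22, "spin": 0},
    {"x": 0, "y": 0, "z": -25, "spin": 0},
    {"x": 5, "y": -3, "z": -25, "spin": 0},
    {"x": 15, "y": -8, "z": -25, "spin": 0},
    {"x": 20, "y": -10, "z": -25, "spin": 0},
    {"x": 20, "y": -10, "z": -25, "spin": 0},
    {"x": 20, "y": -10, "z": -25, "spin": 0}
  ]
}}

```text
time: 38.6
position: [0.5307, 0.2382, 0.266]
tool_rot: [0.746, 0.665, -0.015, -0.009]
ft_force: [0.6, 0.1, -0.1]
grip_width: 0.0866
```

Call:
{"api": "play_rows", "payload": {
  "commands": [
    {"x": 20, "y": -10, "z": -15, "spin": 0},
    {"x": 20, "y": -10, "z": -10, "spin": 0},
    {"x": 20, "y": -10, "z": -3, "spin": 0},
    {"x": 20, "y": -10, "z": 0, "spin": 0},
    {"x": 15, "y": -5, "z": 0, "spin": 0},
    {"x": 8, "y": -3, "z": 0, "spin": 0},
    {"x": 0, "y": 0, "z": 0, "spin": 0}
  ]
}}

```text
time: 39.3
position: [0.4944, 0.3533, 0.301]
tool_rot: [0.745, 0.667, -0.011, -0.008]
ft_force: [0.2, 0.0, 0.1]
grip_width: 0.0872
```

```bash
python3 go.py 470 389 240 1.46;  python3 - <<'E'
from h import *
w=shoot('wrist'); save(w,'w5.png',proj(w,[[.470,.389,.115],[.529,.427,.03],[.47,.389,.208]]))
E
```

```text
t 39.3 pos [494.4 353.3 301. ] xang 1.4596 tilt [-0.026 -0.003 -1.   ] w 87.2 F [0.2 0.  0.1] q [0.43 0.44 1.36 0.01 1.37 0.54]
tool delta [ 33.1 -26.6  61.5] rows 2 each [ 16.5 -13.3  30.7]
spin -0.0
```

View pics/w5.png

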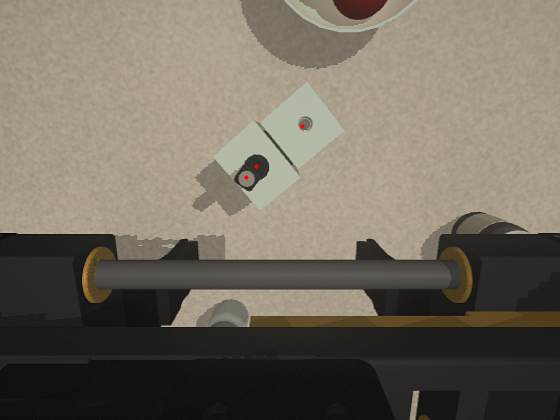

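Run:
```python
from h import *
w=shoot('wrist')
cv2.imwrite('pics/w5z.png',cv2.resize(w['img'][70:220,200:360,::-1],None,fx=4,fy=4,interpolation=cv2.INTER_CUBIC))
def box(x,y,yaw,cs,z):
    c,sn=np.cos(yaw),np.sin(yaw); return np.array([[x+c*u-sn*v,y+sn*u+c*v,z] for u,v in cs])
L=[(a,c) for a in(-.07,.01) for c in(-.04,.04)];H=[(a,c) for a in(.01,.07) for c in(-.04,.04)]
def bx(v,cs,z1): return np.r_[box(*v,cs,0),box(*v,cs,z1)]
rs=nets.outline_of(w,'stand')[0]['region']|nets.outline_of(w,'probe')[0]['region']; rs=up(rs)
def cost(v):
    m=mask(w,bx(v,L,.03))|mask(w,bx(v,H,.115)); return 1-(m&rs).sum()/(m|rs).sum()
x0=np.array([.504,.411,-2.57]); sim=np.array([x0]+[x0+np.eye(3)[i]*.01 for i in range(3)])
r=minimize(cost,x0,method='Nelder-Mead',options=dict(initial_simplex=sim,xatol=1e-4,fatol=1e-5)); print(r.x,r.fun)
print('button',ray(w,[305,124],.027))
pr=nets.outline_of(w,'probe')[0]['region']; ys,xs=np.where(pr); print('probe bbox',xs.min(),xs.max(),ys.min(),ys.max())
```

```text
Traceback (most recent call last):
IndexError: list index out of range
```

View pics/w5z.png

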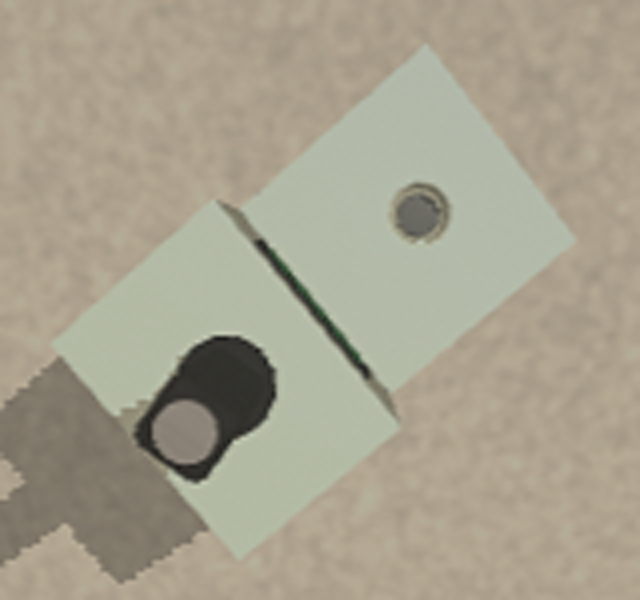

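Run:
```python
from h import *
w=shoot('wrist')
f=lambda a,b,z: np.round(ray(w,[200+(a-1.5)/4,70+(b-1.5)/4],z)*1e3,1)
C=[f(*c,.115) for c in [(220,200),(400,425),(240,558),(55,345)]]
print('well',np.mean(C,0),'collar',f(229,383,.123),'button',f(420,212,.024),'rim',f(420,212,.03),'handletop',f(185,432,.208))
print([np.round(np.linalg.norm(C[i]-C[(i+1)%4]),1) for i in range(4)], np.arctan2(*(C[0]-C[1])[[1,0]]))
h1,h2=f(135,437,.208),f(197,482,.208); print(h1,h2,np.arctan2(*(h2-h1)[[1,0]]))
print(f(430,42,.03),f(577,240,.03),f(390,390,.03))
```

```text
well [471.875 387.475 115.   ] collar [472.7 388.8 123. ] button [534.2 429.8  24. ] rim [533.8 429.7  30. ] handletop [471.  387.1 208. ]
[np.float64(77.5), np.float64(59.2), np.float64(78.5), np.float64(60.1)] 2.1419787558506362
[460.6 387.3 208. ] [472.  376.6 208. ] -0.7537345413218347
[541.8 481.6  30. ] [584.8 414.8  30. ] [518.2 372.3  30. ]
```

Call:
{"api": "play_rows", "payload": {
  "commands": [
    {"x": 0, "y": 0, "z": 0, "spin": 0.1},
    {"x": 0, "y": 0, "z": 0, "spin": 0.13},
    {"x": 0, "y": 0, "z": 0, "spin": 0.13},
    {"x": 0, "y": 0, "z": 0, "spin": 0.13},
    {"x": 0, "y": 0, "z": 0, "spin": 0.13}
  ]
}}

```text
time: 40.05
position: [0.497, 0.3475, 0.3007]
tool_rot: [0.92, 0.392, -0.013, -0.003]
ft_force: [-0.2, -0.0, 0.1]
grip_width: 0.0868
```

```bash
python3 go.py 470 389 260 0.84
```

```text
t 40.05 pos [497.  347.5 300.7] xang 0.8068 tilt [-0.027 -0.005 -1.   ] w 86.8 F [-0.2 -0.   0.1] q [0.42 0.44 1.37 0.01 1.37 1.19]
tool delta [ 12.2 -47.6  41.2] rows 2 each [  6.1 -23.8  20.6]
spin -0.033
```

Call:
{"api": "play_rows", "payload": {
  "commands": [
    {"x": 6, "y": -15, "z": 5, "spin": 0},
    {"x": 4, "y": -18, "z": 10, "spin": 0},
    {"x": 2, "y": -12, "z": 10, "spin": 0},
    {"x": 0, "y": -2, "z": 8, "spin": 0},
    {"x": 0, "y": 0, "z": 0, "spin": 0}
  ]
}}

```text
time: 40.55
position: [0.4725, 0.3859, 0.2667]
tool_rot: [0.921, 0.388, -0.013, -0.002]
ft_force: [0.3, -0.9, -1.3]
grip_width: 0.0871
```

```bash
python3 go.py 471.5 388 250 0.817;  python3 - <<'E'
from h import *
w=shoot('wrist'); q=proj(w,[[.4715,.388,.208]])[0]; print(q); u,v=int(q[0]),int(q[1])
cv2.imwrite('pics/w6z.png',cv2.resize(w['img'][max(0,v-80):v+60,max(0,u-90):u+90,::-1],None,fx=4,fy=4,interpolation=cv2.INTER_CUBIC))
E
```

```text
t 40.55 pos [472.5 385.9 266.7] xang 0.7979 tilt [-0.025 -0.006 -1.   ] w 87.1 F [ 0.3 -0.9 -1.3] q [0.5  0.47 1.4  0.01 1.29 1.27]
tool delta [ 1.2 -2.  16.7] rows 1 each [ 1.2 -2.  16.7]
spin -0.019
[275.6698289 225.3722833]
```

View pics/w6z.png

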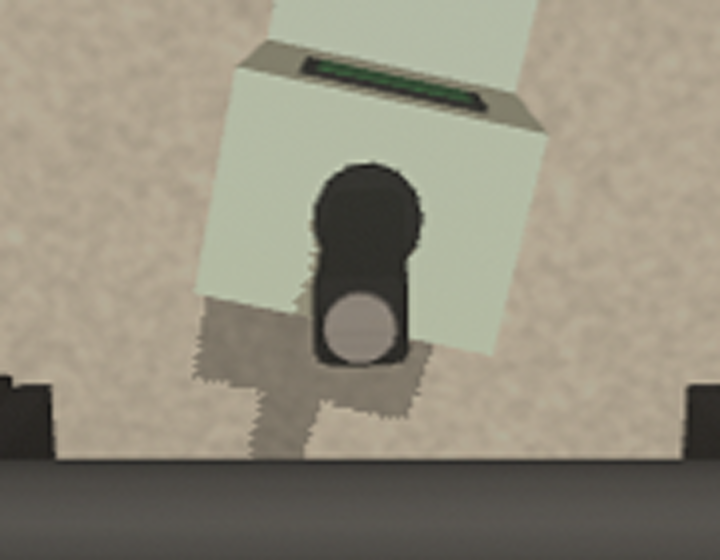

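Call:
{"api": "play_rows", "payload": {
  "commands": [
    {"x": 1, "y": -1, "z": 45, "spin": 0},
    {"x": 0, "y": 0, "z": 45, "spin": 0},
    {"x": 0, "y": 0, "z": 0, "spin": 0},
    {"x": 0, "y": 0, "z": 0, "spin": 0},
    {"x": 0, "y": 0, "z": 0, "spin": 0},
    {"x": 0, "y": 0, "z": 0, "spin": 0},
    {"x": 0, "y": 0, "z": 0, "spin": 0}
  ]
}}

```text
time: 41.3
position: [0.4799, 0.388, 0.1854]
tool_rot: [0.922, 0.387, -0.002, -0.003]
ft_force: [-0.5, 0.8, 0.5]
grip_width: 0.0872
```

```bash
python3 go.py 471.5 387.5 149 0.81
```

```text
t 41.3 pos [479.9 388.  185.4] xang 0.7946 tilt [-0.006  0.003 -1.   ] w 87.2 F [-0.5  0.8  0.5] q [0.5  0.56 1.49 0.01 1.1  1.27]
tool delta [-6.2 -5.4 36.4] rows 1 each [-6.2 -5.4 36.4]
spin -0.015
```

Tilt is fixed, so I'll descend slowly.

Call:
{"api": "play_rows", "payload": {
  "commands": [
    {"x": -3, "y": -3, "z": 9, "spin": -0.01},
    {"x": -3, "y": -2, "z": 9, "spin": 0},
    {"x": 0, "y": 0, "z": 9, "spin": 0},
    {"x": 0, "y": 0, "z": 8, "spin": 0},
    {"x": 0, "y": 0, "z": 0, "spin": 0}
  ]
}}

```text
time: 41.8
position: [0.4717, 0.3879, 0.1498]
tool_rot: [0.92, 0.392, -0.0, -0.003]
ft_force: [-0.3, 0.6, -0.8]
grip_width: 0.0868
```

```bash
python3 go.py 471.5 387.5 149 0.81
```

```text
t 41.8 pos [471.7 387.9 149.8] xang 0.806 tilt [-0.003  0.005 -1.   ] w 86.8 F [-0.3  0.6 -0.8] q [0.5  0.6  1.54 0.01 1.01 1.26]
tool delta [-0.4  0.1  0.8] rows 1 each [-0.4  0.1  0.8]
spin -0.004
```

Spot on. Closing takes from 87 to 18 mm, about 1 s or more.

Call:
{"api": "play_rows", "payload": {
  "commands": [
    {"x": 0, "y": 0, "z": 0, "spin": 0},
    {"x": 0, "y": 0, "z": 0, "spin": 0},
    {"x": 0, "y": 0, "z": 0, "spin": 0},
    {"x": 0, "y": 0, "z": 0, "spin": 0},
    {"x": 0, "y": 0, "z": 0, "spin": 0},
    {"x": 0, "y": 0, "z": 0, "spin": 0},
    {"x": 0, "y": 0, "z": 0, "spin": 0},
    {"x": 0, "y": 0, "z": 0, "spin": 0}
  ],
  "grip": 0,
  "newtons": 25
}}

```text
time: 42.6
position: [0.4725, 0.3882, 0.1501]
tool_rot: [0.92, 0.392, 0.0, -0.003]
ft_force: [0.5, -0.5, -0.2]
grip_width: 0.0308
```

```bash
python3 go.py 471.5 387.5 149 0.81
```

```text
t 42.6 pos [472.5 388.2 150.1] xang 0.806 tilt [-0.002  0.005 -1.   ] w 30.8 F [ 0.5 -0.5 -0.2] q [0.5  0.6  1.54 0.01 1.01 1.26]
tool delta [-1.2 -0.3  1.1] rows 1 each [-1.2 -0.3  1.1]
spin -0.004
```

Call:
{"api": "play_rows", "payload": {
  "commands": [
    {"x": 0, "y": 0, "z": 0, "spin": 0},
    {"x": 0, "y": 0, "z": 0, "spin": 0},
    {"x": 0, "y": 0, "z": 0, "spin": 0},
    {"x": 0, "y": 0, "z": 0, "spin": 0}
  ]
}}

```text
time: 43.0
position: [0.4725, 0.3882, 0.15]
tool_rot: [0.92, 0.392, 0.0, -0.003]
ft_force: [0.0, 0.9, -0.1]
grip_width: 0.0179
```

```bash
python3 go.py 471.5 387.5 149 0.81; python3 loc.py 0.008
```

```text
t 43.0 pos [472.5 388.2 150. ] xang 0.806 tilt [-0.002  0.005 -1.   ] w 17.9 F [ 0.   0.9 -0.1] q [0.5  0.6  1.54 0.01 1.01 1.26]
tool delta [-1.2 -0.2  1. ] rows 1 each [-1.2 -0.2  1. ]
spin -0.004
{'cup1': ([587.3, -155.7], np.float64(0.086)), 'cup2': ([585.1, -152.8], np.float64(0.089)), 'cup3': ([584.6, -151.4], np.float64(0.233)), 'cup4': ([579.9, -142.7], np.float64(0.35))}
{'cup1': ([584.5, -244.7], np.float64(0.234)), 'cup2': ([582.3, -239.6], np.float64(0.074)), 'cup3': ([581.5, -235.5], np.float64(0.095)), 'cup4': ([580.0, -228.2], np.float64(0.239))}
{'cup1': ([571.2, -320.0], np.float64(0.31)), 'cup2': ([568.6, -313.8], np.float64(0.171)), 'cup3': ([568.2, -308.0], np.float64(0.096)), 'cup4': ([566.9, -300.4], np.float64(0.168))}
{'cup1': ([596.4, -79.9], np.float64(0.346)), 'cup2': ([594.1, -78.6], np.float64(0.465)), 'cup3': ([590.8, -74.5], np.float64(0.557)), 'cup4': ([590.1, -71.7], np.float64(0.629))}
```

Call:
{"api": "play_rows", "payload": {
  "commands": [
    {"x": 0, "y": 0, "z": -12, "spin": 0},
    {"x": 0, "y": 0, "z": -18, "spin": 0},
    {"x": 0, "y": 0, "z": -20, "spin": 0},
    {"x": 0, "y": 0, "z": -20, "spin": 0},
    {"x": 0, "y": 0, "z": -20, "spin": 0},
    {"x": 0, "y": 0, "z": -20, "spin": 0},
    {"x": 0, "y": 0, "z": -20, "spin": 0},
    {"x": 0, "y": 0, "z": -15, "spin": 0}
  ]
}}

```text
time: 44.0
position: [0.471, 0.3864, 0.3027]
tool_rot: [0.92, 0.392, -0.002, -0.003]
ft_force: [1.7, -0.5, 0.1]
grip_width: 0.0178
```

```bash
python3 go.py 596 -80 310 0.81
python3 - <<'E'
from h import *
o,T=pose(); tip=T[:3,3]+.145*T[:3,2]; print(tip)
t=shoot('top');s=shoot('side')
P=[tip]+[[x,y,z] for x,y,h in [(.5964,-.08,.05),(.5855,-.155,.063),(.5815,-.236,.077),(.568,-.308,.092)] for z in (.008,.008+h)]
for n,p,(a,b,c,d) in (('t',t,(130,290,100,440)),('s',s,(140,330,180,400))):
    im=p['img'][:,:,::-1].copy()
    im=cv2.resize(im[a:b,c:d],None,fx=2.35,fy=2.35,interpolation=cv2.INTER_CUBIC)
    for q in proj(p,P): cv2.circle(im,(int((q[0]-c+.5)*2.35),int((q[1]-a+.5)*2.35)),1,(0,0,255),-1)
    cv2.imwrite(f'pics/{n}7.png',im)
E
```

```text
t 44.0 pos [471.  386.4 302.7] xang 0.8059 tilt [-0.006  0.003 -1.   ] w 17.8 F [ 1.7 -0.5  0.1] q [0.5  0.43 1.37 0.01 1.34 1.26]
tool delta [-249.9  413.1   -9.4] rows 10 each [-25.   41.3  -0.9]
spin -0.004
[0.47005373 0.38681499 0.15775263]
```

View pics/t7.png

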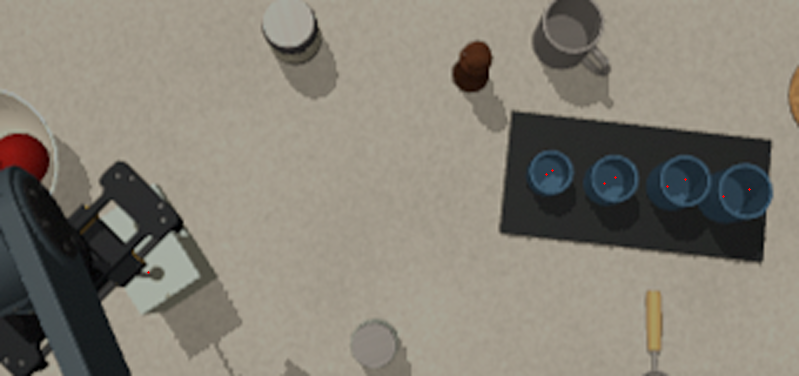

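View pics/s7.png

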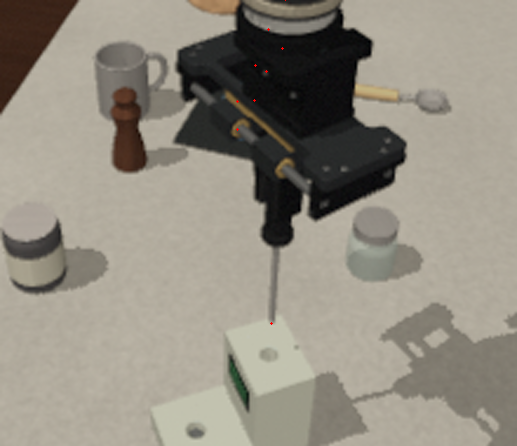

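Call:
{"api": "play_rows", "payload": {
  "commands": [
    {"x": -9, "y": 15, "z": 0, "spin": 0},
    {"x": -15, "y": 25, "z": -1, "spin": 0},
    {"x": -18, "y": 30, "z": -1, "spin": 0},
    {"x": -18, "y": 30, "z": -1, "spin": 0},
    {"x": -18, "y": 30, "z": -1, "spin": 0},
    {"x": -18, "y": 30, "z": -1, "spin": 0},
    {"x": -18, "y": 30, "z": -1, "spin": 0},
    {"x": -18, "y": 30, "z": -1, "spin": 0}
  ]
}}

```text
time: 44.9
position: [0.5356, 0.1266, 0.3022]
tool_rot: [0.918, 0.396, -0.008, -0.003]
ft_force: [0.5, 0.6, 0.4]
grip_width: 0.0178
```

```bash
python3 go.py 596 -80 310 0.81
```

```text
t 44.9 pos [535.6 126.6 302.2] xang 0.8134 tilt [-0.017 -0.001 -1.   ] w 17.8 F [0.5 0.6 0.4] q [ 0.03  0.35  1.51 -0.    1.3   0.79]
tool delta [-108.7  185.7   -8.6] rows 5 each [-21.7  37.1  -1.7]
spin 0.003
```

Call:
{"api": "play_rows", "payload": {
  "commands": [
    {"x": -17, "y": 29, "z": -1, "spin": 0},
    {"x": -17, "y": 29, "z": -1, "spin": 0},
    {"x": -17, "y": 29, "z": -1, "spin": 0},
    {"x": -17, "y": 29, "z": -1, "spin": 0},
    {"x": -15, "y": 26, "z": -1, "spin": 0},
    {"x": -10, "y": 17, "z": 0, "spin": 0},
    {"x": -5, "y": 8, "z": 0, "spin": 0},
    {"x": 0, "y": 0, "z": 0, "spin": 0}
  ]
}}

```text
time: 45.7
position: [0.5824, -0.0802, 0.2968]
tool_rot: [0.921, 0.39, -0.018, -0.006]
ft_force: [-0.6, 0.2, -0.4]
grip_width: 0.0183
```

```bash
python3 go.py 596 -80 310 0.81
cat > tip.py <<'E'
from h import *
import sys
o,T=pose(); tip=(T[:3,3]+.145*T[:3,2])*1e3
g=np.array(list(map(float,sys.argv[1:4])))
print('t',round(o['time'],2),'tip',np.round(tip,1),'tilt',np.round(T[:3,2],3),'tool delta to goal',np.round(T[:3,:3].T@(g-tip),1),'F',np.round(o['ft_force'],1),'w',round(o['grip_width']*1e3,1))
E
python3 - <<'E'
from h import *
o,T=pose(); tip=T[:3,3]+.145*T[:3,2]; print(tip)
w=shoot('wrist'); save(w,'w8.png',proj(w,[tip,[.596,-.08,.014],[.596,-.08,.058]]))
for r in nets.outline_of(w,'cup1'): print(r['conf'],r['pixel'],int(r['region'].sum()))
E
```

```text
t 45.7 pos [582.4 -80.2 296.8] xang 0.8018 tilt [-0.037 -0.002 -0.999] w 18.3 F [-0.6  0.2 -0.4] q [-0.32  0.42  1.41 -0.01  1.35  0.45]
tool delta [  9.2   9.3 -13.7] rows 1 each [  9.2   9.3 -13.7]
spin -0.008
[ 0.57696987 -0.08046287  0.15188261]
0.89 [288.5, 175.5] 1430
0.87 [320.2, 219.3] 1662
```

View pics/w8.png

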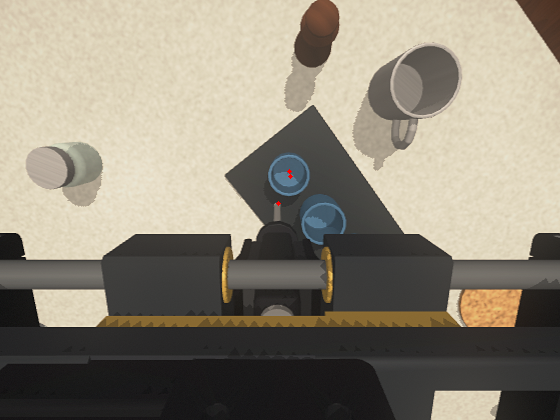

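```bash
python3 tip.py 596 -80 90
```

```text
t 45.8 tip [576.7 -78.5 152.1] tilt [-0.038 -0.001 -0.999] tool delta to goal [14.  16.6 61.3] F [ 0.2 -0.6 -0.8] w 17.9
```

Call:
{"api": "play_rows", "payload": {
  "commands": [
    {"x": 8, "y": 9, "z": 0, "spin": 0},
    {"x": 4, "y": 5, "z": 0, "spin": 0},
    {"x": 0, "y": 0, "z": 30, "spin": 0},
    {"x": 0, "y": 0, "z": 35, "spin": 0},
    {"x": 0, "y": 0, "z": 0, "spin": 0},
    {"x": 0, "y": 0, "z": 0, "spin": 0},
    {"x": 0, "y": 0, "z": 0, "spin": 0},
    {"x": 0, "y": 0, "z": 0, "spin": 0}
  ]
}}

```text
time: 46.6
position: [0.6049, -0.0733, 0.235]
tool_rot: [0.918, 0.396, -0.013, -0.004]
ft_force: [0.7, -0.2, -0.3]
grip_width: 0.0177
```

```bash
python3 tip.py 596 -80 30
```

```text
t 46.6 tip [601.  -73.7  90.1] tilt [-0.027 -0.003 -1.   ] tool delta to goal [-6.8  1.8 60.2] F [ 0.7 -0.2 -0.3] w 17.7
```

Call:
{"api": "play_rows", "payload": {
  "commands": [
    {"x": -5, "y": 1, "z": 8, "spin": 0},
    {"x": -2, "y": 1, "z": 12, "spin": 0},
    {"x": 0, "y": 0, "z": 15, "spin": 0},
    {"x": 0, "y": 0, "z": 15, "spin": 0},
    {"x": 0, "y": 0, "z": 6, "spin": 0}
  ]
}}

```text
time: 47.1
position: [0.6021, -0.0822, 0.1801]
tool_rot: [0.919, 0.395, -0.01, -0.001]
ft_force: [-0.4, -0.9, -1.1]
grip_width: 0.018
```

```bash
python3 tip.py 596 -80 14
python3 - <<'E'
from h import *
w=shoot('wrist'); save(w,'w9.png')
E
```

```text
t 47.1 tip [599.4 -83.1  35.1] tilt [-0.018 -0.006 -1.   ] tool delta to goal [ 0.3 -4.4 21.1] F [-0.4 -0.9 -1.1] w 18.0
```

View pics/w9.png

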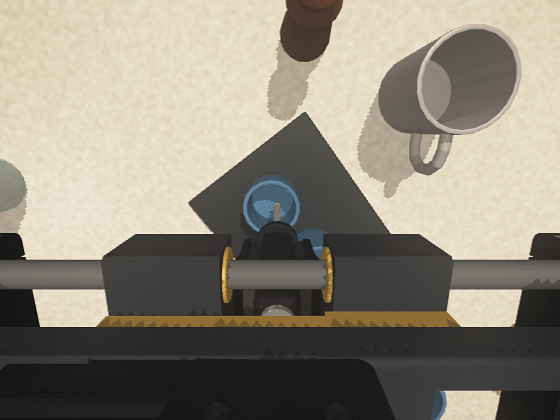

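Tip is inside cup1. I'll descend in small steps.

Call:
{"api": "play_rows", "payload": {
  "commands": [
    {"x": 0, "y": -3, "z": 6, "spin": 0},
    {"x": 0, "y": -1, "z": 6, "spin": 0},
    {"x": 0, "y": 0, "z": 4, "spin": 0},
    {"x": 0, "y": 0, "z": 1, "spin": 0}
  ]
}}

```text
time: 47.55
position: [0.5987, -0.0798, 0.1619]
tool_rot: [0.919, 0.395, -0.009, -0.001]
ft_force: [1.3, -0.2, -1.1]
grip_width: 0.018
```

```bash
python3 tip.py 596 -80 14
```

```text
t 47.55 tip [596.1 -80.6  16.9] tilt [-0.018 -0.006 -1.   ] tool delta to goal [ 0.4 -0.5  2.9] F [ 1.3 -0.2 -1.1] w 18.0
```

Call:
{"api": "play_rows", "payload": {
  "commands": [
    {"x": 0, "y": 0, "z": 1.5, "spin": 0}
  ]
}}

```text
time: 47.65
position: [0.599, -0.0798, 0.1606]
tool_rot: [0.919, 0.395, -0.009, -0.001]
ft_force: [0.1, -0.4, -0.5]
grip_width: 0.018
```

Call:
{"api": "play_rows", "payload": {
  "commands": [
    {"x": 0, "y": 0, "z": 1, "spin": 0}
  ]
}}

```text
time: 47.75
position: [0.5991, -0.0799, 0.1597]
tool_rot: [0.919, 0.395, -0.009, -0.0]
ft_force: [0.3, -0.6, -0.7]
grip_width: 0.0176
```

Call:
{"api": "play_rows", "payload": {
  "commands": [
    {"x": 0, "y": 0, "z": 0.7, "spin": 0}
  ]
}}

```text
time: 47.85
position: [0.5993, -0.0799, 0.1591]
tool_rot: [0.919, 0.395, -0.009, -0.0]
ft_force: [0.7, -0.2, -0.0]
grip_width: 0.0178
```

Call:
{"api": "play_rows", "payload": {
  "commands": [
    {"x": 0, "y": 0, "z": 0.7, "spin": 0}
  ]
}}

```text
time: 47.95
position: [0.5994, -0.0799, 0.1586]
tool_rot: [0.919, 0.395, -0.009, -0.0]
ft_force: [-1.1, -0.1, 1.5]
grip_width: 0.0177
```

Call:
{"api": "play_rows", "payload": {
  "commands": [
    {"x": 0, "y": 0, "z": 0.6, "spin": 0}
  ]
}}

```text
time: 48.05
position: [0.5995, -0.0799, 0.1585]
tool_rot: [0.919, 0.395, -0.009, 0.0]
ft_force: [-1.1, 1.0, 3.4]
grip_width: 0.0179
```

Call:
{"api": "play_rows", "payload": {
  "commands": [
    {"x": 0, "y": 0, "z": 0.5, "spin": 0},
    {"x": 0, "y": 0, "z": 0.3, "spin": 0},
    {"x": 0, "y": 0, "z": 0.3, "spin": 0}
  ]
}}

```text
time: 48.35
position: [0.5995, -0.0799, 0.1585]
tool_rot: [0.919, 0.395, -0.008, 0.0]
ft_force: [-1.2, 1.1, 2.8]
grip_width: 0.0177
```

Call:
{"api": "play_rows", "payload": {
  "commands": [
    {"x": 0, "y": 0, "z": -8, "spin": 0},
    {"x": 0, "y": 0, "z": -15, "spin": 0},
    {"x": 0, "y": 0, "z": -18, "spin": 0},
    {"x": 0, "y": 0, "z": -20, "spin": 0},
    {"x": 0, "y": 0, "z": -18, "spin": 0},
    {"x": 0, "y": 0, "z": -12, "spin": 0},
    {"x": 0, "y": 0, "z": 0, "spin": 0}
  ]
}}

```text
time: 49.05
position: [0.6017, -0.0795, 0.2526]
tool_rot: [0.919, 0.395, -0.008, 0.0]
ft_force: [-0.4, 0.1, -0.9]
grip_width: 0.0178
```

```bash
python3 tip.py 586 -155 95
python3 - <<'E'
from h import *
o,T=pose(); tip=T[:3,3]+.145*T[:3,2]
w=shoot('wrist'); save(w,'w10.png',list(proj(w,[tip]))+list(proj(w,cyl(.586,-.155,.008,.058,.063,12))[12:])+list(proj(w,cyl(.5815,-.236,.008,.062,.077,12))[12:]))
E
```

```text
t 49.05 tip [599.6 -80.6 107.6] tilt [-0.014 -0.007 -1.   ] tool delta to goal [-63.2  41.4  13.4] F [-0.4  0.1 -0.9] w 17.8
```

View pics/w10.png

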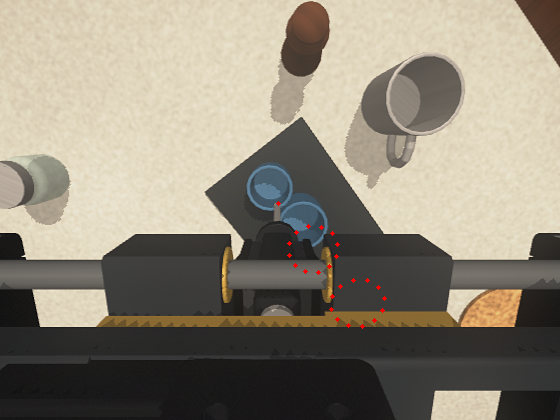

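```bash
python3 loc.py 0.008
python3 - <<'E'
from h import *
t=shoot('top');s=shoot('side')
for n,p,(a,b,c,d) in (('t',t,(100,290,260,480)),('s',s,(110,300,180,400))):
    cv2.imwrite(f'pics/{n}11.png',cv2.resize(p['img'][a:b,c:d,::-1],None,fx=3,fy=3,interpolation=cv2.INTER_CUBIC))
E
```

```text
{'cup1': ([571.0, -330.5], np.float64(0.347)), 'cup2': ([571.7, -323.4], np.float64(0.412)), 'cup3': ([569.8, -311.7], np.float64(0.489)), 'cup4': ([570.0, -308.0], np.float64(0.569))}
{'cup1': ([582.6, -234.3], np.float64(0.393)), 'cup2': ([582.3, -237.6], np.float64(0.338)), 'cup3': ([581.7, -234.8], np.float64(0.343)), 'cup4': ([584.0, -239.1], np.float64(0.46))}
```

View pics/s11.png

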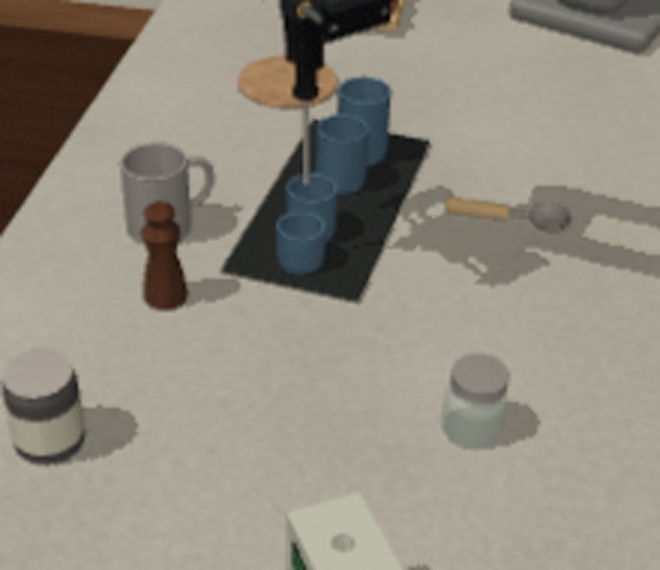

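View pics/t11.png

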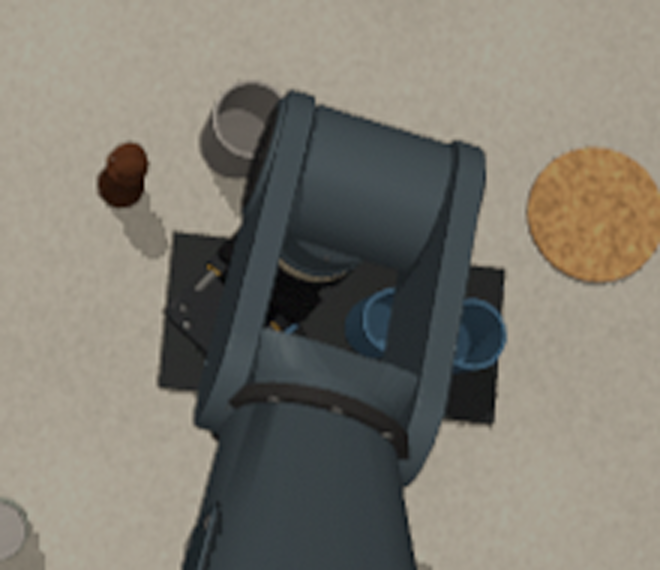

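Run:
```python
from h import *
w=shoot('wrist');s=shoot('side')
im=cv2.resize(w['img'][130:260,180:400,::-1],None,fx=3.6,fy=3.6,interpolation=cv2.INTER_CUBIC); cv2.imwrite('pics/w12.png',im)
print('c1 rim',ray(w,[269.5,187.5],.058),'c2 rim',ray(w,[303,221],.071))
for n,p in (('w',w),('s',s)):
    for r in nets.outline_of(p,'cup1'):
        print(n,round(r['conf'],2),r['pixel'],int(r['region'].sum()))
rs=sorted(nets.outline_of(s,'cup1'),key=lambda r:-r['pixel'][1])
for r,n in zip(rs[:2],['cup1','cup2']):
    d,h=CUP[n]; print(n,'side',fitcyl([(s,r['region'])],[.59,-.1],.008,d/1e3,h/1e3))
```

```text
c1 rim [ 0.59517383 -0.06735662  0.058     ] c2 rim [ 0.59811928 -0.11967311  0.071     ]
w 0.95 [269.1, 183.8] 1735
w 0.8 [308.2, 217.1] 1824
s 0.89 [292.3, 159.4] 387
s 0.67 [283.2, 176.4] 211
s 0.61 [302.9, 147.9] 318
s 0.55 [279.7, 190.9] 314
cup1 side (array([ 0.59720483, -0.06757779]), np.float64(0.08869179600886923))
cup2 side (array([ 0.59804419, -0.12820839]), np.float64(0.4654844838505383))
```

View pics/w12.png

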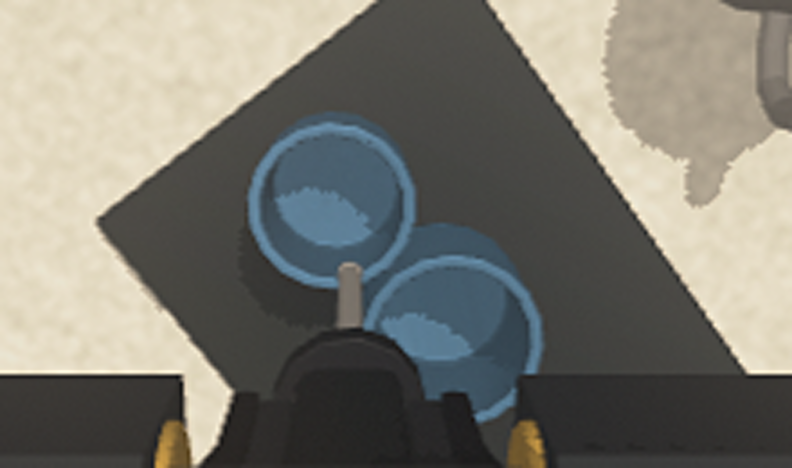

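Run:
```python
from h import *
w=shoot('wrist')
T=np.eye(4);T[:3,:3]=R.from_quat([.919,.395,-.010,-.001]).as_matrix();T[:3,3]=[.6021,-.0822,.1801]
w['world_to_cam']=np.linalg.inv(T@w['mount'])
print(ray(w,[271.3,206.5],.058), proj(w,cyl(.586,-.155,.008,.058,.063,8))[8:].round())
im=cv2.imread('pics/w9.png'); cv2.imwrite('pics/w9z.png',cv2.resize(im[150:260,180:400],None,fx=3.6,fy=3.6,interpolation=cv2.INTER_CUBIC))
```

```text
[ 0.59695227 -0.07744971  0.058     ] [[343. 256.]
 [321. 247.]
 [299. 255.]
 [289. 275.]
 [297. 295.]
 [318. 303.]
 [339. 296.]
 [350. 277.]]
```

View pics/w9z.png

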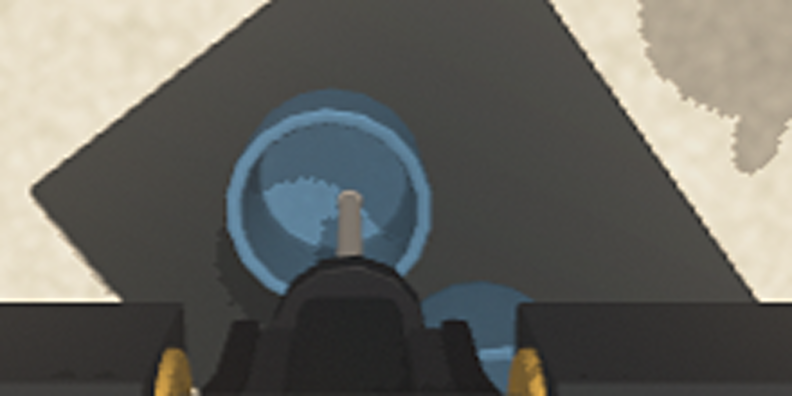

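```bash
python3 tip.py 596 -67.5 20
```

```text
t 49.7 tip [597.6 -80.  105.4] tilt [-0.019 -0.006 -1.   ] tool delta to goal [ 9.4 -8.9 85.4] F [ 1.2  0.7 -0. ] w 18.1
```

Call:
{"api": "play_rows", "payload": {
  "commands": [
    {"x": 5, "y": -5, "z": 5, "spin": 0},
    {"x": 4, "y": -4, "z": 12, "spin": 0},
    {"x": 0, "y": 0, "z": 15, "spin": 0},
    {"x": 0, "y": 0, "z": 15, "spin": 0},
    {"x": 0, "y": 0, "z": 15, "spin": 0},
    {"x": 0, "y": 0, "z": 12, "spin": 0},
    {"x": 0, "y": 0, "z": 6, "spin": 0},
    {"x": 0, "y": 0, "z": 2, "spin": 0}
  ]
}}

```text
time: 50.5
position: [0.5969, -0.0624, 0.161]
tool_rot: [0.918, 0.396, -0.011, -0.002]
ft_force: [0.4, 0.3, -0.6]
grip_width: 0.0177
```

```bash
python3 tip.py 596 -67.5 14; python3 -c "
from h import *
save(shoot('wrist'),'w13.png')"
```

```text
t 50.5 tip [593.8 -63.   16.1] tilt [-0.021 -0.004 -1.   ] tool delta to goal [-1.8  4.7  2. ] F [ 0.4  0.3 -0.6] w 17.7
```

View pics/w13.png

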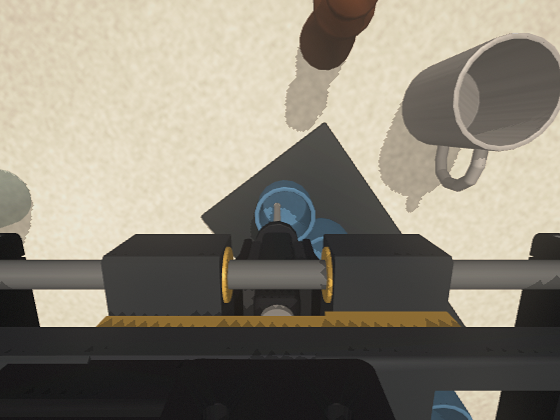

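Call:
{"api": "play_rows", "payload": {
  "commands": [
    {"x": -1, "y": 3, "z": 0, "spin": 0},
    {"x": -1, "y": 2, "z": 0.5, "spin": 0},
    {"x": 0, "y": 0, "z": 0.7, "spin": 0}
  ]
}}

```text
time: 50.85
position: [0.6006, -0.0681, 0.1612]
tool_rot: [0.918, 0.396, -0.009, -0.001]
ft_force: [-0.0, 0.1, -0.1]
grip_width: 0.0179
```

Call:
{"api": "play_rows", "payload": {
  "commands": [
    {"x": 0, "y": 0, "z": 0.7, "spin": 0}
  ]
}}

```text
time: 50.95
position: [0.601, -0.0684, 0.161]
tool_rot: [0.918, 0.396, -0.009, -0.001]
ft_force: [-0.0, -0.0, -0.2]
grip_width: 0.0178
```

Call:
{"api": "play_rows", "payload": {
  "commands": [
    {"x": 0, "y": 0, "z": 0.7, "spin": 0}
  ]
}}

```text
time: 51.05
position: [0.6013, -0.0685, 0.1607]
tool_rot: [0.918, 0.396, -0.008, -0.001]
ft_force: [-1.0, 0.5, -1.0]
grip_width: 0.0178
```

Call:
{"api": "play_rows", "payload": {
  "commands": [
    {"x": 0, "y": 0, "z": 1.2, "spin": 0},
    {"x": 0, "y": 0, "z": 1.2, "spin": 0}
  ]
}}

```text
time: 51.25
position: [0.6014, -0.0686, 0.1586]
tool_rot: [0.918, 0.396, -0.008, -0.0]
ft_force: [-0.3, 0.4, 3.6]
grip_width: 0.0179
```

Call:
{"api": "play_rows", "payload": {
  "commands": [
    {"x": 0, "y": 0, "z": 0.8, "spin": 0}
  ]
}}

```text
time: 51.35
position: [0.6015, -0.0686, 0.1583]
tool_rot: [0.918, 0.396, -0.008, -0.0]
ft_force: [-1.5, 0.4, 6.0]
grip_width: 0.018
```

Call:
{"api": "play_rows", "payload": {
  "commands": [
    {"x": 0, "y": 0, "z": 0.7, "spin": 0}
  ]
}}

```text
time: 51.45
position: [0.6015, -0.0686, 0.1583]
tool_rot: [0.918, 0.396, -0.008, -0.0]
ft_force: [-0.4, 0.6, 5.6]
grip_width: 0.0178
```

Call:
{"api": "play_rows", "payload": {
  "commands": [
    {"x": 0, "y": 0, "z": -5, "spin": 0},
    {"x": 0, "y": 0, "z": -12, "spin": 0},
    {"x": 0, "y": 0, "z": -15, "spin": 0},
    {"x": 0, "y": 0, "z": -15, "spin": 0},
    {"x": 0, "y": 0, "z": -15, "spin": 0},
    {"x": 0, "y": 0, "z": -12, "spin": 0},
    {"x": 0, "y": 0, "z": -5, "spin": 0}
  ]
}}

```text
time: 52.15
position: [0.6025, -0.0679, 0.2416]
tool_rot: [0.918, 0.396, -0.008, -0.0]
ft_force: [0.5, 0.3, -0.9]
grip_width: 0.0178
```

```bash
python3 tip.py 597 -122 90
python3 - <<'E'
from h import *
w=shoot('wrist');s=shoot('side'); save(w,'w14.png',list(proj(w,cyl(.5965,-.0675,.008,.054,.05,12))[12:])+list(proj(w,cyl(.597,-.122,.008,.058,.063,12))[12:]))
save(s,'s14.png',list(proj(s,cyl(.5965,-.0675,.008,.054,.05,12))[12:])+list(proj(s,cyl(.597,-.122,.008,.058,.063,12))[12:]))
E
```

```text
t 52.15 tip [600.3 -68.7  96.7] tilt [-0.015 -0.006 -1.   ] tool delta to goal [-41.   34.3   7. ] F [ 0.5  0.3 -0.9] w 17.8
```

View pics/w14.png

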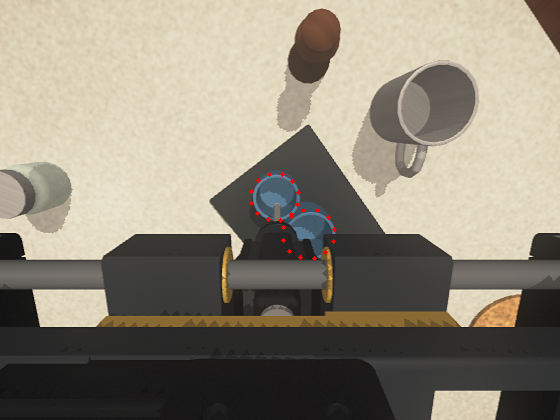

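Call:
{"api": "play_rows", "payload": {
  "commands": [
    {"x": -10, "y": 8, "z": 0, "spin": 0},
    {"x": -13, "y": 11, "z": 0, "spin": 0},
    {"x": -11, "y": 9, "z": 0, "spin": 0},
    {"x": -4, "y": 3, "z": 0, "spin": 0},
    {"x": 0, "y": 0, "z": 0, "spin": 0}
  ]
}}

```text
time: 52.75
position: [0.5967, -0.1221, 0.2383]
tool_rot: [0.919, 0.395, -0.011, -0.002]
ft_force: [0.2, 0.1, -0.7]
grip_width: 0.0177
```

```bash
python3 tip.py 597 -121 30
python3 - <<'E'
from h import *
w=shoot('wrist'); save(w,'w15.png',list(proj(w,cyl(.597,-.122,.008,.058,.063,12))[12:]))
E
```

```text
t 52.75 tip [ 593.7 -122.8   93.4] tilt [-0.021 -0.005 -1.   ] tool delta to goal [ 4.7  2.  63.3] F [ 0.2  0.1 -0.7] w 17.7
```

View pics/w15.png

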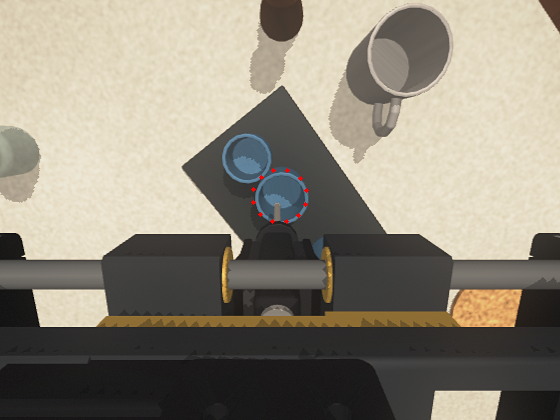

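Call:
{"api": "play_rows", "payload": {
  "commands": [
    {"x": 3, "y": 1, "z": 8, "spin": 0},
    {"x": 2, "y": 1, "z": 14, "spin": 0},
    {"x": 0, "y": 0, "z": 15, "spin": 0},
    {"x": 0, "y": 0, "z": 15, "spin": 0},
    {"x": 0, "y": 0, "z": 12, "spin": 0},
    {"x": 0, "y": 0, "z": 5, "spin": 0}
  ]
}}

```text
time: 53.4
position: [0.6005, -0.1166, 0.1627]
tool_rot: [0.918, 0.397, -0.011, -0.003]
ft_force: [1.1, -0.5, -0.8]
grip_width: 0.018
```

```bash
python3 tip.py 597 -121 14
```

```text
t 53.4 tip [ 597.2 -117.    17.8] tilt [-0.023 -0.003 -1.   ] tool delta to goal [-2.9  2.6  3.8] F [ 1.1 -0.5 -0.8] w 18.0
```

Call:
{"api": "play_rows", "payload": {
  "commands": [
    {"x": -2, "y": 2, "z": 1, "spin": 0},
    {"x": -1, "y": 0, "z": 1.5, "spin": 0},
    {"x": 0, "y": 0, "z": 1, "spin": 0}
  ]
}}

```text
time: 53.7
position: [0.5997, -0.1197, 0.1584]
tool_rot: [0.918, 0.397, -0.011, -0.004]
ft_force: [-0.9, 0.2, 3.6]
grip_width: 0.0174
```

Call:
{"api": "play_rows", "payload": {
  "commands": [
    {"x": 0, "y": 0, "z": 1, "spin": 0}
  ]
}}

```text
time: 53.8
position: [0.5997, -0.1197, 0.1584]
tool_rot: [0.918, 0.397, -0.011, -0.004]
ft_force: [-1.7, 0.8, 5.3]
grip_width: 0.018
```

Call:
{"api": "play_rows", "payload": {
  "commands": [
    {"x": 0, "y": 0, "z": 0.8, "spin": 0}
  ]
}}

```text
time: 53.9
position: [0.5997, -0.1197, 0.1584]
tool_rot: [0.918, 0.397, -0.011, -0.004]
ft_force: [-1.6, 1.6, 2.9]
grip_width: 0.018
```

Cup2 touched. I'll rise above cup3's rim (85 mm).

Call:
{"api": "play_rows", "payload": {
  "commands": [
    {"x": 0, "y": 0, "z": 0.6, "spin": 0},
    {"x": 0, "y": 0, "z": -6, "spin": 0},
    {"x": 0, "y": 0, "z": -15, "spin": 0},
    {"x": 0, "y": 0, "z": -18, "spin": 0},
    {"x": 0, "y": 0, "z": -18, "spin": 0},
    {"x": 0, "y": 0, "z": -18, "spin": 0},
    {"x": 0, "y": 0, "z": -18, "spin": 0},
    {"x": 0, "y": 0, "z": -8, "spin": 0}
  ]
}}

```text
time: 54.7
position: [0.6035, -0.1206, 0.2619]
tool_rot: [0.918, 0.397, -0.01, -0.002]
ft_force: [-0.2, -0.2, -0.4]
grip_width: 0.018
```

```bash
python3 tip.py 581.5 -236 110
```

```text
t 54.7 tip [ 600.7 -121.3  116.9] tilt [-0.019 -0.004 -1.   ] tool delta to goal [-96.6  64.7   7.8] F [-0.2 -0.2 -0.4] w 18.0
```

Call:
{"api": "play_rows", "payload": {
  "commands": [
    {"x": -10, "y": 7, "z": 0, "spin": 0},
    {"x": -18, "y": 12, "z": 0, "spin": 0},
    {"x": -18, "y": 12, "z": 0, "spin": 0},
    {"x": -18, "y": 12, "z": 0, "spin": 0},
    {"x": -18, "y": 12, "z": 0, "spin": 0},
    {"x": -10, "y": 7, "z": 0, "spin": 0},
    {"x": -2, "y": 1, "z": 0, "spin": 0}
  ]
}}

```text
time: 55.4
position: [0.5828, -0.2399, 0.2586]
tool_rot: [0.918, 0.397, -0.011, -0.002]
ft_force: [0.3, 0.2, -0.8]
grip_width: 0.0179
```

```bash
python3 tip.py 581.5 -236 30
python3 - <<'E'
from h import *
w=shoot('wrist'); save(w,'w16.png',list(proj(w,cyl(.597,-.122,.008,.058,.063,12))[12:])+list(proj(w,cyl(.5815,-.236,.008,.062,.077,12))[12:]))
E
```

```text
t 55.4 tip [ 579.7 -240.6  113.6] tilt [-0.022 -0.005 -1.   ] tool delta to goal [ 6.2 -0.8 83.5] F [ 0.3  0.2 -0.8] w 17.9
```

View pics/w16.png

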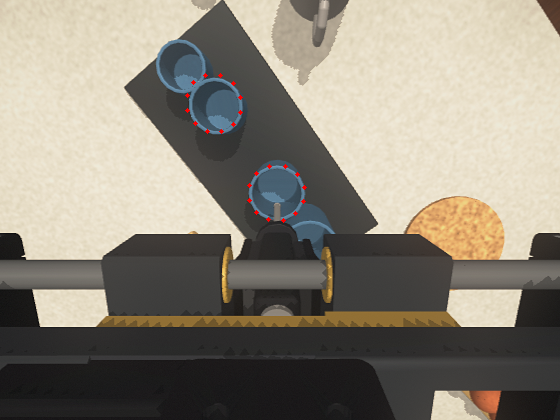

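Cup3 is as measured. I'll descend.

Call:
{"api": "play_rows", "payload": {
  "commands": [
    {"x": 4, "y": 0, "z": 8, "spin": 0},
    {"x": 2, "y": 0, "z": 16, "spin": 0},
    {"x": 0, "y": 0, "z": 18, "spin": 0},
    {"x": 0, "y": 0, "z": 18, "spin": 0},
    {"x": 0, "y": 0, "z": 16, "spin": 0},
    {"x": 0, "y": 0, "z": 12, "spin": 0},
    {"x": 0, "y": 0, "z": 5, "spin": 0}
  ]
}}

```text
time: 56.15
position: [0.5866, -0.2269, 0.1595]
tool_rot: [0.916, 0.401, -0.01, -0.004]
ft_force: [-0.9, 0.5, -0.7]
grip_width: 0.0179
```

```bash
python3 tip.py 581.5 -236 14
```

```text
t 56.15 tip [ 583.5 -227.    14.6] tilt [-0.022 -0.001 -1.   ] tool delta to goal [-7.9  4.6  0.6] F [-0.9  0.5 -0.7] w 17.9
```

Call:
{"api": "play_rows", "payload": {
  "commands": [
    {"x": -4, "y": 2.5, "z": -3, "spin": 0},
    {"x": -3, "y": 2, "z": 0, "spin": 0},
    {"x": -1, "y": 0, "z": 1, "spin": 0}
  ]
}}

```text
time: 56.45
position: [0.5851, -0.2354, 0.1618]
tool_rot: [0.916, 0.402, -0.01, -0.004]
ft_force: [-0.1, -0.1, -0.3]
grip_width: 0.0179
```

```bash
python3 tip.py 581.5 -236 14
```

```text
t 56.45 tip [ 582.  -235.6   16.9] tilt [-0.021 -0.001 -1.   ] tool delta to goal [-0.6 -0.1  2.9] F [-0.1 -0.1 -0.3] w 17.9
```

Call:
{"api": "play_rows", "payload": {
  "commands": [
    {"x": 0, "y": 0, "z": 1.5, "spin": 0},
    {"x": 0, "y": 0, "z": 1.3, "spin": 0}
  ]
}}

```text
time: 56.65
position: [0.5858, -0.2365, 0.1604]
tool_rot: [0.916, 0.401, -0.009, -0.002]
ft_force: [0.7, 0.1, 0.0]
grip_width: 0.0177
```

Call:
{"api": "play_rows", "payload": {
  "commands": [
    {"x": 0, "y": 0, "z": 1, "spin": 0}
  ]
}}

```text
time: 56.75
position: [0.5859, -0.2367, 0.1598]
tool_rot: [0.916, 0.401, -0.009, -0.002]
ft_force: [-0.2, -0.0, -1.3]
grip_width: 0.0178
```

Call:
{"api": "play_rows", "payload": {
  "commands": [
    {"x": 0, "y": 0, "z": 0.9, "spin": 0}
  ]
}}

```text
time: 56.85
position: [0.5859, -0.2368, 0.159]
tool_rot: [0.916, 0.401, -0.009, -0.002]
ft_force: [0.1, -0.0, -0.4]
grip_width: 0.0179
```

Call:
{"api": "play_rows", "payload": {
  "commands": [
    {"x": 0, "y": 0, "z": 0.7, "spin": 0}
  ]
}}

```text
time: 56.95
position: [0.586, -0.2368, 0.1585]
tool_rot: [0.916, 0.401, -0.009, -0.002]
ft_force: [-0.9, 0.2, 2.8]
grip_width: 0.0177
```

Call:
{"api": "play_rows", "payload": {
  "commands": [
    {"x": 0, "y": 0, "z": 0.8, "spin": 0},
    {"x": 0, "y": 0, "z": 0.6, "spin": 0}
  ]
}}

```text
time: 57.15
position: [0.586, -0.2368, 0.1584]
tool_rot: [0.916, 0.401, -0.009, -0.002]
ft_force: [-0.5, 0.0, 4.2]
grip_width: 0.0181
```

Call:
{"api": "play_rows", "payload": {
  "commands": [
    {"x": 0, "y": 0, "z": -6, "spin": 0},
    {"x": 0, "y": 0, "z": -15, "spin": 0},
    {"x": 0, "y": 0, "z": -18, "spin": 0},
    {"x": 0, "y": 0, "z": -20, "spin": 0},
    {"x": 0, "y": 0, "z": -20, "spin": 0},
    {"x": 0, "y": 0, "z": -20, "spin": 0},
    {"x": 0, "y": 0, "z": -14, "spin": 0},
    {"x": 0, "y": 0, "z": -6, "spin": 0}
  ]
}}

```text
time: 57.95
position: [0.5875, -0.2356, 0.2791]
tool_rot: [0.916, 0.401, -0.009, -0.003]
ft_force: [-0.2, -0.2, 0.0]
grip_width: 0.0177
```

```bash
python3 tip.py 568 -307 125
python3 - <<'E'
from h import *
w=shoot('wrist'); save(w,'w17.png',list(proj(w,cyl(.568,-.307,.008,.066,.092,12))[12:])+list(proj(w,cyl(.5815,-.236,.008,.062,.077,12))[12:]))
E
```

```text
t 57.95 tip [ 584.6 -235.9  134.2] tilt [-0.02  -0.002 -1.   ] tool delta to goal [-63.4  36.1   9.6] F [-0.2 -0.2  0. ] w 17.7
```

View pics/w17.png

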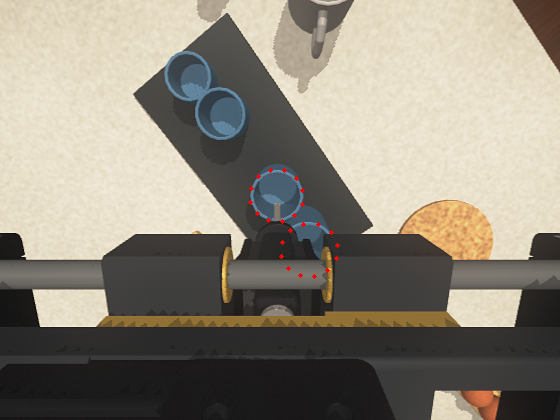

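Call:
{"api": "play_rows", "payload": {
  "commands": [
    {"x": -8, "y": 5, "z": 0, "spin": 0},
    {"x": -16, "y": 9, "z": 0, "spin": 0},
    {"x": -18, "y": 10, "z": 0, "spin": 0},
    {"x": -14, "y": 8, "z": 0, "spin": 0},
    {"x": -6, "y": 4, "z": 0, "spin": 0}
  ]
}}

```text
time: 58.5
position: [0.5693, -0.3104, 0.276]
tool_rot: [0.916, 0.402, -0.011, -0.005]
ft_force: [0.2, -0.6, -0.6]
grip_width: 0.0175
```

```bash
python3 tip.py 568 -307 30
python3 - <<'E'
from h import *
w=shoot('wrist'); save(w,'w18.png',list(proj(w,cyl(.568,-.307,.008,.066,.092,12))[12:]))
r=nets.outline_of(w,'cup4')
for q in r: print(q['conf'],q['pixel'],fitcyl([(w,q['region'])],[.568,-.307],.008,.066,.092))
E
```

```text
t 58.5 tip [ 565.7 -310.3  131.1] tilt [-0.025  0.    -1.   ] tool delta to goal [  5.6   1.3 101. ] F [ 0.2 -0.6 -0.6] w 17.5
0.91 [243.1, 132.2] (array([ 0.58522786, -0.24089474]), np.float64(0.22217093622586348))
0.72 [188.1, 52.8] (array([ 0.568, -0.307]), np.float64(1.0))
0.68 [271.9, 188.3] (array([ 0.56747108, -0.3031799 ]), np.float64(0.07327935222672066))
0.64 [150.0, 14.9] (array([ 0.568, -0.307]), np.float64(1.0))
```

View pics/w18.png

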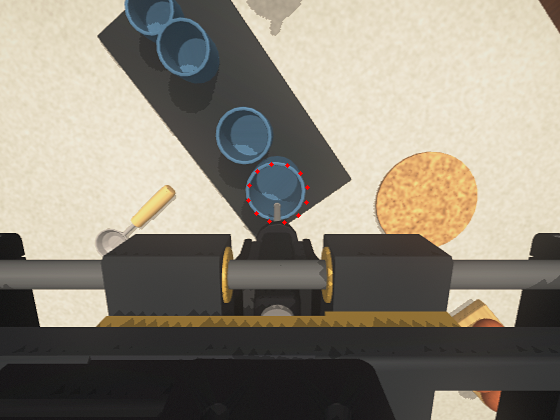

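Call:
{"api": "play_rows", "payload": {
  "commands": [
    {"x": 3, "y": 1, "z": 8, "spin": 0},
    {"x": 2, "y": 1, "z": 16, "spin": 0},
    {"x": 0, "y": 0, "z": 18, "spin": 0},
    {"x": 0, "y": 0, "z": 18, "spin": 0},
    {"x": 0, "y": 0, "z": 10, "spin": 0}
  ]
}}

```text
time: 59.1
position: [0.5749, -0.3042, 0.2033]
tool_rot: [0.915, 0.403, -0.01, -0.005]
ft_force: [-0.8, -0.9, -1.6]
grip_width: 0.0179
```

```bash
python3 tip.py 568 -305 14
```

```text
t 59.1 tip [ 571.8 -304.    58.4] tilt [-0.022  0.002 -1.   ] tool delta to goal [-2.7 -1.3 44.4] F [-0.8 -0.9 -1.6] w 17.9
```

Call:
{"api": "play_rows", "payload": {
  "commands": [
    {"x": -2, "y": -1, "z": 14, "spin": 0},
    {"x": -1, "y": -1, "z": 14, "spin": 0},
    {"x": 0, "y": 0, "z": 9, "spin": 0},
    {"x": 0, "y": 0, "z": 2, "spin": 0}
  ]
}}

```text
time: 59.5
position: [0.571, -0.3012, 0.1606]
tool_rot: [0.915, 0.404, -0.01, -0.007]
ft_force: [0.2, 0.1, -1.2]
grip_width: 0.0178
```

```bash
python3 tip.py 568 -305 14
```

```text
t 59.5 tip [ 567.5 -300.6   15.6] tilt [-0.024  0.004 -1.   ] tool delta to goal [-2.9  3.4  1.6] F [ 0.2  0.1 -1.2] w 17.8
```

Call:
{"api": "play_rows", "payload": {
  "commands": [
    {"x": -2, "y": 2, "z": 0, "spin": 0},
    {"x": -1, "y": 1, "z": 0.5, "spin": 0},
    {"x": 0, "y": 0, "z": 0.9, "spin": 0}
  ]
}}

```text
time: 59.8
position: [0.5724, -0.3059, 0.1602]
tool_rot: [0.914, 0.405, -0.009, -0.006]
ft_force: [-0.5, -0.4, -0.2]
grip_width: 0.0181
```

Call:
{"api": "play_rows", "payload": {
  "commands": [
    {"x": 0, "y": 0, "z": 1, "spin": 0}
  ]
}}

```text
time: 59.9
position: [0.5727, -0.3063, 0.1598]
tool_rot: [0.914, 0.405, -0.009, -0.005]
ft_force: [-0.7, 0.3, -0.6]
grip_width: 0.0179
```

Call:
{"api": "play_rows", "payload": {
  "commands": [
    {"x": 0, "y": 0, "z": 0.8, "spin": 0}
  ]
}}

```text
time: 60.0
position: [0.573, -0.3066, 0.1594]
tool_rot: [0.914, 0.405, -0.009, -0.005]
ft_force: [0.4, -0.4, -1.0]
grip_width: 0.0177
```

Call:
{"api": "play_rows", "payload": {
  "commands": [
    {"x": 0, "y": 0, "z": 0.9, "spin": 0}
  ]
}}

```text
time: 60.1
position: [0.5731, -0.3067, 0.1588]
tool_rot: [0.914, 0.405, -0.009, -0.004]
ft_force: [-0.2, -0.1, -0.2]
grip_width: 0.0179
```

Call:
{"api": "play_rows", "payload": {
  "commands": [
    {"x": 0, "y": 0, "z": 0.8, "spin": 0}
  ]
}}

```text
time: 60.2
position: [0.5731, -0.3068, 0.1585]
tool_rot: [0.914, 0.405, -0.008, -0.004]
ft_force: [-0.6, 0.5, 3.9]
grip_width: 0.0178
```

Call:
{"api": "play_rows", "payload": {
  "commands": [
    {"x": 0, "y": 0, "z": 0.8, "spin": 0}
  ]
}}

```text
time: 60.3
position: [0.5731, -0.3067, 0.1584]
tool_rot: [0.914, 0.405, -0.008, -0.004]
ft_force: [-0.7, 0.8, 5.4]
grip_width: 0.0178
```

Call:
{"api": "play_rows", "payload": {
  "commands": [
    {"x": 0, "y": 0, "z": 0.6, "spin": 0},
    {"x": 0, "y": 0, "z": -6, "spin": 0},
    {"x": 0, "y": 0, "z": -16, "spin": 0},
    {"x": 0, "y": 0, "z": -22, "spin": 0},
    {"x": 0, "y": 0, "z": -24, "spin": 0},
    {"x": 0, "y": 0, "z": -24, "spin": 0},
    {"x": 0, "y": 0, "z": -24, "spin": 0},
    {"x": 0, "y": 0, "z": -24, "spin": 0}
  ]
}}

```text
time: 61.1
position: [0.5738, -0.3055, 0.297]
tool_rot: [0.914, 0.404, -0.011, -0.009]
ft_force: [-0.4, -0.6, -0.2]
grip_width: 0.018
```

```bash
python3 tip.py 534 430 150; python3 go.py 534 430 300 0.81
```

```text
t 61.1 tip [ 569.9 -304.4  152.1] tilt [-0.027  0.008 -1.   ] tool delta to goal [ 519.3 -520.4    8.6] F [-0.4 -0.6 -0.2] w 18.0
t 61.1 pos [ 573.8 -305.5  297. ] xang 0.8331 tilt [-0.027  0.008 -1.   ] w 18.0 F [-0.4 -0.6 -0.2] q [-0.66  0.51  1.25 -0.01  1.41  0.08]
tool delta [ 517.4 -524.2    3.6] rows 12 each [ 43.1 -43.7   0.3]
spin 0.023
```

Call:
{"api": "play_rows", "payload": {
  "commands": [
    {"x": 10, "y": -10, "z": -2, "spin": 0},
    {"x": 18, "y": -18, "z": -2, "spin": 0},
    {"x": 20, "y": -20, "z": -1, "spin": 0},
    {"x": 22, "y": -22, "z": -1, "spin": 0},
    {"x": 22, "y": -22, "z": -1, "spin": 0},
    {"x": 22, "y": -22, "z": -1, "spin": 0},
    {"x": 22, "y": -22, "z": -1, "spin": 0},
    {"x": 22, "y": -22, "z": -1, "spin": 0}
  ]
}}

```text
time: 61.9
position: [0.5601, -0.0719, 0.3033]
tool_rot: [0.916, 0.402, -0.012, -0.01]
ft_force: [1.1, 0.3, -0.3]
grip_width: 0.018
```

Call:
{"api": "play_rows", "payload": {
  "commands": [
    {"x": 22, "y": -22, "z": -1, "spin": 0},
    {"x": 22, "y": -22, "z": -1, "spin": 0},
    {"x": 22, "y": -22, "z": -1, "spin": 0},
    {"x": 22, "y": -22, "z": -1, "spin": 0},
    {"x": 22, "y": -22, "z": -1, "spin": 0},
    {"x": 22, "y": -22, "z": -1, "spin": 0},
    {"x": 22, "y": -22, "z": -1, "spin": 0},
    {"x": 22, "y": -22, "z": -1, "spin": 0}
  ]
}}

```text
time: 62.7
position: [0.5363, 0.1947, 0.3035]
tool_rot: [0.915, 0.403, -0.02, -0.017]
ft_force: [0.1, 0.0, -1.1]
grip_width: 0.0177
```

```bash
python3 tip.py 534 430 150; python3 go.py 534 430 300 0.81
```

```text
t 62.7 tip [528.9 196.8 158.7] tilt [-0.051  0.014 -0.999] tool delta to goal [ 175.8 -153.1   11.8] F [ 0.1  0.  -1.1] w 17.7
t 62.7 pos [536.3 194.7 303.5] xang 0.8306 tilt [-0.051  0.014 -0.999] w 17.7 F [ 0.1  0.  -1.1] q [0.14 0.39 1.44 0.02 1.36 0.88]
tool delta [ 172.2 -160.2    7. ] rows 4 each [ 43.1 -40.1   1.7]
spin 0.021
```

Call:
{"api": "play_rows", "payload": {
  "commands": [
    {"x": 20, "y": -17, "z": 0, "spin": 0},
    {"x": 20, "y": -17, "z": 0, "spin": 0},
    {"x": 20, "y": -17, "z": 0, "spin": 0},
    {"x": 20, "y": -17, "z": 0, "spin": 0},
    {"x": 20, "y": -17, "z": 0, "spin": 0},
    {"x": 20, "y": -17, "z": 0, "spin": 0},
    {"x": 20, "y": -17, "z": 0, "spin": 0},
    {"x": 14, "y": -12, "z": 0, "spin": 0}
  ]
}}

```text
time: 63.5
position: [0.5278, 0.4105, 0.293]
tool_rot: [0.913, 0.406, -0.031, -0.019]
ft_force: [0.6, 0.1, -2.0]
grip_width: 0.0178
```

Call:
{"api": "play_rows", "payload": {
  "commands": [
    {"x": 0, "y": 0, "z": -10, "spin": 0},
    {"x": 0, "y": 0, "z": -15, "spin": 0},
    {"x": 0, "y": 0, "z": -15, "spin": 0},
    {"x": 0, "y": 0, "z": -15, "spin": 0},
    {"x": 0, "y": 0, "z": -10, "spin": 0}
  ]
}}

```text
time: 64.0
position: [0.5279, 0.4098, 0.3547]
tool_rot: [0.912, 0.407, -0.038, -0.018]
ft_force: [0.0, 0.1, -0.5]
grip_width: 0.0179
```

```bash
python3 tip.py 534 430 100
```

```text
t 64.0 tip [515.7 409.9 210.2] tilt [-0.084  0.001 -0.996] tool delta to goal [ 33.2   7.2 108.3] F [ 0.   0.1 -0.5] w 17.9
```

Call:
{"api": "play_rows", "payload": {
  "commands": [
    {"x": 15, "y": 3, "z": 0, "spin": 0},
    {"x": 15, "y": 3, "z": 0, "spin": 0},
    {"x": 0, "y": 0, "z": 48, "spin": 0},
    {"x": 0, "y": 0, "z": 50, "spin": 0},
    {"x": 0, "y": 0, "z": 0, "spin": 0},
    {"x": 0, "y": 0, "z": 0, "spin": 0},
    {"x": 0, "y": 0, "z": 0, "spin": 0},
    {"x": 0, "y": 0, "z": 0, "spin": 0}
  ]
}}

```text
time: 64.8
position: [0.5502, 0.4261, 0.2644]
tool_rot: [0.914, 0.405, -0.03, -0.017]
ft_force: [0.1, 0.4, -0.9]
grip_width: 0.0179
```

```bash
python3 tip.py 534 430 100
```

```text
t 64.8 tip [540.2 427.1 119.8] tilt [-0.069  0.007 -0.998] tool delta to goal [-1.2 -5.4 20.2] F [ 0.1  0.4 -0.9] w 17.9
```

Call:
{"api": "play_rows", "payload": {
  "commands": [
    {"x": 0, "y": 0, "z": -8, "spin": 0},
    {"x": 0, "y": 0, "z": -14, "spin": 0},
    {"x": 0, "y": 0, "z": -14, "spin": 0},
    {"x": 0, "y": 0, "z": -14, "spin": 0},
    {"x": 0, "y": 0, "z": -14, "spin": 0},
    {"x": 0, "y": 0, "z": -14, "spin": 0},
    {"x": 0, "y": 0, "z": -14, "spin": 0},
    {"x": 0, "y": 0, "z": -8, "spin": 0}
  ]
}}

```text
time: 65.6
position: [0.5607, 0.4269, 0.3867]
tool_rot: [0.914, 0.405, -0.017, -0.018]
ft_force: [0.3, -0.2, -1.0]
grip_width: 0.0179
```

```bash
python3 tip.py 534 430 100
```

```text
t 65.6 tip [554.1 429.6 241.8] tilt [-0.046  0.018 -0.999] tool delta to goal [-10.8  -8.6 142.6] F [ 0.3 -0.2 -1. ] w 17.9
```

Call:
{"api": "play_rows", "payload": {
  "commands": [
    {"x": 0, "y": 0, "z": 50, "spin": 0},
    {"x": 0, "y": 0, "z": 50, "spin": 0},
    {"x": 0, "y": 0, "z": 10, "spin": 0},
    {"x": 0, "y": 0, "z": 0, "spin": 0},
    {"x": 0, "y": 0, "z": 0, "spin": 0},
    {"x": 0, "y": 0, "z": 0, "spin": 0},
    {"x": 0, "y": 0, "z": 0, "spin": 0},
    {"x": 0, "y": 0, "z": 0, "spin": 0}
  ]
}}

```text
time: 66.4
position: [0.5644, 0.4333, 0.2946]
tool_rot: [0.914, 0.406, -0.0, -0.019]
ft_force: [0.8, 0.3, -0.5]
grip_width: 0.0181
```

```bash
python3 tip.py 534 430 100
```

```text
t 66.4 tip [562.1 438.3 149.7] tilt [-0.015  0.034 -0.999] tool delta to goal [-25.8 -13.6  49.8] F [ 0.8  0.3 -0.5] w 18.1
```

Call:
{"api": "play_rows", "payload": {
  "commands": [
    {"x": -10, "y": -5, "z": 8, "spin": 0},
    {"x": -10, "y": -5, "z": 14, "spin": 0},
    {"x": -5, "y": -3, "z": 16, "spin": 0},
    {"x": 0, "y": 0, "z": 16, "spin": 0},
    {"x": 0, "y": 0, "z": 12, "spin": 0},
    {"x": 0, "y": 0, "z": 6, "spin": 0},
    {"x": 0, "y": 0, "z": 0, "spin": 0}
  ]
}}

```text
time: 67.1
position: [0.5405, 0.4278, 0.2281]
tool_rot: [0.914, 0.406, 0.008, -0.019]
ft_force: [1.2, -0.1, -0.1]
grip_width: 0.0177
```

```bash
python3 tip.py 534 430 40
python3 - <<'E'
from h import *
o,T=pose(); tip=T[:3,3]+.145*T[:3,2]
s=shoot('side');w=shoot('wrist');im=cv2.resize(s['img'][240:360,210:350,::-1],None,fx=4,fy=4,interpolation=cv2.INTER_CUBIC)
for q in proj(s,[tip,[.534,.430,.03]]): cv2.circle(im,(int((q[0]-210+.5)*4),int((q[1]-240+.5)*4)),2,(0,0,255),-1)
cv2.imwrite('pics/s19.png',im); save(w,'w19.png',proj(w,[tip,[.534,.430,.03]]))
E
```

```text
t 67.1 tip [540.3 433.9  83.3] tilt [-0.002  0.042 -0.999] tool delta to goal [-8.3 -0.8 43.1] F [ 1.2 -0.1 -0.1] w 17.7
```

View pics/s19.png

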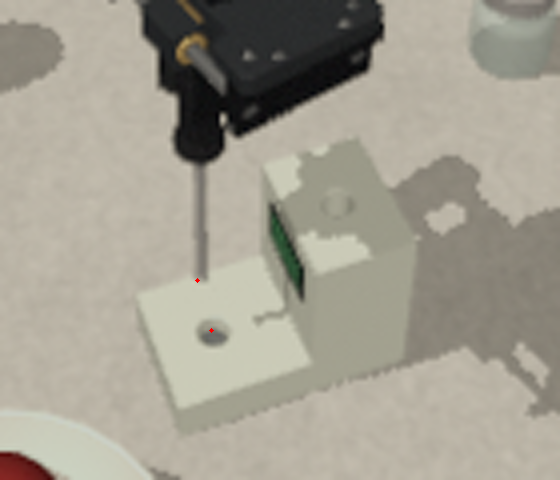

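View pics/w19.png

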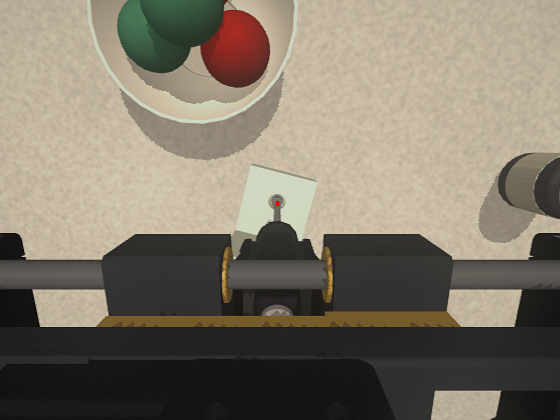

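Call:
{"api": "play_rows", "payload": {
  "commands": [
    {"x": -4, "y": 0, "z": 6, "spin": 0},
    {"x": -4, "y": 0, "z": 12, "spin": 0},
    {"x": -1, "y": 0, "z": 12, "spin": 0},
    {"x": 0, "y": 0, "z": 8, "spin": 0},
    {"x": 0, "y": 0, "z": 2, "spin": 0}
  ]
}}

```text
time: 67.7
position: [0.5368, 0.4237, 0.1898]
tool_rot: [0.914, 0.406, 0.012, -0.02]
ft_force: [-0.9, -0.4, -0.7]
grip_width: 0.0179
```

```bash
python3 tip.py 535.5 430 30
python3 - <<'E'
from h import *
o,T=pose(); tip=T[:3,3]+.145*T[:3,2]
s=shoot('side');w=shoot('wrist');im=cv2.resize(s['img'][260:360,210:330,::-1],None,fx=5,fy=5,interpolation=cv2.INTER_CUBIC)
cv2.imwrite('pics/s20.png',im); im=cv2.resize(w['img'][140:260,210:350,::-1],None,fx=5,fy=5,interpolation=cv2.INTER_CUBIC); cv2.imwrite('pics/w20.png',im)
E
```

```text
t 67.7 tip [537.7 430.3  44.9] tilt [ 0.006  0.046 -0.999] tool delta to goal [-2.2 -1.  14.9] F [-0.9 -0.4 -0.7] w 17.9
```

View pics/s20.png

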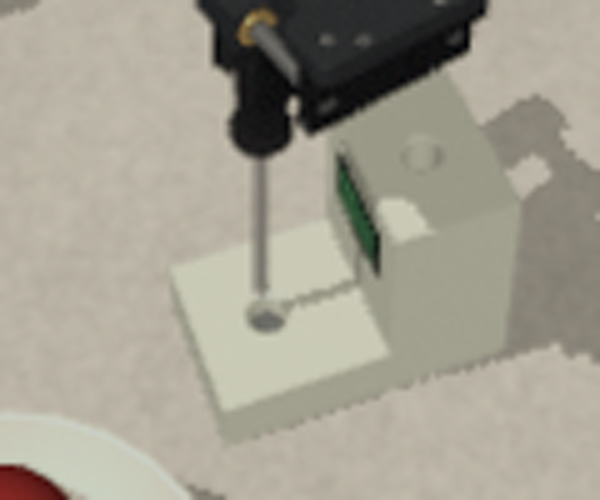

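View pics/w20.png

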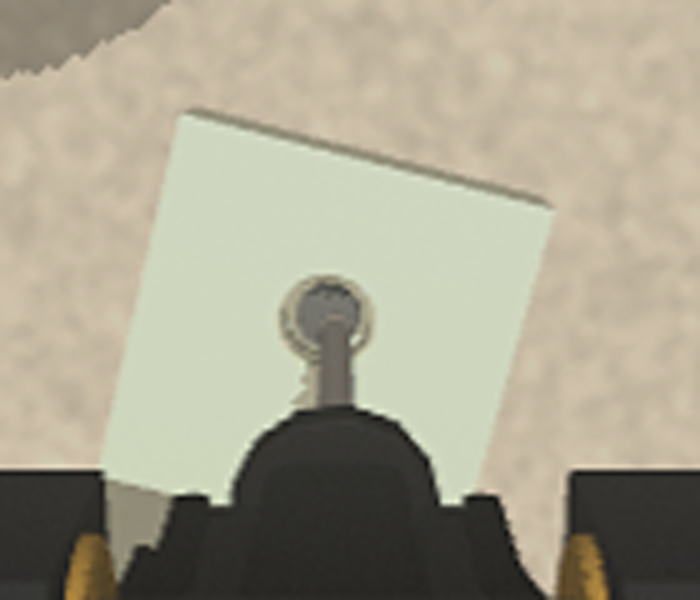

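Call:
{"api": "play_rows", "payload": {
  "commands": [
    {"x": -1.5, "y": -1.5, "z": 5, "spin": 0},
    {"x": -0.5, "y": -0.5, "z": 7, "spin": 0},
    {"x": 0, "y": 0, "z": 3, "spin": 0}
  ]
}}

```text
time: 68.1
position: [0.5354, 0.4252, 0.176]
tool_rot: [0.914, 0.406, 0.014, -0.02]
ft_force: [-0.4, -0.2, -1.6]
grip_width: 0.0181
```

```bash
python3 tip.py 534.5 429.5 23
python3 - <<'E'
from h import *
s=shoot('side');w=shoot('wrist');im=cv2.resize(s['img'][260:360,210:330,::-1],None,fx=5,fy=5,interpolation=cv2.INTER_CUBIC)
cv2.imwrite('pics/s21.png',im); im=cv2.resize(w['img'][140:260,210:350,::-1],None,fx=5,fy=5,interpolation=cv2.INTER_CUBIC); cv2.imwrite('pics/w21.png',im)
E
```

```text
t 68.1 tip [536.8 432.1  31.1] tilt [ 0.01   0.048 -0.999] tool delta to goal [-3.8  0.2  8. ] F [-0.4 -0.2 -1.6] w 18.1
```

View pics/s21.png

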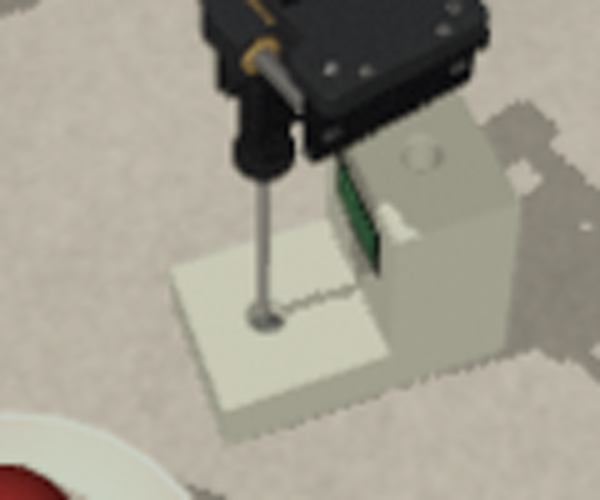

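View pics/w21.png

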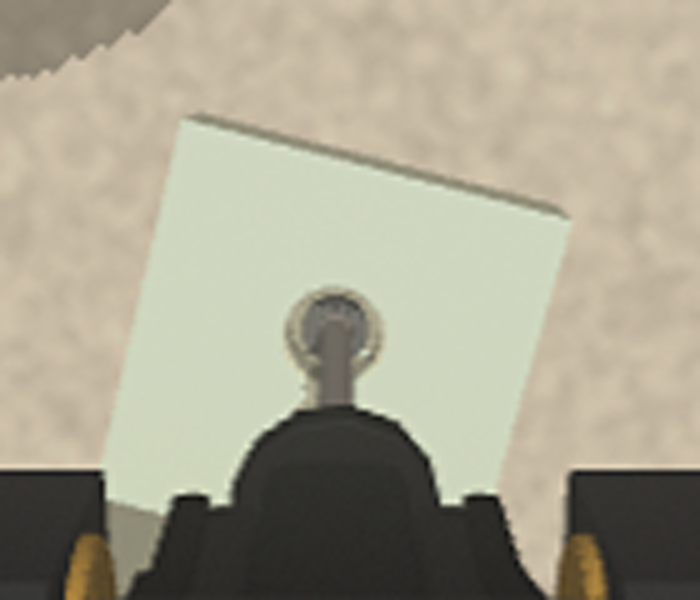

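Call:
{"api": "play_rows", "payload": {
  "commands": [
    {"x": -2, "y": 0, "z": 3, "spin": 0},
    {"x": -0.5, "y": 0, "z": 3, "spin": 0},
    {"x": 0, "y": 0, "z": 2, "spin": 0}
  ]
}}

```text
time: 68.5
position: [0.5341, 0.4238, 0.1679]
tool_rot: [0.914, 0.406, 0.015, -0.02]
ft_force: [-0.1, -0.4, -1.1]
grip_width: 0.0179
```

```bash
python3 tip.py 534.5 429.5 19
```

```text
t 68.5 tip [535.7 430.8  23.1] tilt [ 0.011  0.048 -0.999] tool delta to goal [-1.9  0.1  4. ] F [-0.1 -0.4 -1.1] w 17.9
```

Call:
{"api": "play_rows", "payload": {
  "commands": [
    {"x": -0.5, "y": 0, "z": 1.5, "spin": 0},
    {"x": 0, "y": 0, "z": 1.5, "spin": 0}
  ]
}}

```text
time: 68.7
position: [0.5341, 0.4238, 0.1654]
tool_rot: [0.914, 0.406, 0.015, -0.02]
ft_force: [0.4, -0.6, 1.3]
grip_width: 0.0178
```

Call:
{"api": "play_rows", "payload": {
  "commands": [
    {"x": 0, "y": 0, "z": 1.5, "spin": 0}
  ]
}}

```text
time: 68.8
position: [0.5342, 0.4238, 0.1644]
tool_rot: [0.914, 0.406, 0.015, -0.02]
ft_force: [-1.9, -1.3, 3.4]
grip_width: 0.0176
```

Call:
{"api": "play_rows", "payload": {
  "commands": [
    {"x": 0, "y": 0, "z": 1.5, "spin": 0}
  ]
}}

```text
time: 68.9
position: [0.5342, 0.4238, 0.1634]
tool_rot: [0.914, 0.406, 0.015, -0.02]
ft_force: [-0.8, -0.3, 4.8]
grip_width: 0.0179
```

Call:
{"api": "play_rows", "payload": {
  "commands": [
    {"x": 0, "y": 0, "z": 1.5, "spin": 0}
  ]
}}

```text
time: 69.0
position: [0.5343, 0.4239, 0.163]
tool_rot: [0.914, 0.406, 0.015, -0.02]
ft_force: [-1.8, -1.3, 10.8]
grip_width: 0.0178
```

Call:
{"api": "play_rows", "payload": {
  "commands": [
    {"x": 0, "y": 0, "z": 1.2, "spin": 0},
    {"x": 0, "y": 0, "z": 1, "spin": 0}
  ]
}}

```text
time: 69.2
position: [0.5342, 0.4239, 0.1632]
tool_rot: [0.914, 0.406, 0.016, -0.02]
ft_force: [-1.7, -0.8, 6.3]
grip_width: 0.0177
```

Call:
{"api": "play_rows", "payload": {
  "commands": [
    {"x": 0, "y": 0, "z": -3, "spin": 0},
    {"x": 0, "y": 0, "z": -5, "spin": 0},
    {"x": 0, "y": 0, "z": -8, "spin": 0},
    {"x": 0, "y": 0, "z": -12, "spin": 0},
    {"x": 0, "y": 0, "z": -15, "spin": 0},
    {"x": 0, "y": 0, "z": -18, "spin": 0},
    {"x": 0, "y": 0, "z": -18, "spin": 0},
    {"x": 0, "y": 0, "z": -18, "spin": 0}
  ]
}}

```text
time: 70.0
position: [0.5319, 0.4182, 0.2623]
tool_rot: [0.914, 0.406, 0.013, -0.02]
ft_force: [-0.7, -0.2, -0.8]
grip_width: 0.0177
```

```bash
python3 tip.py 534.5 429.5 140; python3 -c "
from h import *
s=shoot('side');cv2.imwrite('pics/s22.png',cv2.resize(s['img'][240:360,210:350,::-1],None,fx=4,fy=4))"
```

```text
t 70.0 tip [533.  424.9 117.5] tilt [ 0.008  0.046 -0.999] tool delta to goal [  5.3  -2.5 -22.3] F [-0.7 -0.2 -0.8] w 17.7
```

View pics/s22.png

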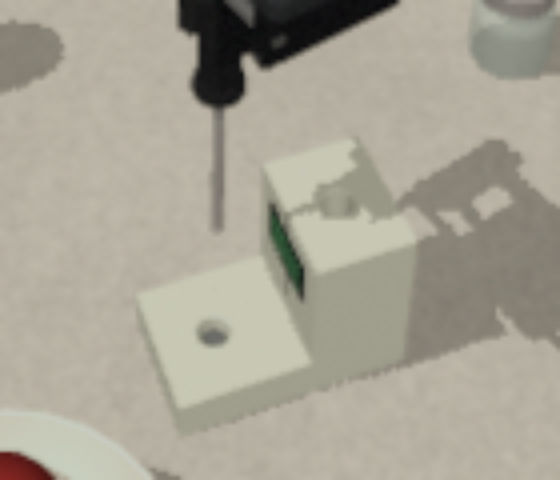

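Call:
{"api": "play_rows", "payload": {
  "commands": [
    {"x": 0, "y": 0, "z": -14, "spin": 0},
    {"x": 0, "y": 0, "z": -16, "spin": 0},
    {"x": 0, "y": 0, "z": -10, "spin": 0},
    {"x": 0, "y": 0, "z": 0, "spin": 0}
  ]
}}

```text
time: 70.45
position: [0.5336, 0.4173, 0.3099]
tool_rot: [0.914, 0.406, 0.019, -0.02]
ft_force: [0.0, -0.6, -1.7]
grip_width: 0.0178
```

```bash
python3 tip.py 472.4 390.5 145
```

```text
t 70.45 tip [536.2 424.7 165.1] tilt [ 0.018  0.051 -0.999] tool delta to goal [-69.1 -24.   17.2] F [ 0.  -0.6 -1.7] w 17.8
```

Call:
{"api": "play_rows", "payload": {
  "commands": [
    {"x": -8, "y": -3, "z": 0, "spin": 0},
    {"x": -13, "y": -4, "z": 0, "spin": 0},
    {"x": -14, "y": -5, "z": 1, "spin": 0},
    {"x": -14, "y": -5, "z": 1, "spin": 0},
    {"x": -12, "y": -4, "z": 1, "spin": 0},
    {"x": -6, "y": -2, "z": 0, "spin": 0},
    {"x": 0, "y": 0, "z": 0, "spin": 0}
  ]
}}

```text
time: 71.15
position: [0.4632, 0.3789, 0.2967]
tool_rot: [0.914, 0.406, 0.011, -0.019]
ft_force: [-1.1, 0.5, -0.4]
grip_width: 0.0178
```

```bash
python3 tip.py 472.4 390.5 130
python3 - <<'E'
from h import *
o,T=pose(); tip=T[:3,3]+.145*T[:3,2]
s=shoot('side');w=shoot('wrist');im=cv2.resize(s['img'][240:360,230:370,::-1],None,fx=4,fy=4,interpolation=cv2.INTER_CUBIC)
for q in proj(s,[tip,[.472,.388,.115]]): cv2.circle(im,(int((q[0]-230+.5)*4),int((q[1]-240+.5)*4)),2,(0,0,255),-1)
cv2.imwrite('pics/s23.png',im); im=cv2.resize(w['img'][120:260,200:360,::-1],None,fx=4,fy=4,interpolation=cv2.INTER_CUBIC)
for q in proj(w,[tip,[.472,.388,.115]]): cv2.circle(im,(int((q[0]-200+.5)*4),int((q[1]-120+.5)*4)),2,(0,0,255),-1)
cv2.imwrite('pics/w23.png',im)
E
```

```text
t 71.15 tip [463.9 385.4 151.8] tilt [ 0.005  0.045 -0.999] tool delta to goal [ 8.7  3.4 22.1] F [-1.1  0.5 -0.4] w 17.8
```

View pics/s23.png

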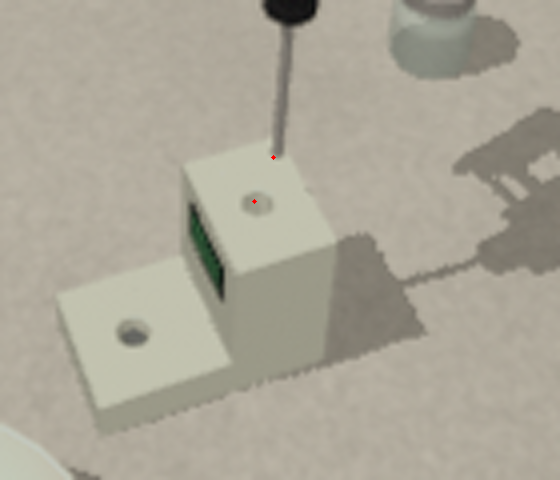

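View pics/w23.png

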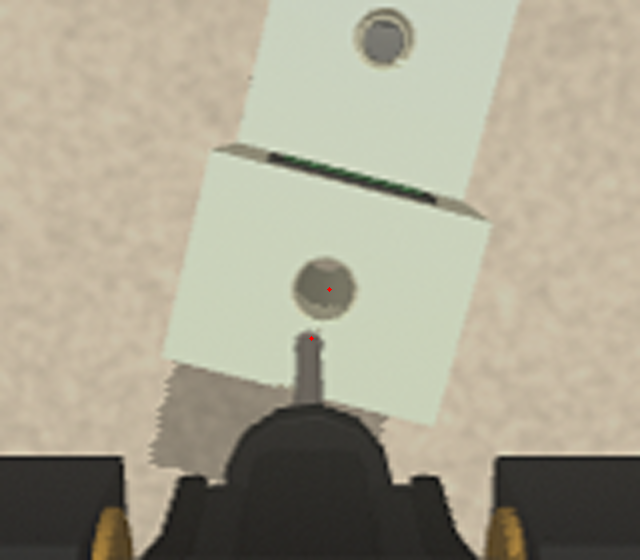

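Call:
{"api": "play_rows", "payload": {
  "commands": [
    {"x": 5, "y": 2, "z": 2, "spin": 0},
    {"x": 3, "y": 1, "z": 6, "spin": 0},
    {"x": 1, "y": 0, "z": 8, "spin": 0},
    {"x": 0, "y": 0, "z": 6, "spin": 0},
    {"x": 0, "y": 0, "z": 2, "spin": 0}
  ]
}}

```text
time: 71.75
position: [0.4762, 0.3867, 0.2708]
tool_rot: [0.914, 0.406, 0.013, -0.02]
ft_force: [-0.1, -0.2, -1.7]
grip_width: 0.0178
```

```bash
python3 tip.py 472 390 115
python3 - <<'E'
from h import *
o,T=pose(); tip=T[:3,3]+.145*T[:3,2]
s=shoot('side');w=shoot('wrist');im=cv2.resize(s['img'][240:360,230:370,::-1],None,fx=4,fy=4,interpolation=cv2.INTER_CUBIC)
cv2.imwrite('pics/s24.png',im); im=cv2.resize(w['img'][120:260,200:360,::-1],None,fx=4,fy=4,interpolation=cv2.INTER_CUBIC)
cv2.imwrite('pics/w24.png',im)
E
```

```text
t 71.75 tip [477.4 393.4 126. ] tilt [ 0.008  0.046 -0.999] tool delta to goal [-6.6 -1.4 10.8] F [-0.1 -0.2 -1.7] w 17.8
```

View pics/s24.png

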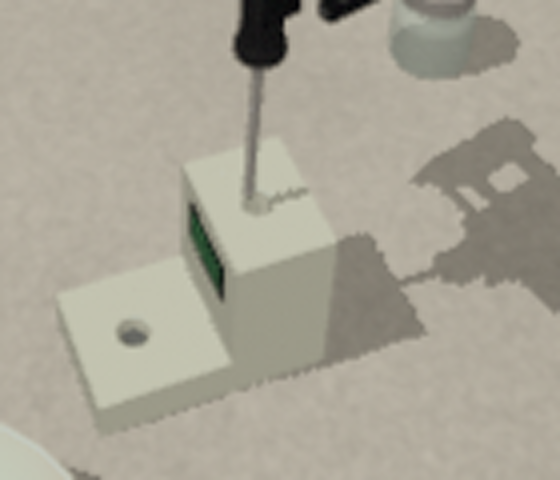

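View pics/w24.png

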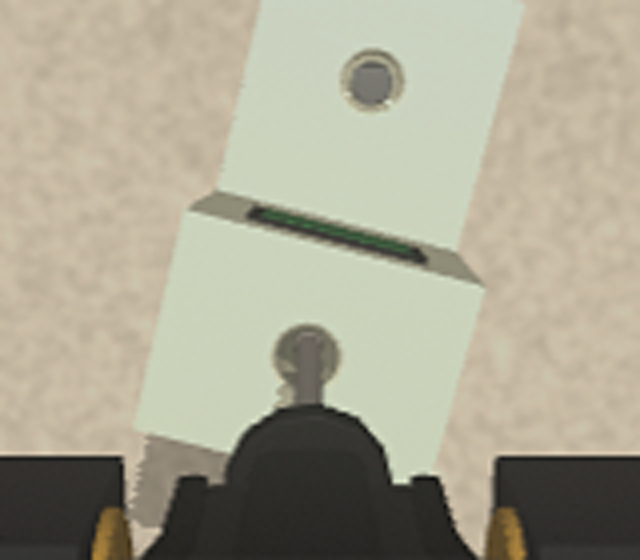

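Call:
{"api": "play_rows", "payload": {
  "commands": [
    {"x": -4, "y": -1, "z": 0, "spin": 0},
    {"x": -2, "y": -0.5, "z": 1, "spin": 0},
    {"x": 0, "y": 0, "z": 2, "spin": 0}
  ]
}}

```text
time: 72.15
position: [0.4707, 0.3832, 0.2686]
tool_rot: [0.914, 0.406, 0.014, -0.02]
ft_force: [-0.2, -0.2, -0.3]
grip_width: 0.0178
```

```bash
python3 tip.py 472 390 100
```

```text
t 72.15 tip [472.1 390.1 123.8] tilt [ 0.01   0.047 -0.999] tool delta to goal [-1.1  0.5 23.8] F [-0.2 -0.2 -0.3] w 17.8
```

Call:
{"api": "play_rows", "payload": {
  "commands": [
    {"x": -0.3, "y": 0.2, "z": 5, "spin": 0},
    {"x": -0.4, "y": 0.2, "z": 8, "spin": 0},
    {"x": -0.4, "y": 0.2, "z": 8, "spin": 0},
    {"x": -0.4, "y": 0.2, "z": 6, "spin": 0}
  ]
}}

```text
time: 72.55
position: [0.4708, 0.383, 0.2406]
tool_rot: [0.914, 0.406, 0.015, -0.02]
ft_force: [0.0, 0.4, -1.1]
grip_width: 0.0182
```

```bash
python3 tip.py 472 390 60
```

```text
t 72.55 tip [472.6 390.   95.8] tilt [ 0.012  0.048 -0.999] tool delta to goal [-2.   0.5 35.7] F [ 0.   0.4 -1.1] w 18.2
```

Tip is 19 mm inside the well with no side force. Continuing.

Call:
{"api": "play_rows", "payload": {
  "commands": [
    {"x": -0.5, "y": 0.1, "z": 9, "spin": 0},
    {"x": -0.5, "y": 0.1, "z": 10, "spin": 0},
    {"x": -0.5, "y": 0.1, "z": 10, "spin": 0},
    {"x": -0.5, "y": 0.1, "z": 8, "spin": 0}
  ]
}}

```text
time: 72.95
position: [0.47, 0.3829, 0.1995]
tool_rot: [0.914, 0.406, 0.015, -0.02]
ft_force: [-0.2, -0.5, -0.6]
grip_width: 0.0178
```

```bash
python3 tip.py 472 390 20
```

```text
t 72.95 tip [471.6 389.8  54.7] tilt [ 0.011  0.048 -0.999] tool delta to goal [-1.   1.  34.7] F [-0.2 -0.5 -0.6] w 17.8
```

Call:
{"api": "play_rows", "payload": {
  "commands": [
    {"x": -0.2, "y": 0.2, "z": 9, "spin": 0},
    {"x": -0.2, "y": 0.2, "z": 10, "spin": 0},
    {"x": -0.2, "y": 0.2, "z": 10, "spin": 0},
    {"x": -0.3, "y": 0.1, "z": 7, "spin": 0}
  ]
}}

```text
time: 73.35
position: [0.4701, 0.3834, 0.1597]
tool_rot: [0.914, 0.406, 0.014, -0.02]
ft_force: [0.0, 0.5, -0.7]
grip_width: 0.0176
```

```bash
python3 tip.py 472 390.5 5
```

```text
t 73.35 tip [471.6 390.3  14.9] tilt [ 0.01   0.047 -0.999] tool delta to goal [0.  0.4 9.9] F [ 0.   0.5 -0.7] w 17.6
```

Call:
{"api": "play_rows", "payload": {
  "commands": [
    {"x": -0.1, "y": 0.1, "z": 5, "spin": 0},
    {"x": 0, "y": 0, "z": 2.5, "spin": 0}
  ]
}}

```text
time: 73.55
position: [0.4699, 0.3835, 0.1505]
tool_rot: [0.914, 0.406, 0.013, -0.02]
ft_force: [0.0, 0.7, 1.1]
grip_width: 0.0176
```

Call:
{"api": "play_rows", "payload": {
  "commands": [
    {"x": 0, "y": 0, "z": 1.5, "spin": 0}
  ]
}}

```text
time: 73.65
position: [0.47, 0.3836, 0.1503]
tool_rot: [0.914, 0.406, 0.013, -0.019]
ft_force: [-3.1, -2.8, 17.3]
grip_width: 0.0179
```

Call:
{"api": "play_rows", "payload": {
  "commands": [
    {"x": 0, "y": 0, "z": 1.2, "spin": 0}
  ]
}}

```text
time: 73.75
position: [0.4699, 0.3835, 0.1504]
tool_rot: [0.914, 0.406, 0.013, -0.019]
ft_force: [-2.4, -1.8, 5.3]
grip_width: 0.0179
```

Call:
{"api": "play_rows", "payload": {
  "commands": [
    {"x": 0, "y": 0, "z": -1, "spin": 0},
    {"x": 0, "y": 0, "z": 0, "spin": 0},
    {"x": 0, "y": 0, "z": 0, "spin": 0},
    {"x": 0, "y": 0, "z": 0, "spin": 0},
    {"x": 0, "y": 0, "z": 0, "spin": 0},
    {"x": 0, "y": 0, "z": 0, "spin": 0},
    {"x": 0, "y": 0, "z": 0, "spin": 0}
  ],
  "grip": 1
}}

```text
time: 74.45
position: [0.4713, 0.3843, 0.1528]
tool_rot: [0.914, 0.406, 0.016, -0.02]
ft_force: [-0.1, -0.0, 0.6]
grip_width: 0.0657
```

```bash
python3 go.py 470 384 260
python3 - <<'E'
from h import *
s=shoot('side');w=shoot('wrist');im=cv2.resize(s['img'][220:360,220:380,::-1],None,fx=4,fy=4,interpolation=cv2.INTER_CUBIC)
cv2.imwrite('pics/s25.png',im); save(w,'w25.png')
E
```

```text
t 74.45 pos [471.3 384.3 152.8] xang 0.8354 tilt [ 0.013  0.048 -0.999] w 65.7 F [-0.1 -0.   0.6] q [0.48 0.58 1.57 0.05 0.96 1.19]
tool delta [   3.7   -3.2 -107.1] rows 3 each [  1.2  -1.1 -35.7]
```

View pics/s25.png

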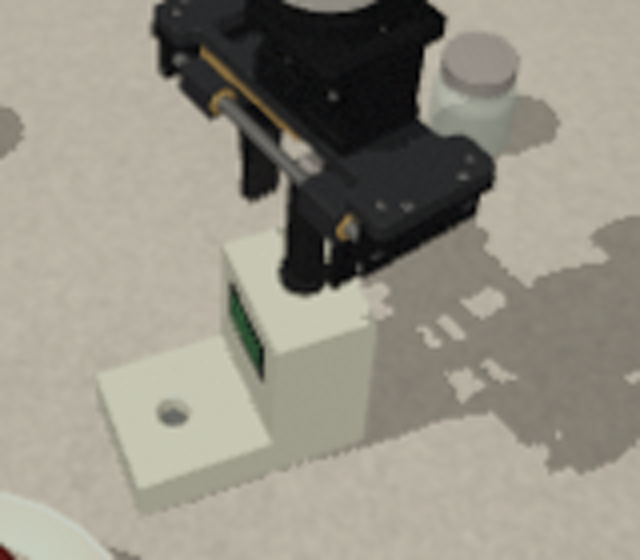

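View pics/w25.png

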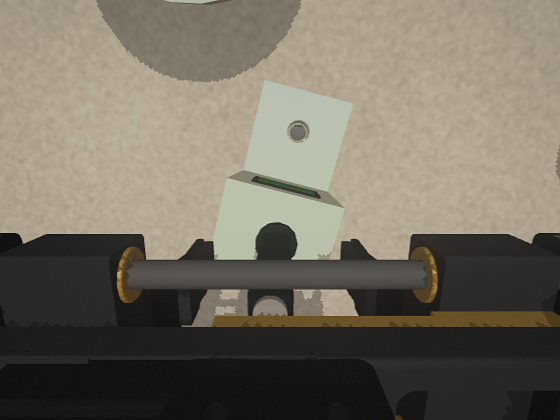

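Call:
{"api": "play_rows", "payload": {
  "commands": [
    {"x": 0, "y": 0, "z": 0, "spin": 0},
    {"x": 0, "y": 0, "z": 0, "spin": 0},
    {"x": 0, "y": 0, "z": -12, "spin": 0},
    {"x": 0, "y": 0, "z": -20, "spin": 0},
    {"x": 0, "y": 0, "z": -25, "spin": 0},
    {"x": 0, "y": 0, "z": -25, "spin": 0},
    {"x": 0, "y": 0, "z": -25, "spin": 0},
    {"x": 0, "y": 0, "z": -20, "spin": 0}
  ]
}}

```text
time: 75.35
position: [0.4678, 0.3769, 0.2844]
tool_rot: [0.914, 0.406, 0.012, -0.019]
ft_force: [0.5, 0.1, -0.6]
grip_width: 0.0871
```

Call:
{"api": "play_rows", "payload": {
  "commands": [
    {"x": -15, "y": -10, "z": -15, "spin": 0},
    {"x": -25, "y": -15, "z": -10, "spin": 0},
    {"x": -30, "y": -15, "z": 0, "spin": 0},
    {"x": -20, "y": -10, "z": 0, "spin": 0},
    {"x": 0, "y": 0, "z": 0, "spin": 0}
  ]
}}

```text
time: 75.85
position: [0.3701, 0.3425, 0.3169]
tool_rot: [0.914, 0.405, 0.021, -0.02]
ft_force: [0.9, 0.0, -0.0]
grip_width: 0.0868
```

```bash
python3 go.py 470 384 260; python3 loc.py 0.008
python3 - <<'E'
from h import *
save(shoot('side'),'sf.png'); save(shoot('top'),'tf.png')
E
```

```text
t 75.85 pos [370.1 342.5 316.9] xang 0.8345 tilt [ 0.022  0.053 -0.998] w 86.8 F [ 0.9  0.  -0. ] q [0.5  0.23 1.64 0.04 1.23 1.23]
tool delta [94.6 47.4 61.2] rows 3 each [31.5 15.8 20.4]
{'cup1': ([568.5, -318.7], np.float64(0.31)), 'cup2': ([571.0, -315.4], np.float64(0.169)), 'cup3': ([568.7, -308.2], np.float64(0.093)), 'cup4': ([567.9, -303.3], np.float64(0.169))}
{'cup1': ([597.4, -69.0], np.float64(0.159)), 'cup2': ([597.2, -71.2], np.float64(0.322)), 'cup3': ([598.3, -67.8], np.float64(0.444)), 'cup4': ([596.7, -62.8], np.float64(0.538))}
{'cup1': ([597.6, -128.9], np.float64(0.254)), 'cup2': ([597.3, -125.6], np.float64(0.264)), 'cup3': ([595.0, -124.4], np.float64(0.396)), 'cup4': ([594.4, -121.7], np.float64(0.5))}
{'cup1': ([583.1, -244.1], np.float64(0.295)), 'cup2': ([583.8, -240.0], np.float64(0.154)), 'cup3': ([583.4, -237.9], np.float64(0.137)), 'cup4': ([581.6, -229.2], np.float64(0.267))}
```

View pics/sf.png

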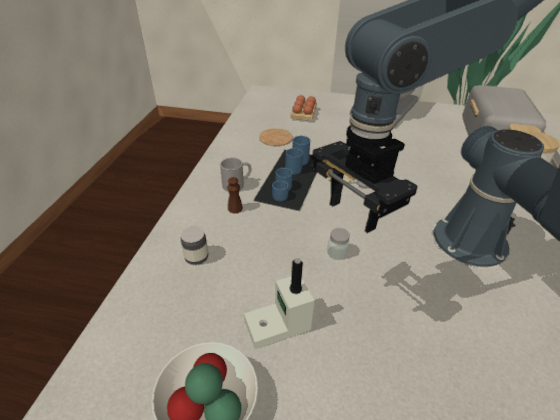

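View pics/tf.png

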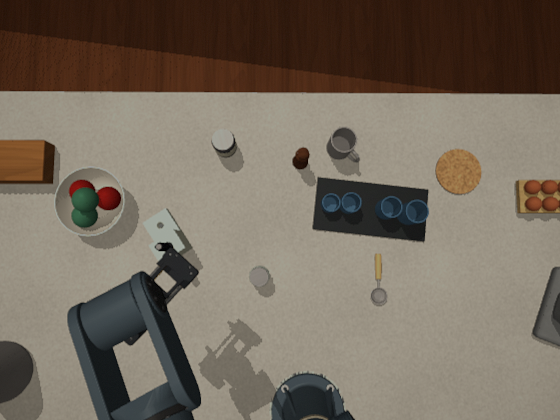

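Every check agrees: four cups stand on the board, the probe hangs in the well, and the other things look unmoved.

```bash
python3 -c "
from rig import robot
print(robot.hand_in(), robot.get_obs()['time'])"
```

```text
the job is handed in; nothing more can be done
the job is handed in; nothing more can be done
```

The whole job was done in about 76 s of the 210 s, then handed in; it reports no verdict.

- **Cups:** all four were there, and I set each one upright on the slate board.
- **Readings:** I touched the probe tip to each inner floor in order, cup1 to cup4, with roughly 3–6 N.
- **Cup2 knocked:** around my first cup1 touch, cup2 was knocked about 3 cm sideways. It pushed cup1 along by about 1 cm. Both stayed upright on the board, so I touched cup1 again at its new centre before moving on. Cup1 was therefore touched twice, and I left the two cups close together, roughly touching.
- **Save button:** I pressed it until the force jumped to about 11 N after roughly 4 mm of travel, which was its stop. I then lifted the probe clear so it could spring back.
- **Probe:** I lowered it into the well until its collar seated, and let go.

**Last checks:** the side and top pictures show four cups standing on the board and the probe upright in its well. The pepper mill, sugar jar, milk jug, tea tin and spoon look unmoved, and the gripper is open and clear.

**Disagreements:** the cup outline fits differed by a few millimetres between views, and for cup4 they matched cup3's size better than its own. I identified the cups by gripped width and the close-up wrist views instead. The tool also drifted to a tilt of up to about 7.5° while carrying cup4, so cup4 was set down slightly tilted, but it settled upright.

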